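# Make the drilling station ready

### The job

Get the drilling station ready for the next batch. Lay every brass blank on the bench flat on the bed of the sloped feed rack, lengthwise down the slope; set both prongs of the pin spanner in the two holes of the feed head's lock ring and with it turn the ring clockwise to its stop, and only then turn the speed knob to the green mark. Finish with the spanner lying across both forks of its raised rest, and leave the other things on the bench where they are.

Things in the scene. Friction and masses are not known exactly. Their poses are not given: they have to be found in the camera images.
- blank1: solid square-section brass bar blank, 60 x 28 x 28 mm, 0.2 to 0.4 kg, lying on the bench; origin at its centre, x along the 60 mm length, y and z across the 28 mm faces. Absent in some runs.
- blank2: solid square-section brass bar blank, 60 x 28 x 28 mm, 0.2 to 0.4 kg, lying on the bench; origin at its centre, x along the 60 mm length, y and z across the 28 mm faces. Absent in some runs.
- blank3: solid square-section brass bar blank, 60 x 28 x 28 mm, 0.2 to 0.4 kg, lying on the bench; origin at its centre, x along the 60 mm length, y and z across the 28 mm faces. Absent in some runs.
- blank4: solid square-section brass bar blank, 60 x 28 x 28 mm, 0.2 to 0.4 kg, lying on the bench; origin at its centre, x along the 60 mm length, y and z across the 28 mm faces. Absent in some runs.
- rack_bed: dark steel bed of the sloped feed rack (blue frame), fixed: flat, 104 (x) x 290 mm (y), sloped 18 deg; origin at the centre of its top face, 55 mm above the bench; x up the slope (low edge on the robot's side), y along the row, z square to it. Yellow rims 8 mm high inside x = -52 and y = +-145 mm. Friction holds the blanks. Room for four side by side, 67 mm apart
- spanner: steel two-prong pin spanner with orange grip, 0.22 kg, standing prongs down on the bench on prongs and heel. Origin: middle of the head's underside, between the prongs; z up, x from handle to head. Head 24 (x) x 62 (y) x 14 mm. Straight handle 18 wide (y), 16 tall (z 0 to 16), back to x = -185 mm. Heel: 16 mm dia stub 14 mm down at x = -177. Centre of mass near x = -72
- spanner_grip (a point): middle of the spanner's handle cross-section, 75 mm behind the prongs (x = -75, z = 8 mm in the spanner's frame), close to its centre of mass: the best place to grip, across the 18 mm width
- prong_a (a point): tip of the prong on the spanner's +y side, at (0, 22, -14) mm in its frame; prongs are 8 mm dia with tapered tips, 14 mm long, pointing down
- prong_b (a point): tip of the prong on the spanner's -y side, at (0, -22, -14) mm
- ring_centre (a point): centre of the lock ring's top face, on its upright axis: a steel ring of 92 mm dia, 18 mm thick, on the blue feed head (112 mm dia, on a yellow 120 mm square base, fixed); top face 63 mm above the bench. The frame turns with the ring; its y axis runs through the two holes
- hole_a (a point): centre of the mouth of one hole in the ring's top face, 22 mm from the axis; 11 mm dia, 16 mm deep, facing up
- hole_b (a point): the same for the other hole, on the opposite side of the axis (44 mm apart)
- lock_ring (a joint): angle of the lock ring in rad, growing clockwise seen from above; at most 0.2 at the start, 1.2 at its stop, where the red line on the ring meets the red mark on the head. Turns with friction of 0.22 N m and stays where it is left
- rest_top (a point): spanner's raised rest, fixed: two upright yellow forks at x = +-45 mm, each 8 thick (x), 50 wide (y), on a blue base 130 x 70 x 8 mm. This point: midway between them at seat height, 70 mm above the bench. The handle lies across both along x, head either way, prongs and heel outside, grip point 8 mm above this point; fork ends turned up 10 mm leave 42 mm of seat
- speed_knob (a joint): angle of the speed knob in rad (0 to 4.5), growing clockwise seen from above; friction 0.03 N m, stays where it is left
- knob_grip (a point): grip point on the upright axis of the black speed knob, 70 mm above the bench: bar 46 long (x), 14 mm wide (y), its top 14 mm above this point; round skirt 54 mm dia, its top 18 mm below it; on a grey box 100 x 100 x 45 mm with a white scale. Frame turns with the knob; white pointer line on its -x side
- knob_pointer (a point): tip of the knob's white pointer line, 28 mm from the knob's axis
- mark_tip (a point): inner end of the green mark on the scale, 28 mm from the knob's axis; the pointer belongs here. The mark's place on the scale changes from run to run and is reached by turning the knob clockwise
- oil_bottle: yellow plastic oil bottle with red cap, 48 dia x 120 tall, mm; a bystander, to be left alone
- screw_jar: clear jar of 60 dia x 60, with blue lid, mm; a bystander, to be left alone
- mug: white mug, 76 dia x 85, mm; a bystander, to be left alone
- hammer: hammer with a wooden handle, lying on the bench; a bystander, to be left alone
- brush: brush lying on the bench; a bystander, to be left alone
- wrench: wrench lying on the bench; a bystander, to be left alone
There are look-alikes about, which are no part of the job. Leave any pink, purple or red look-alike of the blank2 alone.

How it is judged (in metres and radians):
On the way, in this order (a step that is already met when the one before it is completed fails the run):
1. both spanner prongs are in the ring's holes, before the ring is turned (((horizontal distance between prong_a and hole_a below 0.005 m and z of prong_a in the frame of hole_a below -0.006 m and horizontal distance between prong_b and hole_b below 0.005 m and z of prong_b in the frame of hole_b below -0.006 m) or (horizontal distance between prong_a and hole_b below 0.005 m and z of prong_a in the frame of hole_b below -0.006 m and horizontal distance between prong_b and hole_a below 0.005 m and z of prong_b in the frame of hole_a below -0.006 m)) and value of joint lock_ring below 0.4 rad), for 0.2 s.
2. the ring is turned to its stop with both prongs in its holes (((horizontal distance between prong_a and hole_a below 0.005 m and z of prong_a in the frame of hole_a below -0.006 m and horizontal distance between prong_b and hole_b below 0.005 m and z of prong_b in the frame of hole_b below -0.006 m) or (horizontal distance between prong_a and hole_b below 0.005 m and z of prong_a in the frame of hole_b below -0.006 m and horizontal distance between prong_b and hole_a below 0.005 m and z of prong_b in the frame of hole_a below -0.006 m)) and value of joint lock_ring above 1.05 rad), for 0.2 s.
3. the speed knob's pointer is at the green mark (horizontal distance between knob_pointer and mark_tip below 0.0042 m), for 0.2 s.
At the end, for the whole second after the job is handed in: Every blank present lies at rest, flat and wholly on the rack bed, lengthwise down the slope within 20 deg; ring within 8 deg of its stop; knob pointer within 4 mm of the green mark; spanner level and at rest across both forks, its grip point within 22 mm of their middle and 17 deg of their line (z of blank1 in the frame of rack_bed between 0.009 and 0.019 m and x of blank1 in the frame of rack_bed between -0.028 and 0.028 m and y of blank1 in the frame of rack_bed between -0.132 and 0.132 m and angle between the x axis of each of blank1, blank2, blank3, blank4 and the x axis of rack_bed, either way round below 0.35 rad and linear speed of each of blank1, blank2, blank3, blank4, spanner below 0.02 m/s and z of blank2 in the frame of rack_bed between 0.009 and 0.019 m and x of blank2 in the frame of rack_bed between -0.028 and 0.028 m and y of blank2 in the frame of rack_bed between -0.132 and 0.132 m and z of blank3 in the frame of rack_bed between 0.009 and 0.019 m and x of blank3 in the frame of rack_bed between -0.028 and 0.028 m and y of blank3 in the frame of rack_bed between -0.132 and 0.132 m and z of blank4 in the frame of rack_bed between 0.009 and 0.019 m and x of blank4 in the frame of rack_bed between -0.028 and 0.028 m and y of blank4 in the frame of rack_bed between -0.132 and 0.132 m and value of joint lock_ring above 1.05 rad and horizontal distance between knob_pointer and mark_tip below 0.0042 m and horizontal distance between spanner_grip and rest_top below 0.022 m and z of spanner_grip in the frame of rest_top between 0.003 and 0.013 m and angle between the x axis of spanner and the x axis of rest_top, either way round below 0.3 rad and angle between spanner's own z axis and vertical below 0.12 rad); the robot touches nothing.
It fails at once if a bystander (bottle, jar, mug, hammer, brush, wrench) is pushed more than 5 cm away (distance of any of oil_bottle, screw_jar, mug, hammer, brush, wrench from where it was at the start of the episode above 0.05 m).
Of blank1, blank2, blank3, blank4 only 2 to 4 are there at a start; the rules pass over those that are not, and their reading is None.
At some moment in a run one of blank1, blank2, blank3, blank4 may be knocked a few centimetres aside while the robot is not near it.
It also fails if it takes over 210 s, if anything falls off the work surface, if the arm or the gripper's body presses on something with over 40 N, if the wrist force passes 120 N, or if a joint passes its speed limit or range.

### The arm

A 7-joint arm with a two-finger parallel gripper is mounted at the origin on the work surface. World frame = base frame: x ahead of the robot, y to its left, z up, the work surface at z = 0. Lengths are in mm, angles in degrees, forces in N, time in s.
With the tool pointing down it reaches from about 400 to 850 mm from the base axis. Payload 10.4 kg.
Tool frame: the origin (TCP) lies at the very end of the fingers, on their centre line; the grasp point (between the pads) lies 19 mm behind it; z points along the fingers, x is the direction in which the jaws open and shut, and the axes are right-handed (so a half turn about z gives the same grasp; the last joint's range is limited). The gripper opens to 87 mm and grips with 3 to 60 N. Pads are 19 mm wide; open, the fingers measure 117 mm over their backs; the gripper's body (75 mm by 190 mm) begins 51 mm behind the grasp point.
Start: joints at [70.611, 19.034, -3.707, 83.658, 1.238, 77.344, -5.071], TCP at [194.133, -594.108, 222.576] pointing down, gripper open.
Joint ranges: [-148.97, 148.97], [-28.65, 121.19], [-84.17, 76.75], [9.2, 138.47], [-72.65, 252.65], [3.7, 117.97], [-149.18, 149.18]. Speed limits (degrees/s): [127.2, 127.2, 159.86, 159.86, 180, 180, 180].

### API

Orientations are given as a 3x3 rotation matrix whose columns are the frame's x, y, z axes.
In Python, from workcell import sensors, optics, workorder gives the robot as it stands. The module is installed in compiled form; this text tells all that it offers.
- The arm moves only by the tool arm_command, never from a script. Its argument "plan" is a list of rows, each a list of 7 numbers: the shift along the tool's x, y, z in m, then the turn, a rotation vector about the tool's x, y, z in rad, then the gripper command: -1 is shut, 1 is fully open, values between are in proportion. A call has exactly 10 rows; each row is the pose to reach, as a shift and turn from the pose commanded when the call began, along the tool's axes at that moment; what a row does not reach only later rows make up. A row lasts 1/8 s, in which the tool goes at most 62.5 mm and 10.7 degrees, less where a joint would pass 70% of its speed; a pose out of reach is approached as far as the arm can. A call with a gripper value outside its range is refused whole. The fingers move at their own pace and stop on an object; "newtons" is the grip in N (left out, the last holds). Time passes only in rows, so rows that repeat a pose let the fingers close, or fill a call up. It gives the time, the measured TCP pose, the force and the opening at its end, in the units of the state.
- sensors.state(): the state, without advancing time (a new reading comes with each control period).
- optics.get_image(name): name is "side" or "top" or "wrist"; returns (picture, depth): 420x560x3 uint8, red, green, blue; 420x560 float32, mm along the optical axis (not along the pixel's ray), 0 where there is no reading.
- optics.camera_info(name): a dict with "camera_matrix" (3x3 intrinsics, pixels), "origin" and "orientation" of the camera in the world; the wrist camera has in their place "mount" (4x4, takes a point from camera to tool coordinates, whose origin is the TCP and whose axes are the tool frame's). Camera axes: x right, y up, looking along -z (the intrinsics and any distortion apply to the point x, -y, -z); pixel columns grow to the right and rows downward; lengths in mm; the calibration is good to about 2 mm. A picture is of the moment at which its call begins: read the wrist's pose just before it. camera_info takes no time and is no camera call.
- workorder.finish_job(): hands the job in, once; it reports no verdict.
The state is a dict: "time_s": time; "qpos": joint angles; "joint_vel": joint speeds; "tau": joint torques, N m; "tcp_pos": TCP position; "eef_rot": TCP orientation; "ft_force": force on the tool from outside, world axes, zero at the start; "wrist_torque": the same for the moment, N m; "finger_gap": finger opening in mm.
Only numpy, scipy, OpenCV 4.12 (cv2) and the standard library are available. Lean on these libraries where they do the work, as an engineer would, in place of code of your own. Each camera call takes 0.05 s, during which the arm holds its last target.

## Working session

There is one attempt and no reset: what is moved stays moved. The work goes in short steps, Python scripts to look and compute and a tool call to move; the robot and the scene stay as the last step left them, time stands still between calls to the robot, and variables do not carry over. Pictures are saved under pics/ and viewed, and the job is handed in when it is done.

Besides the shell and the picture viewer there is one more tool, called after "Request:" as name(argument=value, ...) on one line, values as JSON. arm_command: Moves the arm, as the interface text tells. Its arguments: {"type":"object","properties":{"plan":{"type":"array"},"newtons":{"type":"number"}},"required":["plan"]}

```bash
mkdir -p pics; python3 - <<'E'
from workcell import sensors, optics, workorder
import cv2, numpy as np
s=sensors.state()
for k,v in s.items(): print(k,np.round(v,3).tolist())
for n in ["side","top","wrist"]:
    i=optics.camera_info(n); print(n,{k:np.round(v,3).tolist() if not isinstance(v,str) else v for k,v in i.items()})
    im,d=optics.get_image(n); cv2.imwrite(f"pics/{n}0.png",im[:,:,::-1]); np.save(f"pics/{n}0_d.npy",d)
E
```

```text
time_s 0.0
qpos [70.61, 19.072, -3.709, 83.705, 1.239, 77.343, -5.069]
joint_vel [-0.043, 0.048, 0.021, -0.055, 0.027, 0.123, -0.089]
tau [0.001, -62.326, 0.025, -38.989, -0.061, 0.04, 0.0]
tcp_pos [194.012, -593.729, 221.766]
eef_rot [[0.311, -0.951, -0.001], [-0.951, -0.311, 0.001], [-0.001, 0.0, -1.0]]
ft_force [0.313, -0.166, 0.095]
wrist_torque [-0.002, 0.034, -0.02]
finger_gap 87.205
side {'camera_matrix': [[457.634, 0.0, 283.809], [0.0, 457.634, 204.615], [0.0, 0.0, 1.0]], 'origin': [310.15, 758.523, 1073.719], 'orientation': [[-0.957, 0.218, -0.192], [-0.29, -0.74, 0.607], [-0.01, 0.636, 0.772]]}
top {'camera_matrix': [[399.098, 0.0, 278.573], [0.0, 399.098, 216.394], [0.0, 0.0, 1.0]], 'origin': [450.18, -7.034, 1330.22], 'orientation': [[0.025, 0.995, -0.099], [-1.0, 0.025, 0.002], [0.005, 0.099, 0.995]]}
wrist {'camera_matrix': [[372.155, 0.0, 279.953], [0.0, 372.155, 214.503], [0.0, 0.0, 1.0]], 'mount': [[1.0, 0.0, -0.0, -0.06], [0.0, -0.958, -0.285, -77.504], [-0.0, 0.285, -0.958, -162.297], [0.0, 0.0, 0.0, 1.0]]}
```

View pics/top0.png

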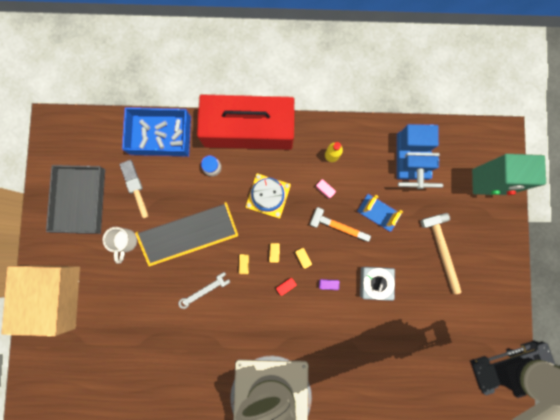

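View pics/side0.png

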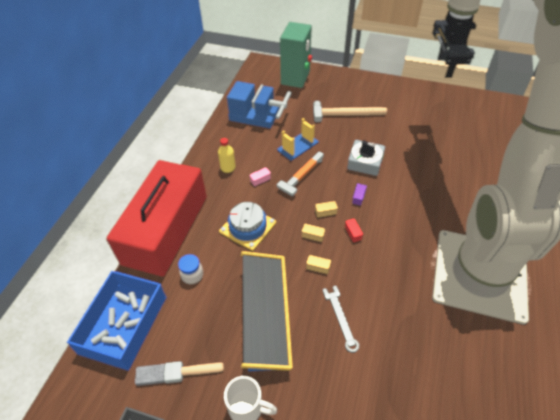

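View pics/wrist0.png

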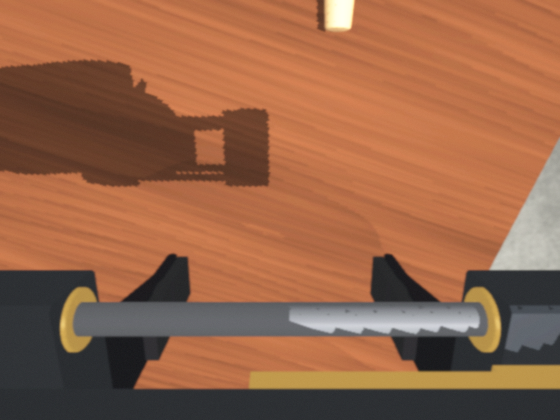

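```bash
cat > h.py <<'E'
import numpy as np, cv2, os, json
from workcell import sensors, optics, workorder
def snap(n,tag):
    s=sensors.state(); im,d=optics.get_image(n)
    i=optics.camera_info(n); K=np.array(i["camera_matrix"])
    if n=="wrist":
        M=np.array(i["mount"]); R=np.array(s["eef_rot"]); t=np.array(s["tcp_pos"])
        o=R@M[:3,3]+t; O=R@M[:3,:3]
    else: o=np.array(i["origin"]);O=np.array(i["orientation"])
    bgr=np.ascontiguousarray(im[:,:,::-1])
    f=f"pics/{n}_{tag}"; assert not os.path.exists(f+".png"); cv2.imwrite(f+".png",bgr); np.savez(f+".npz",d=d,K=K,o=o,O=O)
    return bgr,d,(K,o,O)
def load(n,tag):
    f=f"pics/{n}_{tag}"; z=np.load(f+".npz"); return cv2.imread(f+".png"),z["d"],(z["K"],z["o"],z["O"])
def rays(uv,cam):
    K,o,O=cam; uv=np.atleast_2d(np.asarray(uv,float))
    p=np.c_[(uv[:,0]-K[0,2])/K[0,0],-(uv[:,1]-K[1,2])/K[1,1],-np.ones(len(uv))]
    return p@O.T
def onz(uv,cam,z):
    r=rays(uv,cam); o=cam[1]; return o+r*((z-o[2])/r[:,2])[:,None]
def pix(P,cam):
    K,o,O=cam; q=(np.atleast_2d(P)-o)@O; return np.c_[K[0,0]*q[:,0]/-q[:,2]+K[0,2],K[1,1]*-q[:,1]/-q[:,2]+K[1,2]]
def deproj(uv,d,cam):
    uv=np.atleast_2d(uv); r=rays(uv,cam); dd=d[uv[:,1].astype(int),uv[:,0].astype(int)]
    return cam[1]+r*dd[:,None]
def tri(obs):
    # list of (uv,cam)
    A=np.zeros((3,3));b=np.zeros(3)
    for uv,cam in obs:
        r=rays(uv,cam)[0]; r/=np.linalg.norm(r); P=np.eye(3)-np.outer(r,r); A+=P;b+=P@cam[1]
    X=np.linalg.solve(A,b)
    g=[]
    for uv,cam in obs:
        r=rays(uv,cam)[0]; r/=np.linalg.norm(r); v=X-cam[1]; g.append(np.linalg.norm(v-r*(v@r)))
    return X,max(g)
def mask(bgr,lo,hi,minA=20):
    m=cv2.inRange(cv2.cvtColor(bgr,cv2.COLOR_BGR2HSV),np.array(lo),np.array(hi))
    n,l,st,c=cv2.connectedComponentsWithStats(m)
    return m,[(int(st[i,4]),c[i].round(1).tolist(),(l==i)) for i in range(1,n) if st[i,4]>=minA]
E
python3 - <<'E'
from h import *
for n in ["top","side"]:
    im,d,cam=snap(n,"a")
    print(n)
    for name,lo,hi in [("yel",(18,100,120),(35,255,255)),("or",(6,150,150),(17,255,255)),("green",(40,80,60),(85,255,255)),("blue",(100,120,60),(125,255,255))]:
        for a,c,l in mask(im,lo,hi,15)[1]:
            vs,us=np.nonzero(l); P=deproj(np.c_[us,vs],d,cam); print(name,a,c,np.median(P,0).round(0), cv2.minAreaRect(np.c_[us,vs].astype(np.float32))[1:])
    cv2.imwrite(f"pics/{n}_a_big.png",cv2.resize(im[120:320,120:460] if n=="top" else im[80:380,180:450],None,fx=2.3 if n=="top" else 2,fy=2.3 if n=="top" else 2,interpolation=cv2.INTER_CUBIC))
E
```

```text
top
yel 226 [332.8, 153.3] [ 784. -178.   74.] ((16.099689483642578, 18.782970428466797), 26.56505012512207)
yel 73 [258.2, 177.5] [712.  65.  11.] ((8.262883186340332, 15.238924026489258), 61.69924545288086)
yel 360 [270.7, 203.1] [613.  -1.  12.] ((37.98707962036133, 37.38067626953125), 17.65012550354004)
yel 44 [141.0, 206.6] [601. 443.  20.] ((25.397930145263672, 4.915728569030762), 69.44395446777344)
yel 81 [370.5, 202.8] [ 629. -304.   67.] ((4.908576011657715, 19.63430404663086), 32.47119140625)
yel 616 [189.3, 243.0] [477. 267.  45.] ((36.99864196777344, 98.03060913085938), 71.56504821777344)
yel 111 [394.8, 217.7] [ 583. -383.   58.] ((7.0314412117004395, 19.207839965820312), 30.963754653930664)
yel 108 [344.3, 228.0] [ 547. -226.   31.] ((29.339862823486328, 3.713906764984131), 21.801406860351562)
yel 114 [445.8, 260.1] [ 453. -557.   25.] ((70.22468566894531, 4.68164587020874), 69.44395446777344)
yel 201 [274.1, 252.5] [461.   2.  28.] ((19.0, 10.0), 90.0)
yel 209 [303.0, 257.8] [446. -93.  28.] ((20.124608993530273, 10.28591251373291), 63.43495178222656)
yel 194 [243.5, 2
[... 2264 characters left out ...]
((7.0710673332214355, 23.33452033996582), 45.0)
green 1303 [294.6, 52.9] [ 712. -662.  146.] ((27.611539840698242, 61.78824996948242), 1.5481576919555664)
blue 32880 [73.4, 98.6] [1765. -585. -283.] ((292.0, 201.0), 90.0)
blue 1436 [250.8, 105.2] [ 813. -419.   71.] ((50.56704330444336, 38.31120300292969), 10.78429889678955)
blue 237 [299.3, 146.5] [ 597. -341.    8.] ((15.531603813171387, 35.778160095214844), 56.30992889404297)
blue 218 [248.8, 232.2] [627.  74.  40.] ((15.917041778564453, 34.511173248291016), 81.63410949707031)
blue 287 [188.4, 263.5] [742. 223.  60.] ((18.0, 19.0), 90.0)
blue 4607 [116.9, 320.0] [864. 409.  26.] ((66.16028594970703, 99.30987548828125), 27.276763916015625)
```

View pics/top_a_big.png

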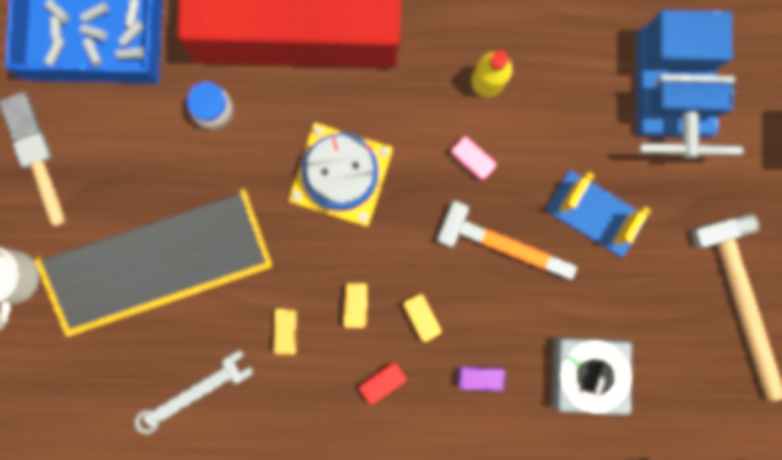

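View pics/side_a_big.png

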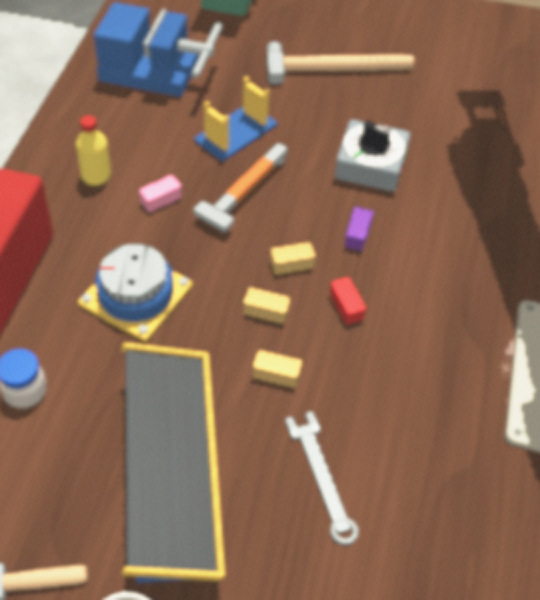

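```bash
python3 - <<'E'
from h import *
im,d,cam=load("top","a")
b=lambda x,y:(120+x/2.3,120+y/2.3)
pts={"rackcorner_hiR":b(244,190),"rack_loR":b(270,265),"rack_loL":b(68,334),"rack_hiL":b(37,260),"holeA":b(325,171),"holeB":b(354,166),"ringc":b(339,170),"redline":b(335,144),"redmark":b(371,150),"toolboxBL":b(180,55),"toolboxBR":b(397,67),"forkA":b(580,190),"forkB":b(636,225),"knobc":b(595,377),"greenmark":b(572,360),"sphead1":b(457,206),"sphead2":b(445,243),"spend":b(574,271),"bottle":b(490,85),"base1":b(315,123),"base2":b(391,149),"base3":b(367,224),"base4":b(290,200)}
for k,v in pts.items(): print(k,np.round(v,1),deproj([v],d,cam)[0].round(0), onz([v],cam,0)[0].round(0))
c,_,_=0,0,0
E
```

```text
rackcorner_hiR [226.1 202.6] [624. 167.   2.] [625. 167.   0.]
rack_loR [237.4 235.2] [514. 121.  49.] [516. 126.   0.]
rack_loL [149.6 265.2] [411. 398.  46.] [410. 412.   0.]
rack_hiL [136.1 233. ] [511. 435.  78.] [515. 463.   0.]
holeA [261.3 194.3] [646.  47.  61.] [656.  50.   0.]
holeB [273.9 192.2] [655.   7.  56.] [664.   8.   0.]
ringc [267.4 193.9] [648.  28.  63.] [658.  29.   0.]
redline [265.7 182.6] [684.  34.  65.] [696.  36.   0.]
redmark [281.3 185.2] [680. -16.  46.] [689. -17.   0.]
toolboxBL [198.3 143.9] [824. 270.  -1.] [824. 270.   0.]
toolboxBR [292.6 149.1] [814. -52.  -1.] [814. -52.   0.]
forkA [372.2 202.6] [ 450.   -7. 1330.] [ 637. -324.    0.]
forkB [396.5 217.8] [ 580. -384.   73.] [ 588. -406.    0.]
knobc [378.7 283.9] [ 371. -329.   66.] [ 367. -346.    0.]
greenmark [368.7 276.5] [ 393. -301.   49.] [ 391. -313.    0.]
sphead1 [318.7 209.6] [ 606. -141.   26.] [ 609. -144.    0.]
sphead2 [313.5 225.7] [ 552. -125.   27.] [ 555. -127.    0.]
spend [369.6 237.8] [ 517. -308.   30.] [ 519. -315.    0.]
bottle [333. 157.] [ 771. -180.   76.] [ 791. -190.    0.]
base1 [257.  173.5] [727.  67.   0.] [727.  67.   0.]
base2 [290.  184.8] [691. -46.  -0.] [691. -46.   0.]
base3 [279.6 217.4] [578. -13.  17.] [579. -13.   0.]
base4 [246.1 207. ] [611.  99.  10.] [612. 100.   0.]
```

```bash
cat > m.py <<'E'
import numpy as np, json, os, sys
from scipy.spatial.transform import Rotation as Ro, Slerp
F="cmd.json"
def get():
    if os.path.exists(F): j=json.load(open(F)); return np.array(j["p"]),np.array(j["R"])
    return np.array([194.133,-594.108,222.576]), Ro.from_matrix([[0.311,-0.951,0],[-0.951,-0.311,0],[0,0,-1]]).as_matrix()
def down(yaw,tilt_axis=None):
    # tool x at world angle yaw(deg), z down
    a=np.radians(yaw);x=np.array([np.cos(a),np.sin(a),0]);z=np.array([0,0,-1.]);return np.c_[x,np.cross(z,x),z]
def plan(wps):
    """wps: list of (pos,R,grip,nrows); 10 rows in all"""
    p0,R0=get(); p,R=p0,R0; rows=[]; info=[]
    for P,RR,g,n in wps:
        P=np.array(P,float); sl=Slerp([0,1],Ro.from_matrix([R,RR]))
        for k in range(1,n+1):
            pp=p+(P-p)*k/n; Rr=sl(k/n).as_matrix()
            s=R0.T@(pp-p0)/1000; w=Ro.from_matrix(R0.T@Rr).as_rotvec()
            rows.append([round(float(v),4)+0.0 for v in s]+[round(float(v),3)+0.0 for v in w]+[g])
        info.append((round(float(np.linalg.norm(P-p)/n),1),round(float(np.degrees(np.linalg.norm(Ro.from_matrix(R.T@RR).as_rotvec())))/n,1)))
        p,R=P,RR
    assert len(rows)==10,len(rows)
    last=rows[-1]
    json.dump({"p":(p0+R0@np.array(last[:3])*1000).tolist(),"R":(R0@Ro.from_rotvec(last[3:6]).as_matrix()).tolist()},open(F+".next","w"))
    print("mm,deg per row",info); print(json.dumps(rows))
def done():
    if os.path.exists(F+".next"): os.replace(F+".next",F)
E
python3 - <<'E'
from m import *
from workcell import sensors
R=np.array(sensors.state()["eef_rot"]); 
plan([((551,-205,300),down(-20),1,10)])
E
```

```text
mm,deg per row [(53.4, 5.2)]
[[-0.0259, -0.046, -0.0077, 0.0, 0.0, -0.091, 1], [-0.0518, -0.092, -0.0155, 0.0, 0.0, -0.181, 1], [-0.0777, -0.138, -0.0232, 0.0, 0.0, -0.272, 1], [-0.1036, -0.1841, -0.031, 0.0, 0.0, -0.362, 1], [-0.1295, -0.2301, -0.0387, 0.0, 0.0, -0.453, 1], [-0.1553, -0.2761, -0.0465, 0.0, 0.0, -0.543, 1], [-0.1812, -0.3221, -0.0542, 0.0, 0.0, -0.634, 1], [-0.2071, -0.3681, -0.0619, 0.0, 0.0, -0.725, 1], [-0.233, -0.4141, -0.0697, 0.0, 0.0, -0.815, 1], [-0.2589, -0.4601, -0.0774, 0.0, 0.0, -0.906, 1]]
```

Request:
arm_command(plan=[[-0.026,-0.046,-0.008,0,0,-0.09,1],[-0.052,-0.092,-0.0155,0,0,-0.18,1],[-0.078,-0.138,-0.023,0,0,-0.27,1],[-0.104,-0.184,-0.031,0,0,-0.36,1],[-0.1295,-0.23,-0.0387,0,0,-0.453,1],[-0.155,-0.276,-0.0465,0,0,-0.543,1],[-0.181,-0.322,-0.054,0,0,-0.634,1],[-0.207,-0.368,-0.062,0,0,-0.725,1],[-0.233,-0.414,-0.0697,0,0,-0.815,1],[-0.2589,-0.4601,-0.0774,0,0,-0.906,1]])

```text
time_s: 1.5
tcp_pos: [552.0, -203.9, 300.3]
eef_rot: [[0.941, -0.34, 0.0], [-0.34, -0.941, -0.0], [0.0, 0.0, -1.0]]
ft_force: [0.4, -0.5, -0.7]
finger_gap: 87.1
```

```bash
python3 - <<'E'
from h import *; import m; m.done()
s=sensors.state(); print(s["time_s"],np.round(s["tcp_pos"],1),np.round(s["eef_rot"],3).tolist(),np.round(s["qpos"],1), np.round(s["joint_vel"],1)); print(m.get())
im,d,cam=snap("wrist","b")
E
```

```text
1.5 [ 552.  -203.9  300.3] [[0.941, -0.34, 0.0], [-0.34, -0.941, -0.0], [0.0, 0.0, -1.0]] [ 38.9  14.9 -28.4  81.1   7.1  85.7  -9.1] [-31.3  20.9 -17.5 -29.2  13.   12.3  -4.7]
(array([ 550.97007052, -205.02121649,  299.976     ]), array([[ 0.93980583, -0.34170896,  0.        ],
       [-0.34170896, -0.93980583,  0.        ],
       [ 0.        ,  0.        , -1.        ]]))
```

View pics/wrist_b.png

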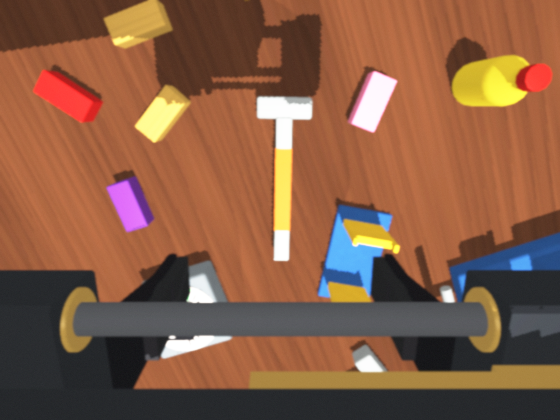

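```bash
python3 - <<'E'
from h import *
im,d,cam=snap("wrist","b2"); s=sensors.state(); print(np.round(s["tcp_pos"],1))
b=im[85:275,240:330]; cv2.imwrite("pics/wrist_b2_sp.png",cv2.resize(b,None,fx=3,fy=3,interpolation=cv2.INTER_CUBIC))
m,cs=mask(im,(8,120,110),(25,255,255),300)
for a,c,l in cs: 
    vs,us=np.nonzero(l); print(a,c,cv2.minAreaRect(np.c_[us,vs].astype(np.float32)),deproj([c],d,cam)[0].round(1),onz([c],cam,30)[0].round(1))
# bright grey head/handle
h=cv2.cvtColor(im,cv2.COLOR_BGR2HSV); g=((h[:,:,1]<60)&(h[:,:,2]>120)).astype(np.uint8); g[270:]=0
n,l,st,c=cv2.connectedComponentsWithStats(g)
for i in range(1,n):
    if st[i,4]>150: print(st[i],c[i].round(1),deproj([c[i]],d,cam)[0].round(1),onz([c[i]],cam,29)[0].round(1))
E
```

```text
[ 554.4 -198.6  300.5]
115572 [286.3, 150.3] ((279.49993896484375, 150.49996948242188), (558.9998779296875, 300.99993896484375), 0.0) [ 571.7 -172.5   32.1] [ 571.6 -172.8   30. ]
689 [270.4, 53.8] ((270.0, 53.5), (31.0, 24.0), 90.0) [589.3 -65.9   0.8] [588.7 -69.5  30. ]
451 [246.4, 79.8] ((247.0, 80.0), (8.0, 68.0), 90.0) [553.3 -83.3   0.7] [555.  -85.8  30. ]
1154 [73.7, 319.4] ((76.31892395019531, 318.9761962890625), (32.352718353271484, 65.93170928955078), 7.4958577156066895) [ 520.1 -152.2  388.1] [ 234.4 -290.6   30. ]
1160 [486.2, 319.6] ((483.2213134765625, 319.03765869140625), (65.70012664794922, 32.99736785888672), 82.303955078125) [ 609.9 -183.4  388.2] [ 750.1 -470.2   30. ]
351 [341.5, 296.7] ((343.5946044921875, 297.9324035644531), (37.31856918334961, 12.165525436401367), 9.462322235107422) [ 578.5 -379.2   22.4] [ 578.5 -374.7   30. ]
14539 [326.9, 368.1] ((346.49993896484375, 362.4999694824219), (424.99993896484375, 50.99999237060547), 0.0) [ 524.8 -497.4    0.7] [ 528.3 -473.7   30. ]
[ 351   83   44   59 1337] [372.  111.7] [ 677.  -163.8   27.8] [ 676.7 -163.7   29. ]
[ 256  105   56   53 1763] [283.  123.7] [ 577.6 -143.4   26.7] [ 577.7 -143.3   29. ]
[271 238  17  30 470] [278.7 252.3] [ 521.6 -289.9   29. ] [ 521.6 -289.9   29. ]
```

View pics/wrist_b2_sp.png

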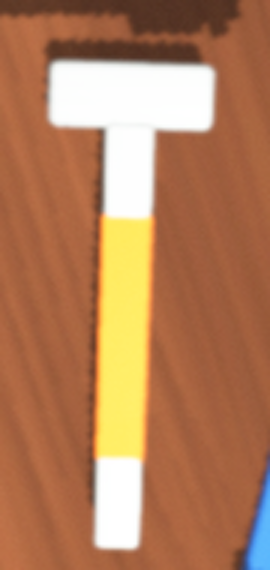

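```bash
python3 - <<'E'
from m import *
plan([((553,-206,220),down(-20),1,4),((553,-206,220),down(-20),1,6)])
E
```

```text
mm,deg per row [(20.0, 0.0), (0.0, 0.0)]
[[0.0006, 0.0001, 0.02, 0.0, 0.0, 0.0, 1], [0.0011, 0.0001, 0.04, 0.0, 0.0, 0.0, 1], [0.0017, 0.0002, 0.06, 0.0, 0.0, 0.0, 1], [0.0022, 0.0002, 0.08, 0.0, 0.0, 0.0, 1], [0.0022, 0.0002, 0.08, 0.0, 0.0, 0.0, 1], [0.0022, 0.0002, 0.08, 0.0, 0.0, 0.0, 1], [0.0022, 0.0002, 0.08, 0.0, 0.0, 0.0, 1], [0.0022, 0.0002, 0.08, 0.0, 0.0, 0.0, 1], [0.0022, 0.0002, 0.08, 0.0, 0.0, 0.0, 1], [0.0022, 0.0002, 0.08, 0.0, 0.0, 0.0, 1]]
```

Request:
arm_command(plan=[[0.0006,0,0.02,0,0,0,1],[0.001,0,0.04,0,0,0,1],[0.0017,0,0.06,0,0,0,1],[0.0022,0.0002,0.08,0,0,0,1],[0.0022,0.0002,0.08,0,0,0,1],[0.0022,0.0002,0.08,0,0,0,1],[0.0022,0.0002,0.08,0,0,0,1],[0.0022,0.0002,0.08,0,0,0,1],[0.0022,0.0002,0.08,0,0,0,1],[0.0022,0.0002,0.08,0,0,0,1]])

```text
time_s: 2.85
tcp_pos: [553.1, -206.1, 220.0]
eef_rot: [[0.94, -0.342, 0.0], [-0.342, -0.94, -0.0], [0.0, 0.0, -1.0]]
ft_force: [-1.2, -1.1, -0.2]
finger_gap: 86.9
```

```bash
cat >> h.py <<'E'
def spanner(im,d,cam,roi=None,zt=30):
    """grey+orange spanner in a wrist picture: returns grip pt and heading"""
    h=cv2.cvtColor(im,cv2.COLOR_BGR2HSV)
    o=cv2.inRange(h,np.array((8,110,110)),np.array((30,255,255)))
    return o
E
python3 - <<'E'
from h import *; import m; m.done()
s=sensors.state(); print(s["time_s"],np.round(s["tcp_pos"],1),np.round(s["joint_vel"],1),m.get()[0])
im,d,cam=snap("wrist","c")
cv2.imwrite("pics/wrist_c_d.png",cv2.resize(im,None,fx=1.4,fy=1.4))
E
```

```text
2.85 [ 553.1 -206.1  220. ] [-0.1  0.1 -0.1  0.1 -0.1 -0.1  0. ] [ 552.96930155 -205.96093736  219.976     ]
```

View pics/wrist_c_d.png

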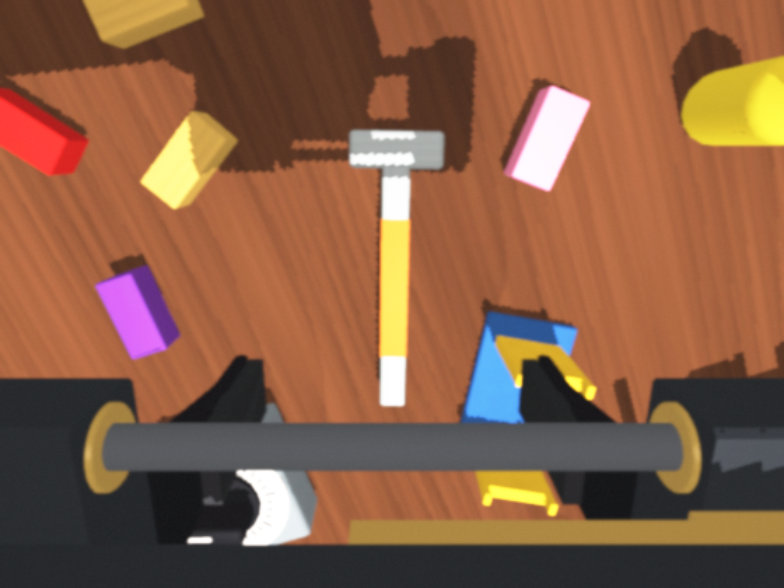

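```bash
python3 - <<'E'
from h import *
im,d,cam=load("wrist","c")
q=lambda x,y:(x/1.4,y/1.4)
for nm,p,z in [("neck",q(396.5,200),30),("end",q(392.5,404.5),30),("headL",q(349,149),28),("headR",q(444,149),28),("frontmid",q(396.5,130),28),("backmid",q(396,170),28),("org1",q(395.5,219.5),30),("org2",q(393.3,355.5),30)]:
    print(nm,onz([p],cam,z)[0].round(1),deproj([p],d,cam)[0].round(1))
P=onz([q(396.5,200)],cam,30)[0]; E=onz([q(392.5,404.5)],cam,30)[0]
print(np.degrees(np.arctan2(*(P-E)[1::-1]-0)), np.degrees(np.arctan2((P-E)[1],(P-E)[0])))
u=(P-E)[:2]/np.linalg.norm((P-E)[:2]); print("grip via end",E[:2]+u*110)
ti,td,tc=load("top","a")
# height check: orange centre in wrist and top
print(tri([(q(394.4,287.5),cam),((343.3,227.7),tc)]))
E
```

```text
neck [ 569.9 -166.6   30. ] [ 569.9 -166.5   30.9]
end [ 515.6 -308.    30. ] [ 515.6 -308.2   29.7]
headL [ 551.8 -125.3   28. ] [ 551.6 -125.2   25.5]
headR [ 610.1 -146.5   28. ] [ 6.126e+02 -1.476e+02  3.000e-01]
frontmid [ 585.  -124.8   28. ] [ 585.5 -124.2    0.7]
backmid [ 576.2 -148.3   28. ] [ 576.2 -148.2   30.8]
org1 [ 564.8 -178.6   30. ] [ 564.8 -178.6   30. ]
org2 [ 529.7 -271.    30. ] [ 529.7 -271.    30.1]
69.01070778767162 69.01070778767162
grip via end [ 555.03271661 -205.31646088]
(array([ 547.98175757, -222.28894389,   31.8177424 ]), np.float64(0.28289376328303373))
```

```bash
python3 - <<'E'
from m import *
R=down(-20.9)
plan([((554.4,-206,60),R,1,4),((554.4,-206,5),R,1,4),((554.4,-206,5),R,1,2)])
E
```

```text
mm,deg per row [(40.0, 0.2), (13.8, 0.0), (0.0, 0.0)]
[[0.0003, -0.0001, 0.04, 0.0, 0.0, 0.004, 1], [0.0007, -0.0002, 0.08, 0.0, 0.0, 0.008, 1], [0.001, -0.0003, 0.12, 0.0, 0.0, 0.012, 1], [0.0014, -0.0005, 0.16, 0.0, 0.0, 0.016, 1], [0.0014, -0.0005, 0.1737, 0.0, 0.0, 0.016, 1], [0.0014, -0.0005, 0.1875, 0.0, 0.0, 0.016, 1], [0.0014, -0.0005, 0.2012, 0.0, 0.0, 0.016, 1], [0.0014, -0.0005, 0.215, 0.0, 0.0, 0.016, 1], [0.0014, -0.0005, 0.215, 0.0, 0.0, 0.016, 1], [0.0014, -0.0005, 0.215, 0.0, 0.0, 0.016, 1]]
```

Request:
arm_command(plan=[[0,0,0.04,0,0,0.004,1],[0.0007,0,0.08,0,0,0.008,1],[0.001,0,0.12,0,0,0.012,1],[0.0014,-0.0005,0.16,0,0,0.016,1],[0.0014,-0.0005,0.174,0,0,0.016,1],[0.0014,-0.0005,0.188,0,0,0.016,1],[0.0014,-0.0005,0.201,0,0,0.016,1],[0.0014,-0.0005,0.215,0,0,0.016,1],[0.0014,-0.0005,0.215,0,0,0.016,1],[0.0014,-0.0005,0.215,0,0,0.016,1]])

```text
time_s: 4.15
tcp_pos: [554.9, -206.1, 5.4]
eef_rot: [[0.934, -0.357, 0.001], [-0.357, -0.934, -0.0], [0.001, -0.0, -1.0]]
ft_force: [-0.7, 0.4, 0.6]
finger_gap: 86.9
```

```bash
python3 - <<'E'
import m;from m import *; m.done()
R=down(-20.9)
p=(554.4,-206)
plan([((*p,5),R,-1,5),((*p,80),R,-1,5)])
E
```

```text
mm,deg per row [(0.0, 0.0), (15.0, 0.0)]
[[0.0, 0.0, 0.0, 0.0, 0.0, 0.0, -1], [0.0, 0.0, 0.0, 0.0, 0.0, 0.0, -1], [0.0, 0.0, 0.0, 0.0, 0.0, 0.0, -1], [0.0, 0.0, 0.0, 0.0, 0.0, 0.0, -1], [0.0, 0.0, 0.0, 0.0, 0.0, 0.0, -1], [0.0, 0.0, -0.015, 0.0, 0.0, 0.0, -1], [0.0, 0.0, -0.03, 0.0, 0.0, 0.0, -1], [0.0, 0.0, -0.045, 0.0, 0.0, 0.0, -1], [0.0, 0.0, -0.06, 0.0, 0.0, 0.0, -1], [0.0, 0.0, -0.075, 0.0, 0.0, 0.0, -1]]
```

Request:
arm_command(plan=[[0,0,0,0,0,0,-1],[0,0,0,0,0,0,-1],[0,0,0,0,0,0,-1],[0,0,0,0,0,0,-1],[0,0,0,0,0,0,-1],[0,0,-0.015,0,0,0,-1],[0,0,-0.03,0,0,0,-1],[0,0,-0.045,0,0,0,-1],[0,0,-0.06,0,0,0,-1],[0,0,-0.075,0,0,0,-1]], newtons=50)

```text
time_s: 5.4
tcp_pos: [554.7, -206.1, 81.2]
eef_rot: [[0.934, -0.357, 0.0], [-0.357, -0.934, -0.0], [0.001, 0.0, -1.0]]
ft_force: [0.5, -0.1, -0.5]
finger_gap: 1.8
```

```bash
python3 - <<'E'
import m;from m import *; m.done()
R=down(-82)
plan([((535,-215,80),R,-1,8),((535,-215,50),R,-1,2)])
E
```

```text
mm,deg per row [(2.7, 7.6), (15.0, 0.0)]
[[-0.0019, 0.0019, 0.0, 0.0, 0.0, 0.133, -1], [-0.0037, 0.0038, 0.0, 0.0, 0.0, 0.267, -1], [-0.0056, 0.0058, 0.0, 0.0, 0.0, 0.4, -1], [-0.0075, 0.0077, 0.0, 0.0, 0.0, 0.533, -1], [-0.0093, 0.0096, 0.0, 0.0, 0.0, 0.667, -1], [-0.0112, 0.0115, 0.0, 0.0, 0.0, 0.8, -1], [-0.0131, 0.0135, 0.0, 0.0, 0.0, 0.933, -1], [-0.015, 0.0154, 0.0, 0.0, 0.0, 1.066, -1], [-0.015, 0.0154, 0.015, 0.0, 0.0, 1.066, -1], [-0.015, 0.0154, 0.03, 0.0, 0.0, 1.066, -1]]
```

```bash
python3 - <<'E'
from h import *
s=sensors.state(); print(s["finger_gap"])
im,d,cam=snap("wrist","d")
E
```

```text
1.77177709785833
```

View pics/wrist_d.png

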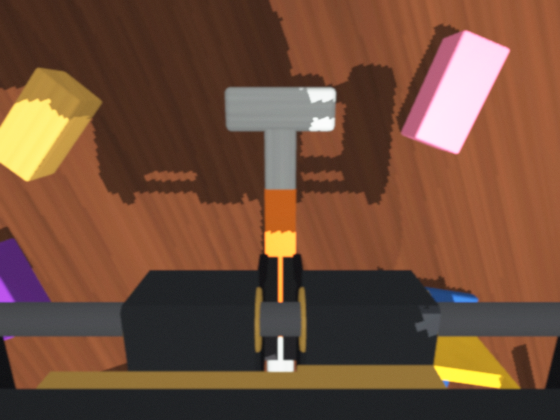

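```bash
python3 - <<'E'
from h import *
im,d,cam=load("wrist","d")
for p,z in [((280.5,109),28),((225.5,109),28),((335.5,109),28),((281,160),30),((280.5,220),30)]: print(onz([p],cam,z)[0].round(1),deproj([p],d,cam)[0].round(1))
import m;from m import *
R=down(-20.9); p=(554.4,-206)
plan([((*p,80),R,-0.1,5),((*p,5),R,-0.1,5)])
E
```

```text
[ 581.  -135.9   28. ] [ 581.  -135.9   28.9]
[ 552.4 -124.9   28. ] [ 552.2 -124.9   26.1]
[ 609.7 -146.8   28. ] [ 6.133e+02 -1.486e+02  1.000e-01]
[ 571.3 -162.3   30. ] [ 571.3 -162.3   29.7]
[ 558.1 -195.9   30. ] [ 558.2 -195.8   30.2]
mm,deg per row [(0.0, 0.0), (15.0, 0.0)]
[[0.0, 0.0, 0.0, 0.0, 0.0, 0.0, -0.1], [0.0, 0.0, 0.0, 0.0, 0.0, 0.0, -0.1], [0.0, 0.0, 0.0, 0.0, 0.0, 0.0, -0.1], [0.0, 0.0, 0.0, 0.0, 0.0, 0.0, -0.1], [0.0, 0.0, 0.0, 0.0, 0.0, 0.0, -0.1], [0.0, 0.0, 0.015, 0.0, 0.0, 0.0, -0.1], [0.0, 0.0, 0.03, 0.0, 0.0, 0.0, -0.1], [0.0, 0.0, 0.045, 0.0, 0.0, 0.0, -0.1], [0.0, 0.0, 0.06, 0.0, 0.0, 0.0, -0.1], [0.0, 0.0, 0.075, 0.0, 0.0, 0.0, -0.1]]
```

Request:
arm_command(plan=[[0,0,0,0,0,0,-0.1],[0,0,0,0,0,0,-0.1],[0,0,0,0,0,0,-0.1],[0,0,0,0,0,0,-0.1],[0,0,0,0,0,0,-0.1],[0,0,0.015,0,0,0,-0.1],[0,0,0.03,0,0,0,-0.1],[0,0,0.045,0,0,0,-0.1],[0,0,0.06,0,0,0,-0.1],[0,0,0.075,0,0,0,-0.1]])

```text
time_s: 6.7
tcp_pos: [554.5, -206.0, 3.8]
eef_rot: [[0.934, -0.357, -0.0], [-0.357, -0.934, 0.0], [-0.0, -0.0, -1.0]]
ft_force: [0.5, -0.3, 0.6]
finger_gap: 39.4
```

Request:
arm_command(plan=[[0,0,0,0,0,0,-1],[0,0,0,0,0,0,-1],[0,0,0,0,0,0,-1],[0,0,0,0,0,0,-1],[0,0,0,0,0,0,-1],[0,0,0,0,0,0,-1],[0,0,0,0,0,0,-1],[0,0,0,0,0,0,-1],[0,0,-0.01,0,0,0,-1],[0,0,-0.025,0,0,0,-1]])

```text
time_s: 7.95
tcp_pos: [553.9, -205.9, 30.1]
eef_rot: [[0.934, -0.357, -0.002], [-0.357, -0.934, 0.001], [-0.002, 0.0, -1.0]]
ft_force: [0.6, -0.4, -2.1]
finger_gap: 17.4
```

```bash
cat >> m.py <<'E'
def setp(p,R): json.dump({"p":list(map(float,p)),"R":np.asarray(R).tolist()},open(F,"w"))
E
python3 - <<'E'
import m;from m import *
setp((554.4,-206,30),down(-20.9))
R=down(-82)
plan([((545,-210,60),down(-50),-1,4),((535,-215,60),R,-1,4),((535,-215,30),R,-1,2)])
E
```

```text
mm,deg per row [(7.9, 7.3), (2.8, 8.0), (15.0, 0.0)]
[[-0.0018, 0.0018, -0.0075, 0.0, 0.0, 0.127, -1], [-0.0037, 0.0035, -0.015, 0.0, 0.0, 0.254, -1], [-0.0055, 0.0053, -0.0225, 0.0, 0.0, 0.381, -1], [-0.0074, 0.0071, -0.03, 0.0, 0.0, 0.508, -1], [-0.0092, 0.0091, -0.03, 0.0, 0.0, 0.648, -1], [-0.0111, 0.0112, -0.03, 0.0, 0.0, 0.787, -1], [-0.013, 0.0133, -0.03, 0.0, 0.0, 0.927, -1], [-0.0149, 0.0153, -0.03, 0.0, 0.0, 1.066, -1], [-0.0149, 0.0153, -0.015, 0.0, 0.0, 1.066, -1], [-0.0149, 0.0153, 0.0, 0.0, 0.0, 1.066, -1]]
```

Request:
arm_command(plan=[[-0.002,0.002,-0.0075,0,0,0.127,-1],[-0.0037,0.0035,-0.015,0,0,0.254,-1],[-0.0055,0.0053,-0.0225,0,0,0.381,-1],[-0.0074,0.007,-0.03,0,0,0.508,-1],[-0.009,0.009,-0.03,0,0,0.648,-1],[-0.011,0.011,-0.03,0,0,0.787,-1],[-0.013,0.013,-0.03,0,0,0.927,-1],[-0.0149,0.0153,-0.03,0,0,1.066,-1],[-0.0149,0.0153,-0.015,0,0,1.066,-1],[-0.0149,0.0153,0,0,0,1.066,-1]])

```text
time_s: 9.2
tcp_pos: [535.1, -214.8, 29.0]
eef_rot: [[0.143, -0.99, -0.0], [-0.99, -0.143, 0.0], [-0.0, 0.0, -1.0]]
ft_force: [-1.0, 0.7, -2.4]
finger_gap: 17.4
```

```bash
python3 - <<'E'
import m;from m import *
from workcell import sensors
m.done(); s=sensors.state(); print(np.round(s["qpos"],1),s["tcp_pos"])
E
```

```text
[ 30.2  24.5 -15.5 101.9   7.8  54.7 -70.3] [ 535.05877494 -214.79636758   28.99789344]
```

Request:
arm_command(plan=[[0,0,0.012,0,0,0,-1],[0,0,0.024,0,0,0,-1],[0,0,0.025,0,0,0,-1],[0,0,0.025,0,0,0,-1],[0,0,0.025,0,0,0,0],[0,0,0.025,0,0,0,0],[0,0,0.025,0,0,0,0],[0,0,0.0,0,0,0,0],[0,0,-0.025,0,0,0,0],[0,0,-0.05,0,0,0,0]])

```text
time_s: 10.45
tcp_pos: [535.2, -215.1, 80.7]
eef_rot: [[0.139, -0.99, 0.0], [-0.99, -0.139, -0.0], [0.0, -0.0, -1.0]]
ft_force: [0.6, -0.4, -1.3]
finger_gap: 43.1
```

```bash
python3 - <<'E'
import m;from m import *
p,R=get(); setp((535,-215,80),R)
plan([((535,-215,120),down(-82+90),0,10)])
E
```

```text
mm,deg per row [(4.0, 9.0)]
[[0.0, 0.0, -0.004, 0.0, 0.0, -0.157, 0], [0.0, 0.0, -0.008, 0.0, 0.0, -0.314, 0], [0.0, 0.0, -0.012, 0.0, 0.0, -0.471, 0], [0.0, 0.0, -0.016, 0.0, 0.0, -0.628, 0], [0.0, 0.0, -0.02, 0.0, 0.0, -0.785, 0], [0.0, 0.0, -0.024, 0.0, 0.0, -0.942, 0], [0.0, 0.0, -0.028, 0.0, 0.0, -1.099, 0], [0.0, 0.0, -0.032, 0.0, 0.0, -1.256, 0], [0.0, 0.0, -0.036, 0.0, 0.0, -1.413, 0], [0.0, 0.0, -0.04, 0.0, 0.0, -1.57, 0]]
```

Request:
arm_command(plan=[[0,0,-0.017,0,0,-0.17,0],[0,0,-0.034,0,0,-0.34,0],[0,0,-0.051,0,0,-0.51,0],[0,0,-0.068,0,0,-0.68,0],[0,0,-0.085,0,0,-0.85,0],[0,0,-0.1,0,0,-1.02,0],[0,0,-0.12,0,0,-1.19,0],[0,0,-0.14,0,0,-1.36,0],[0,0,-0.16,0,0,-1.47,0],[0,0,-0.17,0,0,-1.57,0]])

```text
time_s: 11.7
tcp_pos: [535.5, -215.2, 251.1]
eef_rot: [[0.99, 0.142, 0.001], [0.142, -0.99, -0.001], [0.001, 0.001, -1.0]]
ft_force: [1.1, 0.2, -0.4]
finger_gap: 43.5
```

```bash
python3 - <<'E'
import m;from m import *
from workcell import sensors
setp((535,-215,250),m.get()[1]@Ro.from_rotvec([0,0,-1.57]).as_matrix())
s=sensors.state(); print(np.round(s["qpos"],1),m.get())
plan([((615,24,250),down(98),0,8),((615,24,250),down(98),0,2)])
E
```

```text
[ 41.6  14.4 -29.   87.6   7.1  79.7  20.3] (array([ 535., -215.,  250.]), array([[ 0.99032368,  0.13877683,  0.        ],
       [ 0.13877683, -0.99032368,  0.        ],
       [ 0.        ,  0.        , -1.        ]]))
mm,deg per row [(31.5, 11.3), (0.0, 0.0)]
[[0.014, -0.0282, 0.0, 0.0, 0.0, -0.196, 0], [0.0281, -0.0564, 0.0, 0.0, 0.0, -0.393, 0], [0.0421, -0.0846, 0.0, 0.0, 0.0, -0.589, 0], [0.0562, -0.1128, 0.0, 0.0, 0.0, -0.786, 0], [0.0702, -0.141, 0.0, 0.0, 0.0, -0.982, 0], [0.0843, -0.1692, 0.0, 0.0, 0.0, -1.178, 0], [0.0983, -0.1974, 0.0, 0.0, 0.0, -1.375, 0], [0.1124, -0.2256, 0.0, 0.0, 0.0, -1.571, 0], [0.1124, -0.2256, 0.0, 0.0, 0.0, -1.571, 0], [0.1124, -0.2256, 0.0, 0.0, 0.0, -1.571, 0]]
```

Request:
arm_command(plan=[[0.014,-0.028,0,0,0,-0.18,0],[0.028,-0.056,0,0,0,-0.36,0],[0.042,-0.085,0,0,0,-0.54,0],[0.056,-0.113,0,0,0,-0.72,0],[0.07,-0.141,0,0,0,-0.9,0],[0.084,-0.169,0,0,0,-1.08,0],[0.098,-0.197,0,0,0,-1.26,0],[0.1124,-0.2256,0,0,0,-1.44,0],[0.1124,-0.2256,0,0,0,-1.571,0],[0.1124,-0.2256,0,0,0,-1.571,0]])

```text
time_s: 12.95
tcp_pos: [615.3, 24.0, 249.7]
eef_rot: [[-0.138, 0.99, -0.0], [0.99, 0.138, 0.0], [0.0, -0.0, -1.0]]
ft_force: [-0.3, 0.4, 0.1]
finger_gap: 43.4
```

```bash
python3 - <<'E'
from h import *; import m; m.done()
s=sensors.state(); print(s["time_s"],np.round(s["tcp_pos"],1),np.round(s["joint_vel"],1),m.get()[0],np.round(s["qpos"],1))
im,d,cam=snap("wrist","e"); im,d,cam=snap("wrist","e2"); s=sensors.state(); print(s["time_s"],np.round(s["tcp_pos"],1),np.round(s["joint_vel"],1))
cv2.imwrite("pics/wrist_e2_d.png",cv2.resize(im,None,fx=1.4,fy=1.4))
E
```

```text
12.95 [615.3  24.  249.7] [ 0.3 -0.5  1.1  0.2 -0.3 -0.2 -4. ] [615.00432873  24.01553795 250.        ] [ 28.8  23.6 -47.3  80.9  17.3  82.9  79.8]
13.05 [615.3  23.3 249.9] [ 0.2 -0.2  0.3 -0.1 -0.1 -0.   0.2]
```

View pics/wrist_e2_d.png

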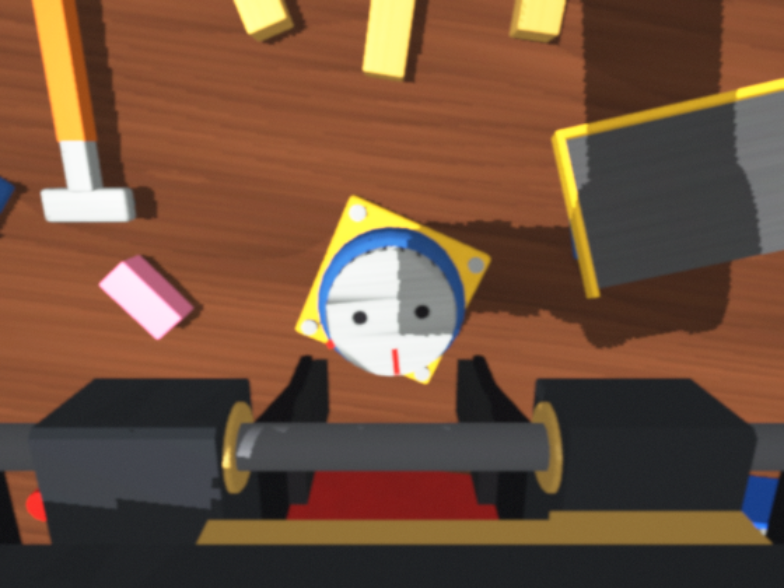

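```bash
python3 - <<'E'
from h import *
im,d,cam=load("wrist","e2")
g=cv2.cvtColor(im,cv2.COLOR_BGR2GRAY); hs=cv2.cvtColor(im,cv2.COLOR_BGR2HSV)
roi=np.zeros_like(g); roi[205:245,235:325]=1
for th in (60,80,100):
    m_=((g<th)&(roi>0)).astype(np.uint8); n,l,st,c=cv2.connectedComponentsWithStats(m_)
    for i in range(1,n):
        if st[i,4]>15: print(th,st[i],c[i].round(2),onz([c[i]],cam,63)[0].round(1))
# ring top outline: light, low sat
A=[]
red=cv2.inRange(hs,np.array((0,120,120)),np.array((8,255,255)))|cv2.inRange(hs,np.array((172,120,120)),np.array((180,255,255)))
red[275:]=0;red[:, :220]=0
n,l,st,c=cv2.connectedComponentsWithStats(red)
for i in range(1,n):
    if st[i,4]>5: print("red",st[i],c[i].round(1),onz([c[i]],cam,63)[0].round(1),onz([c[i]],cam,45)[0].round(1),deproj([c[i]],d,cam).round(1))
# rack corners
q=lambda x,y:(x/1.4,y/1.4)
for nm,p in [("loR",(557,132)),("hiR",(595,296)),("rimhi",(590,292))]: print(nm,onz([q(*p)],cam,45)[0].round(1),onz([q(*p)],cam,75)[0].round(1),deproj([q(*p)],d,cam).round(1))
for uv in [(420,120),(430,180),(450,170),(440,110),(500,100),(520,160),(460,180)]: print(uv,deproj([uv],d,cam).round(1))
cv2.imwrite("pics/ring_e2.png",cv2.resize(im[150:280,200:360],None,fx=5,fy=4.6,interpolation=cv2.INTER_CUBIC)[:600])
E
```

```text
60 [297 219   9   8  59] [300.97 222.44] [644.8  48.3  63. ]
60 [254 224   6   6  31] [256.55 226.58] [655.    5.5  63. ]
80 [297 218  10   9  71] [301.03 222.25] [644.6  48.3  63. ]
80 [253 223   8   8  47] [256.57 226.47] [654.8   5.5  63. ]
100 [296 218  11  10  88] [301.11 222.33] [644.6  48.4  63. ]
100 [253 223   8   8  53] [256.57 226.55] [654.9   5.5  63. ]
red [232 243   7   8  35] [235.4 246.4] [678.7 -13.1  63. ] [686.  -14.4  45. ] [[685.2 -14.3  47.1]]
red [280 250   5  19  65] [282.3 258.6] [685.4  35.3  63. ] [693.   36.5  45. ] [[684.7  35.2  64.6]]
loR [513.2 121.2  45. ] [515.1 112.3  75. ] [[513.2 121.2  45. ]]
hiR [621.4 174.5  45. ] [614.5 161.3  75. ] [[613.3 159.1  79.9]]
rimhi [618.9 170.1  45. ] [612.2 157.2  75. ] [[611.8 156.4  76.9]]
(420, 120) [[533.2 146.7  47. ]]
(430, 180) [[586.1 163.3  63.8]]
(450, 170) [[574.2 179.4  64.1]]
(440, 110) [[521.6 164.9  42.8]]
(500, 100) [[505.2 217.6  45.2]]
(520, 160) [[556.2 242.   63.6]]
(460, 180) [[582.  190.6  65.6]]
```

View pics/ring_e2.png

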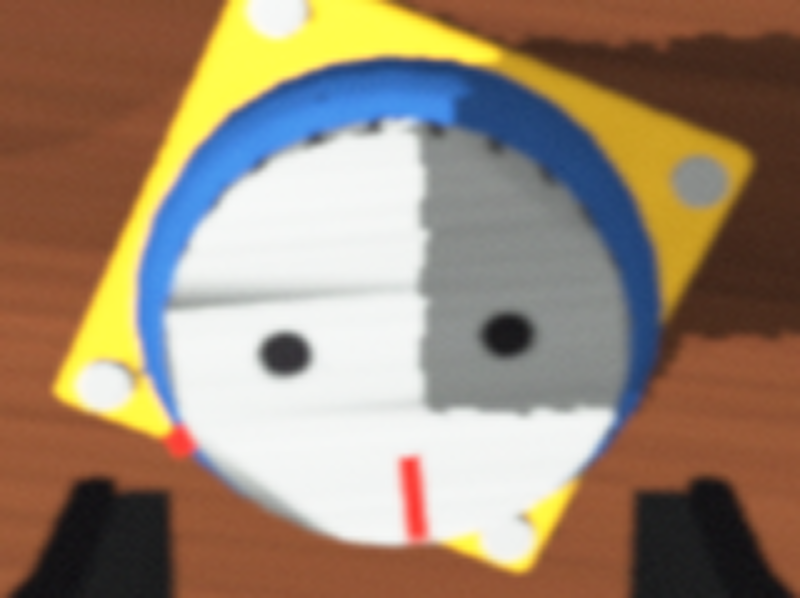

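```bash
python3 - <<'E'
import m;from m import *
plan([((535,-215,150),down(98),0,7),((535,-215,150),down(98),0,3)])
E
```

```text
mm,deg per row [(38.7, 0.0), (0.0, 0.0)]
[[-0.0322, -0.0161, 0.0143, 0.0, 0.0, 0.0, 0], [-0.0645, -0.0321, 0.0286, 0.0, 0.0, 0.0, 0], [-0.0967, -0.0482, 0.0429, 0.0, 0.0, 0.0, 0], [-0.1289, -0.0643, 0.0571, 0.0, 0.0, 0.0, 0], [-0.1611, -0.0803, 0.0714, 0.0, 0.0, 0.0, 0], [-0.1934, -0.0964, 0.0857, 0.0, 0.0, 0.0, 0], [-0.2256, -0.1124, 0.1, 0.0, 0.0, 0.0, 0], [-0.2256, -0.1124, 0.1, 0.0, 0.0, 0.0, 0], [-0.2256, -0.1124, 0.1, 0.0, 0.0, 0.0, 0], [-0.2256, -0.1124, 0.1, 0.0, 0.0, 0.0, 0]]
```

Request:
arm_command(plan=[[-0.032,-0.016,0.014,0,0,0,0],[-0.0645,-0.032,0.028,0,0,0,0],[-0.097,-0.048,0.043,0,0,0,0],[-0.129,-0.064,0.057,0,0,0,0],[-0.161,-0.08,0.071,0,0,0,0],[-0.193,-0.096,0.086,0,0,0,0],[-0.2256,-0.1124,0.1,0,0,0,0],[-0.2256,-0.1124,0.1,0,0,0,0],[-0.2256,-0.1124,0.1,0,0,0,0],[-0.2256,-0.1124,0.1,0,0,0,0]])

```text
time_s: 14.3
tcp_pos: [535.9, -213.9, 150.6]
eef_rot: [[-0.14, 0.99, 0.001], [0.99, 0.14, -0.0], [-0.0, 0.001, -1.0]]
ft_force: [0.0, 0.1, 0.6]
finger_gap: 43.6
```

```bash
python3 - <<'E'
from h import *; import m; m.done()
s=sensors.state(); print(s["time_s"],np.round(s["tcp_pos"],1),np.round(s["joint_vel"],1),m.get()[0],np.round(s["qpos"],1))
im,d,cam=snap("wrist","f")
cv2.imwrite("pics/wrist_f_d.png",cv2.resize(im,None,fx=1.4,fy=1.4))
E
```

```text
14.3 [ 535.9 -213.9  150.6] [-0.1  0.1  0.1  0.   0.1 -0.   0.2] [ 535.04868272 -215.01628978  150.        ] [ 51.9  21.2 -42.3  94.8  15.   69.8 104.3]
```

View pics/wrist_f_d.png

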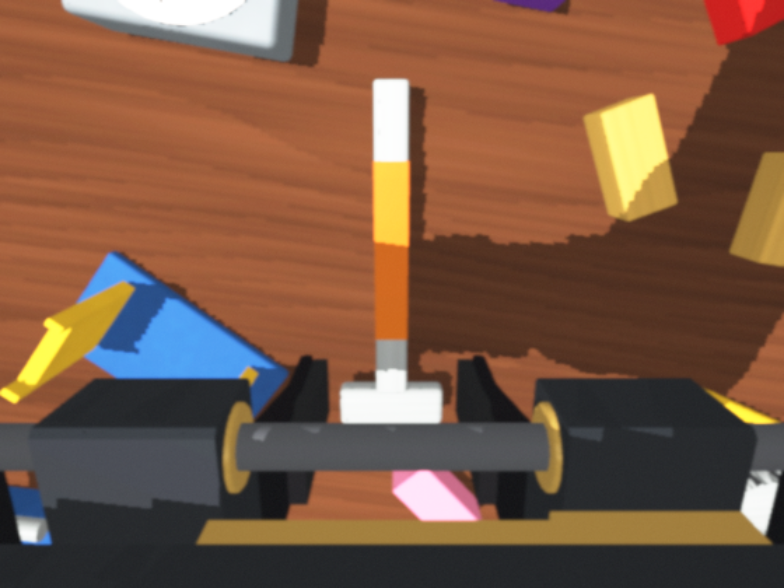

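```bash
python3 - <<'E'
from h import *; import m
s=sensors.state(); print(np.round(s["tcp_pos"],1))
im,d,cam=load("wrist","f")
q=lambda x,y:(x/1.4,y/1.4)
N=onz([q(391.5,366)],cam,30)[0]; E=onz([q(391.5,79.5)],cam,30)[0]; O1=onz([q(392,163)],cam,30)[0];H=onz([q(391,383)],cam,28)[0]
print(N,E,O1,H)
u=(N-E)[:2];print(np.linalg.norm(u)); a=np.degrees(np.arctan2(u[1],u[0])); u/=np.linalg.norm(u); print(a,E[:2]+u*110, H[:2]-u*63)
E
```

```text
[ 535.9 -214.   150.5]
[ 580.80997168 -208.00617155   30.        ] [ 426.12664786 -229.78276999   30.        ] [ 466.31253014 -223.86019124   30.        ] [ 592.65583783 -206.6431895    28.        ]
156.2086774385513
8.013539038383279 [ 535.05251485 -214.44798918] [ 530.2710231  -215.42583668]
```

```bash
python3 - <<'E'
import m;from m import *
R=down(98)
plan([((535.2,-214.7,5),R,0,8),((535.2,-214.7,5),R,0,2)])
E
```

```text
mm,deg per row [(18.1, 0.0), (0.0, 0.0)]
[[0.0, 0.0, 0.0181, 0.0, 0.0, 0.0, 0], [0.0001, 0.0, 0.0362, 0.0, 0.0, 0.0, 0], [0.0001, 0.0001, 0.0544, 0.0, 0.0, 0.0, 0], [0.0001, 0.0001, 0.0725, 0.0, 0.0, 0.0, 0], [0.0002, 0.0001, 0.0906, 0.0, 0.0, 0.0, 0], [0.0002, 0.0001, 0.1087, 0.0, 0.0, 0.0, 0], [0.0003, 0.0002, 0.1269, 0.0, 0.0, 0.0, 0], [0.0003, 0.0002, 0.145, 0.0, 0.0, 0.0, 0], [0.0003, 0.0002, 0.145, 0.0, 0.0, 0.0, 0], [0.0003, 0.0002, 0.145, 0.0, 0.0, 0.0, 0]]
```

Request:
arm_command(plan=[[0,0,0.03,0,0,0,0],[0,0,0.06,0,0,0,0],[0,0,0.085,0,0,0,0],[0,0,0.11,0,0,0,0],[0,0,0.13,0,0,0,0],[0,0,0.145,0,0,0,0],[0,0,0.145,0,0,0,0],[0,0,0.145,0,0,0,-1],[0,0,0.145,0,0,0,-1],[0,0,0.145,0,0,0,-1]])

```text
time_s: 15.6
tcp_pos: [535.5, -215.3, 5.5]
eef_rot: [[-0.139, 0.99, 0.001], [0.99, 0.139, -0.001], [-0.001, 0.001, -1.0]]
ft_force: [0.1, -0.2, -0.1]
finger_gap: 21.3
```

Request:
arm_command(plan=[[0,0,0,0,0,0,-1],[0,0,0,0,0,0,-1],[0,0,0,0,0,0,-1],[0,0,0,0,0,0,-1],[0,0,0,0,0,0,-1],[0,0,-0.02,0,0,0,-1],[0,0,-0.04,0,0,0,-1],[0,0,-0.06,0,0,0,-1],[0,0,-0.09,0,0,0,-1],[0,0,-0.12,0,0,0,-1]])

```text
time_s: 16.85
tcp_pos: [535.2, -215.0, 127.0]
eef_rot: [[-0.139, 0.99, 0.001], [0.99, 0.139, -0.0], [-0.0, 0.001, -1.0]]
ft_force: [0.2, -1.1, -2.1]
finger_gap: 17.7
```

```bash
python3 - <<'E'
import m;from m import *
from workcell import sensors
m.done(); p,R=get(); setp(p-[0,0,25-145+120] if 0 else (p[0],p[1],125),R); 
# after first call z=5; lifted 120 -> 125
s=sensors.state(); print(np.round(s["tcp_pos"],1),get())
E
```

```text
[ 535.2 -215.   127. ] (array([ 535.20504824, -214.69140546,  125.        ]), array([[-0.13897853,  0.99029539,  0.        ],
       [ 0.99029539,  0.13897853,  0.        ],
       [ 0.        ,  0.        , -1.        ]]))
```

```bash
cat >> m.py <<'E'
SO=np.array([0,75.,-8.5])
def sp(psi,tilt,oz,c=(649.8,26.9),fwd=None,SO=SO):
    R=down(psi+90)@Ro.from_euler('x',tilt,degrees=True).as_matrix()
    if fwd is None: fwd=9.5*np.sin(np.radians(tilt))
    a=np.radians(psi); o=np.array([c[0]+fwd*np.cos(a),c[1]+fwd*np.sin(a),oz])
    return o-R@SO,R
E
python3 - <<'E'
import m;from m import *
setp((535.05,-215.02,125),get()[1])
p,R=sp(13.4,4,102)
print(p,R)
plan([((*p[:2],125),R,-1,7),(p,R,-1,3)])
E
```

```text
[577.08738904   9.57741262  98.7524411 ] [[-0.2317479   0.97040625 -0.06785742]
 [ 0.97277588  0.23118338 -0.01616592]
 [ 0.         -0.06975647 -0.99756405]]
mm,deg per row [(32.6, 1.0), (8.7, 0.0)]
[[0.0309, 0.0104, 0.0, 0.01, 0.0, -0.013, -1], [0.0619, 0.0208, 0.0, 0.02, -0.001, -0.027, -1], [0.0928, 0.0312, 0.0, 0.03, -0.001, -0.04, -1], [0.1238, 0.0416, 0.0, 0.04, -0.002, -0.054, -1], [0.1547, 0.052, 0.0, 0.05, -0.002, -0.067, -1], [0.1856, 0.0624, 0.0, 0.06, -0.003, -0.081, -1], [0.2166, 0.0728, 0.0, 0.07, -0.003, -0.094, -1], [0.2166, 0.0728, 0.0087, 0.07, -0.003, -0.094, -1], [0.2166, 0.0728, 0.0175, 0.07, -0.003, -0.094, -1], [0.2166, 0.0728, 0.0262, 0.07, -0.003, -0.094, -1]]
```

Request:
arm_command(plan=[[0.031,0.0104,0,0.01,0,-0.013,-1],[0.062,0.021,0,0.02,-0.001,-0.027,-1],[0.093,0.031,0,0.03,-0.001,-0.04,-1],[0.124,0.0416,0,0.04,-0.002,-0.054,-1],[0.155,0.052,0,0.05,-0.002,-0.067,-1],[0.1856,0.0624,0,0.06,-0.003,-0.081,-1],[0.2166,0.0728,0,0.07,-0.003,-0.094,-1],[0.2166,0.0728,0.0262,0.07,-0.003,-0.094,-1],[0.2166,0.0728,0.0262,0.07,-0.003,-0.094,-1],[0.2166,0.0728,0.0262,0.07,-0.003,-0.094,-1]])

```text
time_s: 18.1
tcp_pos: [577.6, 9.0, 100.0]
eef_rot: [[-0.23, 0.971, -0.067], [0.973, 0.23, -0.016], [-0.0, -0.069, -0.998]]
ft_force: [0.5, 0.3, -2.2]
finger_gap: 17.6
```

```bash
python3 - <<'E'
from h import *; import m; m.done()
s=sensors.state(); print(s["time_s"],np.round(s["tcp_pos"],1),np.round(s["eef_rot"],3).tolist(),m.get()[0],np.round(s["qpos"],1),np.round(s["joint_vel"],1))
im,d,cam=snap("wrist","g")
im2,d2,cam2=snap("side","g"); t,_,_=snap("top","g")
cv2.imwrite("pics/g_crop.png",np.hstack([cv2.resize(im2[180:280,180:330],None,fx=3,fy=3,interpolation=cv2.INTER_CUBIC),cv2.resize(t[150:250,210:330],None,fx=2.9,fy=3,interpolation=cv2.INTER_CUBIC)]))
E
```

```text
18.1 [577.6   9.  100. ] [[-0.23, 0.971, -0.067], [0.973, 0.23, -0.016], [-0.0, -0.069, -0.998]] [577.04075516   9.59561941  98.8       ] [ 29.7  28.7 -45.5  93.8  21.3  70.8  82.4] [ 0.1 -0.3 -0.  -0.2  0.2 -0.3 -0.1]
```

View pics/wrist_g.png

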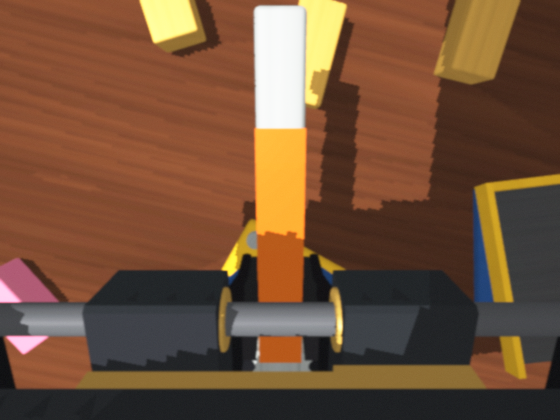

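View pics/g_crop.png

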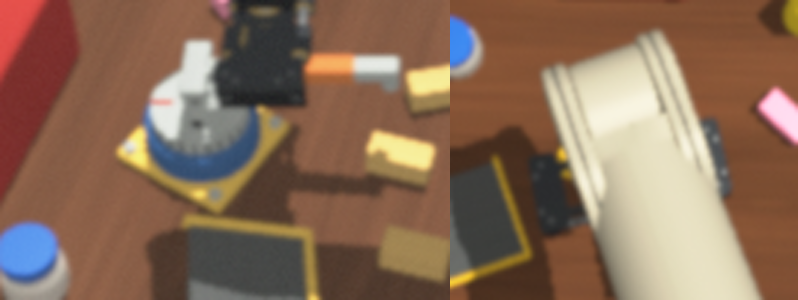

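```bash
python3 - <<'E'
from h import *
im,d,cam=load("wrist","g")
i=optics.camera_info("wrist");M=np.array(i["mount"]);K=np.array(i["camera_matrix"])
c=(K,M[:3,3],M[:3,:3])
b=im[0:140,240:320].astype(int)
col=cv2.cvtColor(im,cv2.COLOR_BGR2GRAY)[0:14,281]; print(col)
for uv in [(256,5.8),(304,5.8),(255.5,128),(306.5,128),(255,60),(305.5,60)]:
    print(uv,onz([uv],c,-24.5)[0].round(1))
print(d[5:12,281],d[60,281],d[150,281], deproj([(281,60),(281,200)],d,c).round(1))
# side view: head features
si,sd,sc=load("side","g"); cv2.imwrite("pics/side_g_head.png",cv2.resize(si[185:255,220:280],None,fx=10,fy=8,interpolation=cv2.INTER_CUBIC))
E
```

```text
[ 97  96  93  94 108 159 218 237 244 247 249 249 250 250]
(256, 5.8) [  -8.  -110.4  -24.5]
(304, 5.8) [   7.9 -110.4  -24.5]
(255.5, 128) [ -8.9 -71.  -24.5]
(306.5, 128) [  9.6 -70.9 -24.5]
(255, 60) [ -8.6 -93.8 -24.5]
(305.5, 60) [  8.8 -93.8 -24.5]
[242.56189  123.353485 124.39126  123.395706 123.01635  123.603
 123.33791 ] 127.40865 135.22066 [[  0.3 -93.7 -25. ]
 [  0.4 -44.  -24. ]]
```

View pics/side_g_head.png

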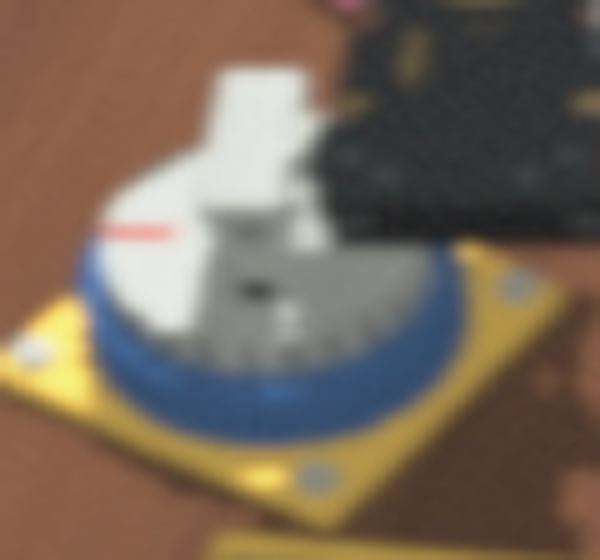

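```bash
cat >> m.py <<'E'
SO[:]=[0.15,74.6,-8.5]
def check():
    from workcell import sensors
    s=sensors.state(); R=np.array(s["eef_rot"]); t=np.array(s["tcp_pos"])
    print("t",s["time_s"],"tcp",t.round(2),"cmd",get()[0].round(2),"f",np.round(s["ft_force"],1),"gap",round(s["finger_gap"],1),"q",np.round(s["qpos"],1))
    o=t+R@SO
    print(" origin",o.round(1),"prongs",(t+R@(SO+[22,0,14])).round(1),(t+R@(SO+[-22,0,14])).round(1),"head",np.degrees(np.arctan2(R[1,1],R[0,1])).round(2))
E
python3 - <<'E'
import m;from m import *
check()
p,R=sp(13.4,4,81)
plan([(p,R,-1,5),(p,R,-1,5)])
E
```

```text
t 18.25 tcp [577.77   9.07  99.87] cmd [577.04   9.6   98.8 ] f [ 0.3 -0.4 -2.3] gap 17.6 q [ 29.7  28.7 -45.6  93.8  21.3  70.7  82.4]
 origin [650.7  26.5 103.2] prongs [644.7  47.7  89.3] [654.9   4.9  89.3] head 13.31
mm,deg per row [(4.2, 0.0), (0.0, 0.0)]
[[0.0, 0.0004, 0.0042, 0.0, 0.0, 0.0, -1], [-0.0001, 0.0008, 0.0084, 0.0, 0.0, 0.0, -1], [-0.0001, 0.0011, 0.0126, 0.0, 0.0, 0.0, -1], [-0.0001, 0.0015, 0.0168, 0.0, 0.0, 0.0, -1], [-0.0002, 0.0019, 0.021, 0.0, 0.0, 0.0, -1], [-0.0002, 0.0019, 0.021, 0.0, 0.0, 0.0, -1], [-0.0002, 0.0019, 0.021, 0.0, 0.0, 0.0, -1], [-0.0002, 0.0019, 0.021, 0.0, 0.0, 0.0, -1], [-0.0002, 0.0019, 0.021, 0.0, 0.0, 0.0, -1], [-0.0002, 0.0019, 0.021, 0.0, 0.0, 0.0, -1]]
```

Request:
arm_command(plan=[[0,0.0004,0.004,0,0,0,-1],[0,0.0008,0.008,0,0,0,-1],[0,0.0011,0.0126,0,0,0,-1],[0,0.0015,0.0168,0,0,0,-1],[0,0.0019,0.021,0,0,0,-1],[0,0.0019,0.021,0,0,0,-1],[0,0.0019,0.021,0,0,0,-1],[0,0.0019,0.021,0,0,0,-1],[0,0.0019,0.021,0,0,0,-1],[0,0.0019,0.021,0,0,0,-1]])

```text
time_s: 19.5
tcp_pos: [577.7, 9.6, 77.7]
eef_rot: [[-0.231, 0.971, -0.068], [0.973, 0.231, -0.016], [0.0, -0.07, -0.998]]
ft_force: [-0.9, 0.9, -2.3]
finger_gap: 17.7
```

```bash
python3 - <<'E'
import m;from m import *
m.done(); check()
p,R=sp(13.4,4,67.5)
plan([(p,R,-1,6),(p,R,-1,4)])
E
```

```text
t 19.5 tcp [577.72   9.61  77.72] cmd [577.5    9.51  77.72] f [-0.9  0.9 -2.3] gap 17.7 q [ 29.1  30.1 -44.9  94.8  22.4  68.7  81.7]
 origin [650.7  27.1  81. ] prongs [644.6  48.3  67. ] [654.8   5.5  67. ] head 13.36
mm,deg per row [(2.2, 0.0), (0.0, 0.0)]
[[0.0, 0.0002, 0.0022, 0.0, 0.0, 0.0, -1], [0.0, 0.0003, 0.0045, 0.0, 0.0, 0.0, -1], [0.0, 0.0005, 0.0067, 0.0, 0.0, 0.0, -1], [0.0, 0.0006, 0.009, 0.0, 0.0, 0.0, -1], [0.0, 0.0008, 0.0112, 0.0, 0.0, 0.0, -1], [0.0, 0.001, 0.0135, 0.0, 0.0, 0.0, -1], [0.0, 0.001, 0.0135, 0.0, 0.0, 0.0, -1], [0.0, 0.001, 0.0135, 0.0, 0.0, 0.0, -1], [0.0, 0.001, 0.0135, 0.0, 0.0, 0.0, -1], [0.0, 0.001, 0.0135, 0.0, 0.0, 0.0, -1]]
```

Request:
arm_command(plan=[[0,0.0002,0.0022,0,0,0,-1],[0,0.0003,0.0045,0,0,0,-1],[0,0.0005,0.0067,0,0,0,-1],[0,0.0006,0.009,0,0,0,-1],[0,0.0008,0.0112,0,0,0,-1],[0,0.001,0.0135,0,0,0,-1],[0,0.001,0.0135,0,0,0,-1],[0,0.001,0.0135,0,0,0,-1],[0,0.001,0.0135,0,0,0,-1],[0,0.001,0.0135,0,0,0,-1]])

```text
time_s: 20.75
tcp_pos: [577.8, 9.7, 64.2]
eef_rot: [[-0.231, 0.971, -0.068], [0.973, 0.231, -0.016], [0.0, -0.07, -0.998]]
ft_force: [0.4, -1.0, -2.7]
finger_gap: 17.7
```

```bash
python3 - <<'E'
import m;from m import *
m.done(); check()
from h import *
si,_,_=snap("side","h"); cv2.imwrite("pics/side_h_head.png",cv2.resize(si[175:255,220:310],None,fx=8,fy=7,interpolation=cv2.INTER_CUBIC))
W=[]
for a in (5.4,-2.6,-10.6,-18.6,-26.6): W.append((*sp(a,4,67.5),-1,2))
plan(W)
E
```

```text
t 20.75 tcp [577.78   9.68  64.2 ] cmd [577.55   9.52  64.18] f [ 0.4 -1.  -2.7] gap 17.7 q [ 28.8  31.  -44.5  95.4  23.1  67.4  81.2]
 origin [650.7  27.2  67.5] prongs [644.7  48.3  53.5] [654.9   5.5  53.5] head 13.37
mm,deg per row [(5.2, 4.0), (5.2, 4.0), (5.2, 4.0), (5.2, 4.0), (5.2, 4.0)]
[[0.0052, 0.0003, 0.0, 0.0, 0.005, 0.069, -1], [0.0104, 0.0007, -0.0001, 0.0, 0.009, 0.139, -1], [0.0154, 0.0017, -0.0002, 0.0, 0.014, 0.209, -1], [0.0205, 0.0028, -0.0002, 0.0, 0.019, 0.278, -1], [0.0254, 0.0045, -0.0004, 0.0, 0.024, 0.348, -1], [0.0303, 0.0063, -0.0005, 0.0, 0.029, 0.417, -1], [0.0349, 0.0087, -0.0006, 0.0, 0.034, 0.487, -1], [0.0394, 0.0111, -0.0008, 0.0, 0.039, 0.557, -1], [0.0436, 0.0142, -0.001, 0.0, 0.044, 0.626, -1], [0.0478, 0.0172, -0.0012, 0.0, 0.048, 0.696, -1]]
```

View pics/side_h_head.png

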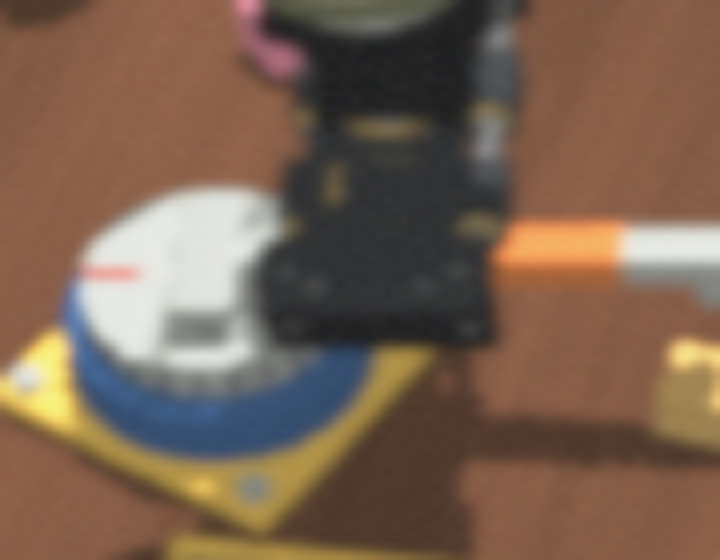

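Request:
arm_command(plan=[[0.0052,0.0003,0,0,0.005,0.069,-1],[0.0104,0.0007,0,0,0.009,0.139,-1],[0.0154,0.0017,-0.0002,0,0.014,0.209,-1],[0.0205,0.0028,-0.0002,0,0.019,0.278,-1],[0.0254,0.0045,-0.0004,0,0.024,0.348,-1],[0.0303,0.0063,-0.0005,0,0.029,0.417,-1],[0.0349,0.0087,-0.0006,0,0.034,0.487,-1],[0.0394,0.0111,-0.0008,0,0.039,0.557,-1],[0.0436,0.0142,-0.001,0,0.044,0.626,-1],[0.0478,0.0172,-0.0012,0,0.048,0.696,-1]])

```text
time_s: 22.05
tcp_pos: [583.9, 60.2, 64.3]
eef_rot: [[0.45, 0.891, -0.062], [0.893, -0.449, 0.031], [-0.0, -0.069, -0.998]]
ft_force: [3.1, -0.4, -2.5]
finger_gap: 17.4
```

```bash
python3 - <<'E'
import m;from m import *
m.done(); check()
W=[]
for a in (-34,-41,-46,-50): W.append((*sp(a,4,67.5),-1,2))
W.append((*sp(-50,4,67.5),-1,2))
plan(W)
E
```

```text
t 22.05 tcp [583.93  60.19  64.27] cmd [583.27  60.01  64.19] f [ 3.1 -0.4 -2.5] gap 17.4 q [ 20.9  29.7 -38.2  94.7  16.9  65.2  41.6]
 origin [651.   26.6  67.6] prongs [660.   46.7  53.6] [640.2   7.4  53.7] head -26.72
mm,deg per row [(4.8, 3.7), (4.5, 3.5), (3.2, 2.5), (2.6, 2.0), (0.0, 0.0)]
[[0.0048, 0.0003, 0.0, 0.0, 0.005, 0.064, -1], [0.0096, 0.0006, -0.0001, 0.0, 0.01, 0.129, -1], [0.0141, 0.0014, -0.0001, 0.0, 0.014, 0.19, -1], [0.0185, 0.0023, -0.0002, 0.0, 0.018, 0.251, -1], [0.0216, 0.0032, -0.0003, 0.0, 0.021, 0.294, -1], [0.0247, 0.0041, -0.0003, 0.0, 0.024, 0.338, -1], [0.0272, 0.0051, -0.0004, 0.0, 0.027, 0.373, -1], [0.0296, 0.006, -0.0005, 0.0, 0.029, 0.407, -1], [0.0296, 0.006, -0.0005, 0.0, 0.029, 0.407, -1], [0.0296, 0.006, -0.0005, 0.0, 0.029, 0.407, -1]]
```

Request:
arm_command(plan=[[0.0048,0.0003,0,0,0.005,0.064,-1],[0.0096,0.0006,0,0,0.01,0.129,-1],[0.0141,0.0014,0,0,0.014,0.19,-1],[0.0185,0.0023,-0.0002,0,0.018,0.251,-1],[0.0216,0.0032,-0.0003,0,0.021,0.294,-1],[0.0247,0.0041,-0.0003,0,0.024,0.338,-1],[0.0272,0.0051,-0.0004,0,0.027,0.373,-1],[0.0296,0.006,-0.0005,0,0.029,0.407,-1],[0.0296,0.006,-0.0005,0,0.029,0.407,-1],[0.0296,0.006,-0.0005,0,0.029,0.407,-1]])

```text
time_s: 23.3
tcp_pos: [602.3, 84.1, 64.3]
eef_rot: [[0.766, 0.642, -0.044], [0.643, -0.764, 0.054], [0.001, -0.07, -0.998]]
ft_force: [2.4, 0.7, -2.1]
finger_gap: 17.6
```

```bash
python3 - <<'E'
import m;from m import *
m.done(); check()
from h import *
print(np.round(sensors.state()["wrist_torque"],2))
si,_,_=snap("side","i"); cv2.imwrite("pics/side_i_head.png",cv2.resize(si[175:265,220:310],None,fx=8,fy=6.5,interpolation=cv2.INTER_CUBIC))
W=[(*sp(-53,4,67.5),-1,6),(*sp(-53,4,67.5),-1,4)]
plan(W)
E
```

```text
t 23.3 tcp [602.29  84.09  64.31] cmd [601.9   83.79  64.25] f [ 2.4  0.7 -2.1] gap 17.6 q [ 15.9  30.2 -34.   92.7  14.2  64.   18.9]
 origin [650.7  26.8  67.6] prongs [666.9  41.7  53.6] [633.2  13.4  53.6] head -49.95
[ 0.19 -0.73  0.25]
mm,deg per row [(0.6, 0.5), (0.0, 0.0)]
[[0.0006, 0.0, 0.0, 0.0, 0.001, 0.009, -1], [0.0013, 0.0, 0.0, 0.0, 0.001, 0.018, -1], [0.0019, 0.0001, 0.0, 0.0, 0.002, 0.026, -1], [0.0026, 0.0001, 0.0, 0.0, 0.002, 0.035, -1], [0.0032, 0.0001, 0.0, 0.0, 0.003, 0.044, -1], [0.0039, 0.0001, 0.0, 0.0, 0.004, 0.053, -1], [0.0039, 0.0001, 0.0, 0.0, 0.004, 0.053, -1], [0.0039, 0.0001, 0.0, 0.0, 0.004, 0.053, -1], [0.0039, 0.0001, 0.0, 0.0, 0.004, 0.053, -1], [0.0039, 0.0001, 0.0, 0.0, 0.004, 0.053, -1]]
```

View pics/side_i_head.png

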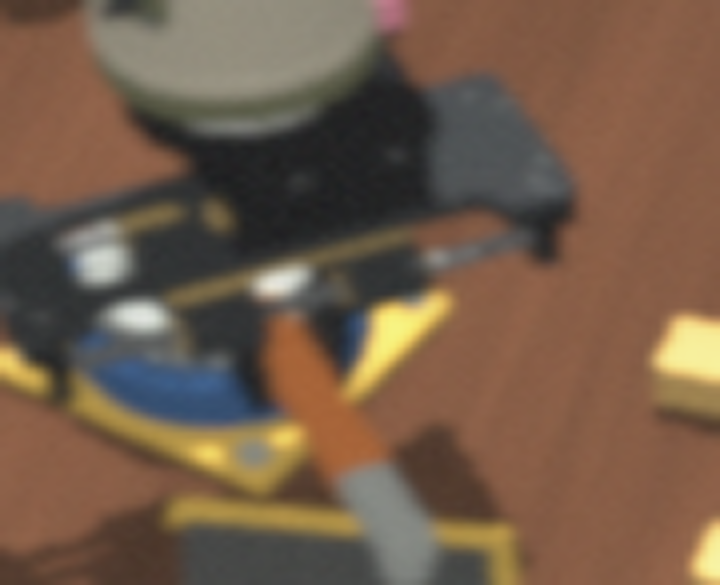

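Request:
arm_command(plan=[[0.0006,0,0,0,0.001,0.009,-1],[0.0013,0,0,0,0.001,0.018,-1],[0.0019,0,0,0,0.002,0.026,-1],[0.0026,0,0,0,0.002,0.035,-1],[0.0032,0,0,0,0.003,0.044,-1],[0.0039,0,0,0,0.004,0.053,-1],[0.0039,0,0,0,0.004,0.053,-1],[0.0039,0,0,0,0.004,0.053,-1],[0.0039,0,0,0,0.004,0.053,-1],[0.0039,0,0,0,0.004,0.053,-1]])

```text
time_s: 24.6
tcp_pos: [605.1, 86.5, 64.2]
eef_rot: [[0.799, 0.6, -0.042], [0.601, -0.797, 0.056], [0.0, -0.07, -0.998]]
ft_force: [2.7, 1.9, -2.4]
finger_gap: 17.7
```

```bash
python3 - <<'E'
import m;from m import *
m.done(); check()
W=[(*sp(-55,4,67.5),-1,6),(*sp(-55,4,67.5),-1,4)]
plan(W)
E
```

```text
t 24.6 tcp [605.13  86.49  64.25] cmd [604.95  86.22  64.25] f [ 2.7  1.9 -2.4] gap 17.7 q [ 15.3  30.3 -33.5  92.4  13.9  63.9  16. ]
 origin [650.4  26.7  67.5] prongs [667.4  40.7  53.6] [632.2  14.2  53.6] head -53.03
mm,deg per row [(0.4, 0.3), (0.0, 0.0)]
[[0.0004, 0.0, 0.0, 0.0, 0.0, 0.006, -1], [0.0009, 0.0, 0.0, 0.0, 0.001, 0.011, -1], [0.0013, 0.0, 0.0, 0.0, 0.001, 0.017, -1], [0.0017, 0.0, 0.0, 0.0, 0.001, 0.023, -1], [0.0021, 0.0, 0.0, 0.0, 0.002, 0.029, -1], [0.0026, 0.0001, 0.0, 0.0, 0.002, 0.034, -1], [0.0026, 0.0001, 0.0, 0.0, 0.002, 0.034, -1], [0.0026, 0.0001, 0.0, 0.0, 0.002, 0.034, -1], [0.0026, 0.0001, 0.0, 0.0, 0.002, 0.034, -1], [0.0026, 0.0001, 0.0, 0.0, 0.002, 0.034, -1]]
```

Request:
arm_command(plan=[[0.0006,0,0,0,0.001,0.009,-1],[0.0013,0,0,0,0.001,0.018,-1],[0.0019,0,0,0,0.002,0.026,-1],[0.0026,0,0,0,0.002,0.035,-1],[0.0032,0,0,0,0.003,0.044,-1],[0.0039,0,0,0,0.004,0.053,-1],[0.0039,0,0,0,0.004,0.053,-1],[0.0039,0,0,0,0.004,0.053,-1],[0.0039,0,0,0,0.004,0.053,-1],[0.0039,0,0,0,0.004,0.053,-1]])

```text
time_s: 25.85
tcp_pos: [608.2, 88.7, 64.1]
eef_rot: [[0.83, 0.557, -0.039], [0.558, -0.828, 0.058], [0.0, -0.07, -0.998]]
ft_force: [2.4, 0.6, -1.3]
finger_gap: 17.6
```

```bash
python3 - <<'E'
import m;from m import *
p,R=sp(-56,4,67.5); setp(p,R); check()
from workcell import sensors; print(np.round(sensors.state()["wrist_torque"],2))
E
```

```text
t 25.85 tcp [608.15  88.68  64.15] cmd [608.1   88.45  64.22] f [ 2.4  0.6 -1.3] gap 17.6 q [ 14.7  30.4 -32.9  92.1  13.6  63.7  13.1]
 origin [650.1  26.5  67.4] prongs [667.9  39.6  53.5] [631.3  15.1  53.5] head -56.08
[ 0.   -0.73  0.5 ]
```

Request:
arm_command(plan=[[0.0006,0,0,0,0.001,0.009,-1],[0.0013,0,0,0,0.001,0.018,-1],[0.0019,0,0,0,0.002,0.026,-1],[0.0026,0,0,0,0.002,0.035,-1],[0.0026,0,0,0,0.002,0.035,-1],[0.0026,0,0,0,0.002,0.035,-1],[0.0026,0,0,0,0.002,0.035,-1],[0.0026,0,0,0,0.002,0.035,-1],[0.0026,0,0,0,0.002,0.035,-1],[0.0026,0,0,0,0.002,0.035,-1]])

```text
time_s: 27.1
tcp_pos: [609.4, 89.7, 63.7]
eef_rot: [[0.849, 0.527, -0.039], [0.529, -0.847, 0.058], [-0.002, -0.07, -0.998]]
ft_force: [-3.6, -3.4, -0.7]
finger_gap: 17.4
```

```bash
python3 - <<'E'
import m;from m import *
p,R=sp(-58,4,67.5); setp(p,R); check()
from h import *
print(np.round(sensors.state()["wrist_torque"],2))
for n in("side","top","wrist"): snap(n,"j")
si=cv2.imread("pics/side_j.png");ti=cv2.imread("pics/top_j.png")
cv2.imwrite("pics/j_head.png",np.hstack([cv2.resize(si[175:265,200:290],None,fx=4.4,fy=6,interpolation=cv2.INTER_CUBIC),cv2.resize(ti[160:230,230:300],(396,540),interpolation=cv2.INTER_CUBIC)]))
E
```

```text
t 27.1 tcp [609.36  89.65  63.68] cmd [610.27  89.87  64.22] f [-3.6 -3.4 -0.7] gap 17.4 q [ 14.3  30.5 -32.4  91.9  13.4  63.7  11.1]
 origin [649.1  26.1  66.9] prongs [667.3  38.5  52.9] [629.9  15.2  53. ] head -58.1
[-0.79  0.71  1.1 ]
```

View pics/j_head.png

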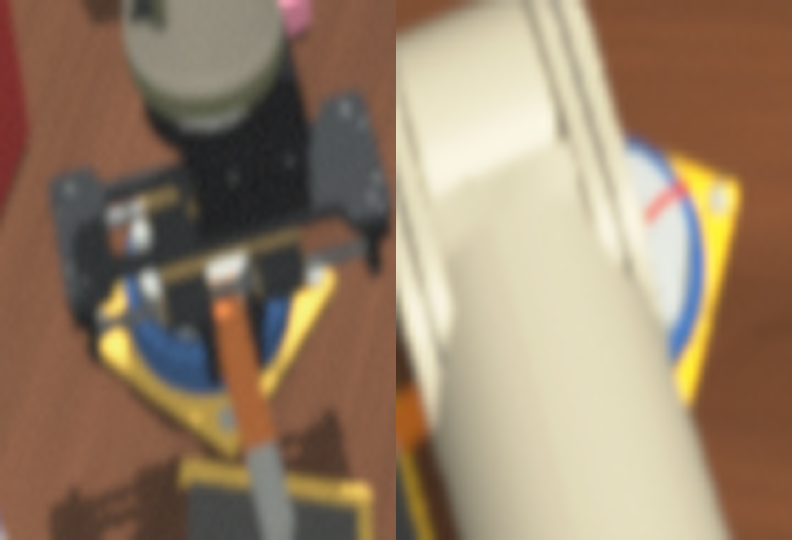

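View pics/wrist_j.png

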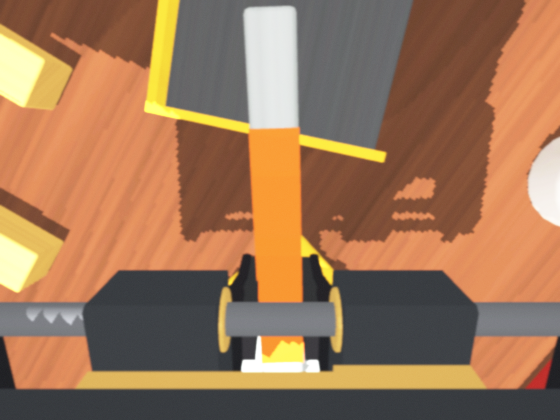

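```bash
python3 - <<'E'
import m;from m import *
p1,R1=sp(-55.5,4,67.5);p2,R2=sp(-55.5,4,110)
plan([(p1,R1,-1,3),(p2,R2,-1,7)])
E
```

```text
mm,deg per row [(1.1, 0.8), (6.1, 0.0)]
[[-0.0011, 0.0, 0.0, 0.0, -0.001, -0.015, -1], [-0.0022, 0.0001, 0.0, 0.0, -0.002, -0.029, -1], [-0.0032, 0.0001, 0.0, 0.0, -0.003, -0.044, -1], [-0.0032, -0.0003, -0.0061, 0.0, -0.003, -0.044, -1], [-0.0032, -0.0008, -0.0121, 0.0, -0.003, -0.044, -1], [-0.0032, -0.0012, -0.0182, 0.0, -0.003, -0.044, -1], [-0.0032, -0.0016, -0.0242, 0.0, -0.003, -0.044, -1], [-0.0032, -0.002, -0.0303, 0.0, -0.003, -0.044, -1], [-0.0032, -0.0025, -0.0363, 0.0, -0.003, -0.044, -1], [-0.0032, -0.0029, -0.0424, 0.0, -0.003, -0.044, -1]]
```

Request:
arm_command(plan=[[-0.001,0,0,0,-0.001,-0.015,-1],[-0.0022,0,0,0,-0.002,-0.029,-1],[-0.0032,0,0,0,-0.003,-0.044,-1],[-0.0032,-0.0003,-0.006,0,-0.003,-0.044,-1],[-0.0032,-0.0008,-0.012,0,-0.003,-0.044,-1],[-0.0032,-0.0012,-0.018,0,-0.003,-0.044,-1],[-0.0032,-0.0016,-0.024,0,-0.003,-0.044,-1],[-0.0032,-0.002,-0.03,0,-0.003,-0.044,-1],[-0.0032,-0.0025,-0.036,0,-0.003,-0.044,-1],[-0.0032,-0.0029,-0.0424,0,-0.003,-0.044,-1]])

```text
time_s: 28.5
tcp_pos: [607.6, 88.5, 107.1]
eef_rot: [[0.825, 0.564, -0.039], [0.566, -0.823, 0.058], [0.0, -0.07, -0.998]]
ft_force: [-0.3, -0.5, -2.3]
finger_gap: 17.3
```

```bash
python3 - <<'E'
import m;from m import *
m.done(); check()
from h import *
# rest forks from the first top/side views: turned-up ends / blob ends
for n in("top","side"):
    im,d,cam=load(n,"a")
    x0,x1,y0,y1=(355,410,190,235) if n=="top" else (265,330,105,165)
    cv2.imwrite(f"pics/rest_{n}.png",cv2.resize(im[y0:y1,x0:x1],None,fx=12,fy=12 if n=="top" else 9.5,interpolation=cv2.INTER_CUBIC))
E
```

```text
t 28.5 tcp [607.65  88.48 107.09] cmd [607.59  88.12 106.72] f [-0.3 -0.5 -2.3] gap 17.3 q [ 15.4  27.8 -33.7  90.1  12.1  68.   14.3]
 origin [650.2  26.7 110.4] prongs [667.8  39.9  96.4] [631.5  15.1  96.4] head -55.56
```

View pics/rest_top.png

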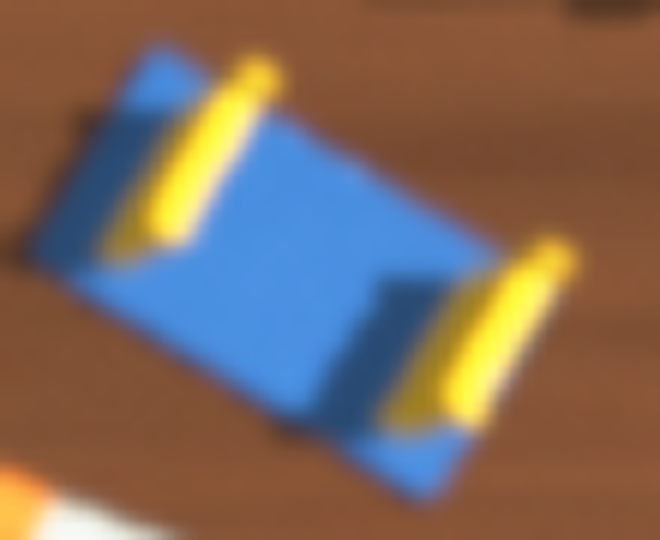

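View pics/rest_side.png

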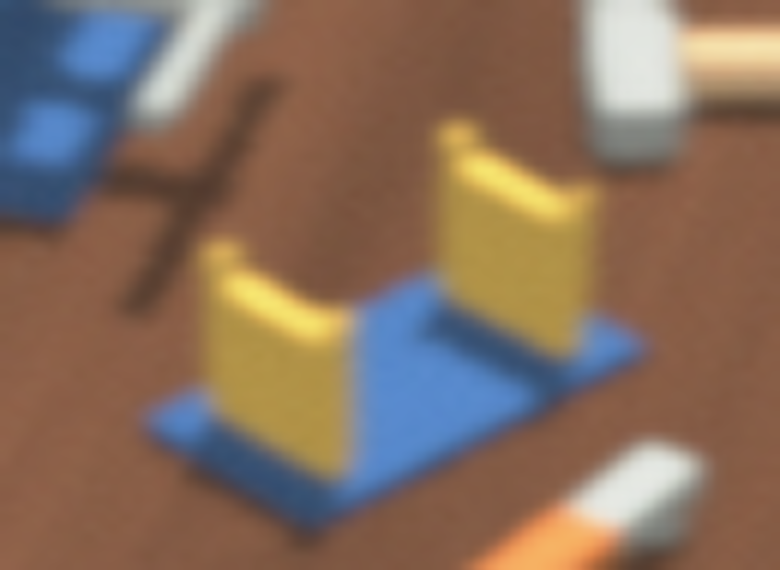

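```bash
python3 - <<'E'
from h import *
im,d,cam=load("top","a")
q=lambda x,y:(355+x/12-.5,190+y/12-.5)
T=[onz([q(*p)],cam,78)[0] for p in [(258,80),(175,235),(553,257),(468,418)]]
print(np.round(T,1)); f1=(T[0]+T[1])/2;f2=(T[2]+T[3])/2; c=(f1+f2)/2; print("c",c,np.linalg.norm(f1-f2),np.degrees(np.arctan2(*(f1-f2)[1::-1])))
B=[onz([q(*p)],cam,8)[0] for p in [(160,40),(30,258),(430,505)]]; print(np.round(B,1)); print((B[0]+B[2])/2, np.linalg.norm(B[0]-B[1]),np.linalg.norm(B[2]-B[1]),np.degrees(np.arctan2(*(B[1]-B[2])[1::-1])))
sm,sd,sc=load("side","a"); qs=lambda x,y:(265+x/12-.5,105+y/9.5-.5)
# tips triangulated: fork1 (near y-less): side left fork tips (225,245),(345,312); right fork (458,130),(585,190)
pr=[((258,80),(225,250)),((175,235),(345,315)),((553,257),(458,132)),((468,418),(585,190))]
for a,b in pr: print(tri([(q(*a),cam),(qs(*b),sc)]))
E
```

```text
[[ 647.3 -317.3   78. ]
 [ 605.4 -295.4   78. ]
 [ 602.1 -395.1   78. ]
 [ 559.  -372.6   78. ]]
c [ 603.46816972 -345.10810298   78.        ] 89.99324244144994 59.426502990610224
[[ 668.9 -307.2    8. ]
 [ 606.6 -271.2    8. ]
 [ 540.7 -382.4    8. ]]
[ 604.77217787 -344.80431446    8.        ] 71.89621649393376 129.2646312095768 59.30949815376095
(array([ 647.03957969, -315.9550037 ,   82.98924422]), np.float64(0.5598064443823821))
(array([ 606.21500769, -294.09916165,   82.6770365 ]), np.float64(1.3770226213608807))
(array([ 602.66857881, -393.53561997,   82.52249523]), np.float64(1.0843432880816712))
(array([ 559.91778781, -369.99982246,   85.76162761]), np.float64(1.6068892393253764))
```

```bash
python3 - <<'E'
import m;from m import *
from h import *
im,d,cam=load("top","a")
for p in [(395,187),(440,186),(420,165),(418,175),(405,150),(430,150)]: print(p,deproj([p],d,cam)[0].round(0))
p=get()[0]; R=down(-30.6)
plan([((605,-60,125),down(10),-1,3),((604,-345,120),R,-1,6),((604,-345,120),R,-1,1)])
E
```

```text
(395, 187) [ 450.   -7. 1330.]
(440, 186) [ 685. -520.   80.]
(420, 165) [ 746. -450.  101.]
(418, 175) [ 719. -452.   76.]
(405, 150) [ 810. -422.   41.]
(430, 150) [ 811. -503.   45.]
mm,deg per row [(49.8, 8.3), (47.5, 6.8), (0.0, 0.0)]
[[-0.0287, 0.0397, -0.0089, -0.023, 0.005, 0.143, -1], [-0.0574, 0.0793, -0.0178, -0.046, 0.01, 0.285, -1], [-0.0861, 0.119, -0.0266, -0.069, 0.015, 0.428, -1], [-0.1132, 0.158, -0.0285, -0.068, 0.019, 0.546, -1], [-0.1402, 0.197, -0.0304, -0.067, 0.023, 0.664, -1], [-0.1673, 0.236, -0.0323, -0.066, 0.027, 0.782, -1], [-0.1943, 0.275, -0.0342, -0.065, 0.031, 0.9, -1], [-0.2214, 0.314, -0.0361, -0.064, 0.035, 1.018, -1], [-0.2485, 0.353, -0.038, -0.062, 0.04, 1.136, -1], [-0.2485, 0.353, -0.038, -0.062, 0.04, 1.136, -1]]
```

Request:
arm_command(plan=[[-0.0287,0.0397,-0.009,-0.023,0.005,0.143,-1],[-0.0574,0.0793,-0.018,-0.046,0.01,0.285,-1],[-0.0861,0.119,-0.0266,-0.069,0.015,0.428,-1],[-0.1132,0.158,-0.0285,-0.068,0.019,0.546,-1],[-0.1402,0.197,-0.0304,-0.067,0.023,0.664,-1],[-0.1673,0.236,-0.0323,-0.066,0.027,0.782,-1],[-0.1943,0.275,-0.0342,-0.065,0.031,0.9,-1],[-0.2214,0.314,-0.0361,-0.064,0.035,1.018,-1],[-0.2485,0.353,-0.038,-0.062,0.04,1.136,-1],[-0.2485,0.353,-0.038,-0.062,0.04,1.136,-1]])

```text
time_s: 29.75
tcp_pos: [601.4, -350.1, 119.5]
eef_rot: [[0.856, -0.517, -0.001], [-0.517, -0.856, -0.002], [0.0, 0.002, -1.0]]
ft_force: [-1.1, -0.3, -2.1]
finger_gap: 17.4
```

```bash
python3 - <<'E'
import m;from m import *
m.done(); check()
from h import *
for n in("side","top","wrist"): snap(n,"k")
s=cv2.imread("pics/side_k.png"); t=cv2.imread("pics/top_k.png")
cv2.imwrite("pics/k_crop.png",np.hstack([cv2.resize(s[80:190,230:360],(520,440),interpolation=cv2.INTER_CUBIC),cv2.resize(t[160:260,230:300],(280,440),interpolation=cv2.INTER_CUBIC)]))
check()
E
```

```text
t 29.75 tcp [ 601.38 -350.06  119.49] cmd [ 603.96 -345.03  119.99] f [-1.1 -0.3 -2.1] gap 17.4 q [ 35.   32.2 -12.6  78.1   7.2  70.5  -9.2]
 origin [ 563.  -414.   128.2] prongs [ 581.8 -425.4  114.2] [ 544.1 -402.6  114.2] head -121.13
t 29.9 tcp [ 603.7  -343.43  119.86] cmd [ 603.96 -345.03  119.99] f [ 0.5  1.2 -2. ] gap 17.6 q [ 34.8  32.1 -12.9  78.3   7.2  70.5  -9.2]
 origin [ 565.9 -407.7  128.3] prongs [ 584.8 -418.9  114.2] [ 546.9 -396.5  114.3] head -120.58
```

View pics/k_crop.png

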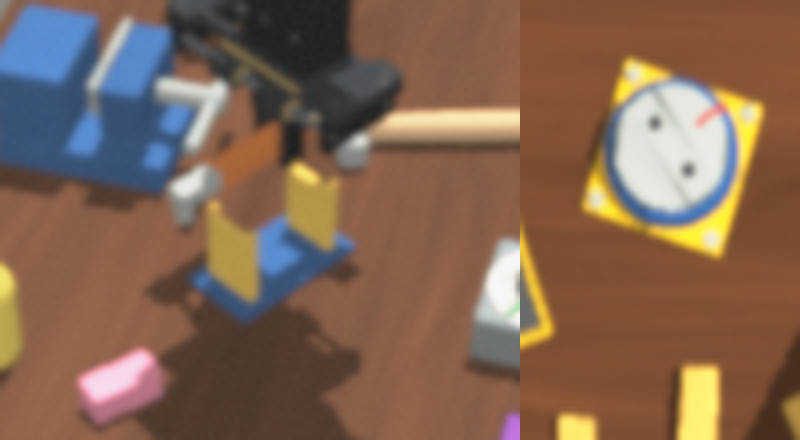

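View pics/wrist_k.png

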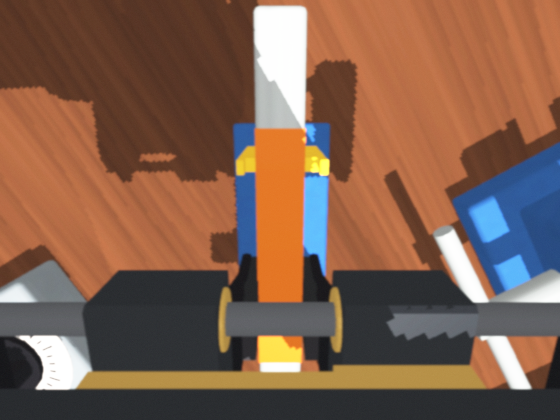

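Request:
arm_command(plan=[[0,0,0.01,0,0,0,-1],[0,0,0.02,0,0,0,-1],[0,0,0.03,0,0,0,-1],[0,0,0.04,0,0,0,-1],[0,0,0.05,0,0,0,-1],[0,0,0.054,0,0,0,-1],[0,0,0.0575,0,0,0,-1],[0,0,0.0575,0,0,0,-1],[0,0,0.0575,0,0,0,-1],[0,0,0.0575,0,0,0,-1]])

```text
time_s: 31.15
tcp_pos: [603.6, -344.7, 62.8]
eef_rot: [[0.86, -0.51, 0.001], [-0.51, -0.86, -0.0], [0.001, -0.0, -1.0]]
ft_force: [0.5, 0.1, -2.3]
finger_gap: 17.6
```

```bash
python3 - <<'E'
import m;from m import *
p,R=get(); setp(p-[0,0,57.5],R); check()
E
```

```text
t 31.15 tcp [ 603.59 -344.72   62.77] cmd [ 603.96 -345.03   62.49] f [ 0.5  0.1 -2.3] gap 17.6 q [ 34.7  35.  -12.6  81.1   7.9  64.8  -9.7]
 origin [ 565.7 -409.    71.2] prongs [ 584.6 -420.2   57.3] [ 546.7 -397.7   57.2] head -120.68
```

Request:
arm_command(plan=[[0,0,0.001,0,0,0,-1],[0,0,0.0015,0,0,0,-1],[0,0,0.0015,0,0,0,-1],[0,0,0.0015,0,0,0,-0.3],[0,0,0.0015,0,0,0,-0.1],[0,0,0.0015,0,0,0,0],[0,0,0.0015,0,0,0,0],[0,0,0.0015,0,0,0,0],[0,0,-0.03,0,0,0,0],[0,0,-0.08,0,0,0,0]])

```text
time_s: 32.4
tcp_pos: [602.3, -344.2, 141.5]
eef_rot: [[0.86, -0.51, -0.003], [-0.51, -0.86, 0.002], [-0.003, -0.0, -1.0]]
ft_force: [0.9, -1.0, -0.3]
finger_gap: 43.7
```

```bash
python3 - <<'E'
import m;from m import *
p,R=get(); setp(p+[0,0,80],R); check()
from h import *
for n in("side","wrist"): snap(n,"l")
s=cv2.imread("pics/side_l.png")
cv2.imwrite("pics/l_crop.png",np.hstack([cv2.resize(s[80:190,230:360],(400,340),interpolation=cv2.INTER_CUBIC),cv2.resize(cv2.imread("pics/wrist_l.png"),(400,340))]))
E
```

```text
t 32.4 tcp [ 602.28 -344.17  141.53] cmd [ 603.96 -345.03  142.49] f [ 0.9 -1.  -0.3] gap 43.7 q [ 34.9  31.2 -12.9  76.9   6.9  72.9  -9. ]
 origin [ 564.4 -408.4  150. ] prongs [ 583.3 -419.6  135.9] [ 545.4 -397.2  136.1] head -120.67
```

View pics/l_crop.png

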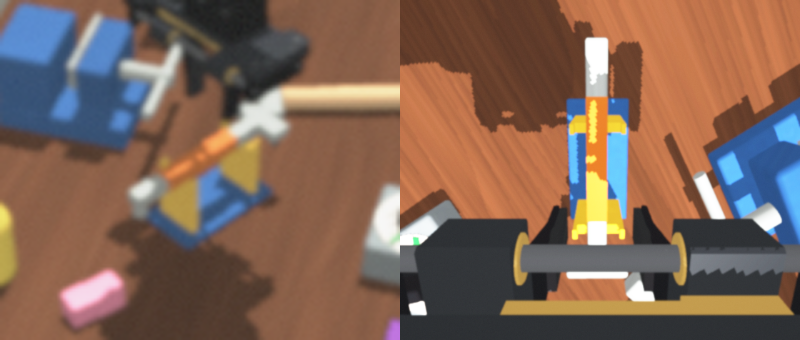

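```bash
python3 - <<'E'
import m;from m import *
plan([((603,-345,200),down(-30.6),0,2),((385,-313,230),down(-41),0,5),((385,-313,230),down(-41),0,3)])
E
```

```text
mm,deg per row [(28.8, 0.0), (44.5, 2.1), (0.0, 0.0)]
[[-0.0004, 0.0002, -0.0288, 0.0, 0.0, 0.0, 0], [-0.0008, 0.0004, -0.0575, 0.0, 0.0, 0.0, 0], [-0.0416, 0.0171, -0.0635, 0.0, 0.0, 0.036, 0], [-0.0824, 0.0338, -0.0695, 0.0, 0.0, 0.073, 0], [-0.1232, 0.0505, -0.0756, 0.0, 0.0, 0.109, 0], [-0.164, 0.0671, -0.0816, 0.0, 0.0, 0.145, 0], [-0.2048, 0.0838, -0.0876, 0.0, 0.0, 0.182, 0], [-0.2048, 0.0838, -0.0876, 0.0, 0.0, 0.182, 0], [-0.2048, 0.0838, -0.0876, 0.0, 0.0, 0.182, 0], [-0.2048, 0.0838, -0.0876, 0.0, 0.0, 0.182, 0]]
```

Request:
arm_command(plan=[[0,0,-0.029,0,0,0,0],[0,0,-0.0575,0,0,0,0],[-0.0416,0.017,-0.0635,0,0,0.036,0],[-0.0824,0.034,-0.07,0,0,0.073,0],[-0.123,0.05,-0.076,0,0,0.109,0],[-0.164,0.067,-0.082,0,0,0.145,0],[-0.2048,0.0838,-0.0876,0,0,0.182,0],[-0.2048,0.0838,-0.0876,0,0,0.182,0],[-0.2048,0.0838,-0.0876,0,0,0.182,0],[-0.2048,0.0838,-0.0876,0,0,0.182,0]])

```text
time_s: 33.75
tcp_pos: [385.3, -312.0, 229.6]
eef_rot: [[0.754, -0.656, 0.0], [-0.656, -0.754, 0.001], [-0.0, -0.001, -1.0]]
ft_force: [-0.4, -0.0, -1.0]
finger_gap: 43.6
```

```bash
python3 - <<'E'
import m;from m import *
m.done(); check()
from h import *
im,d,cam=snap("wrist","m"); cv2.imwrite("pics/wrist_m_d.png",cv2.resize(im,None,fx=1.4,fy=1.4)); check()
E
```

```text
t 33.75 tcp [ 385.29 -312.03  229.6 ] cmd [ 384.98 -312.96  230.01] f [-0.4 -0.  -1. ] gap 43.6 q [ 44.4   3.1 -11.  101.7   0.6  75.3  -7.8]
 origin [ 336.4 -368.4  238. ] prongs [ 353.  -382.8  224. ] [ 319.8 -354.   224.1] head -131.03
t 33.8 tcp [ 385.21 -312.03  229.57] cmd [ 384.98 -312.96  230.01] f [0.4 0.2 0. ] gap 43.5 q [ 44.4   3.1 -11.  101.7   0.6  75.3  -7.8]
 origin [ 336.4 -368.4  238. ] prongs [ 352.9 -382.8  224. ] [ 319.8 -354.   224. ] head -131.03
```

View pics/wrist_m_d.png

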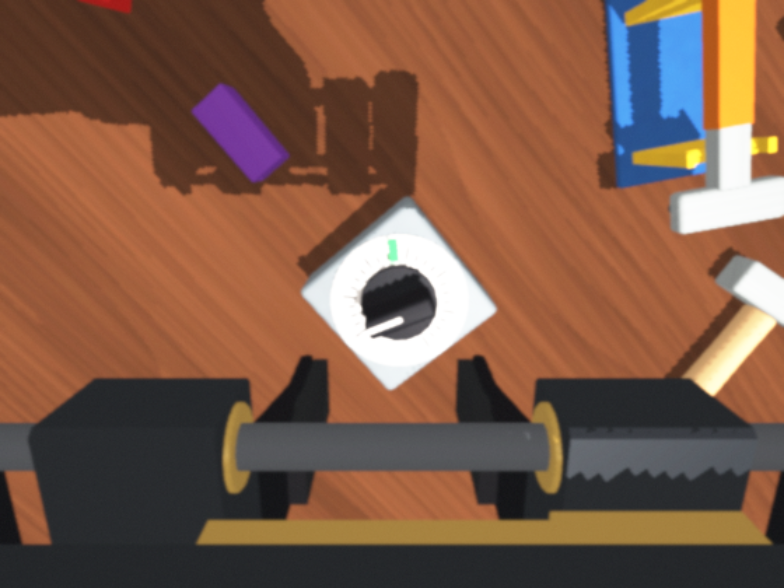

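```bash
python3 - <<'E'
from h import *
im,d,cam=load("wrist","m")
cv2.imwrite("pics/knob_m.png",cv2.resize(im[155:255,230:340],None,fx=7,fy=6,interpolation=cv2.INTER_CUBIC)[:600])
hs=cv2.cvtColor(im,cv2.COLOR_BGR2HSV)
m_,cs=mask(im,(40,60,60),(90,255,255),5)
for a,c,l in cs: vs,us=np.nonzero(l); print(a,c,us.min(),us.max(),vs.min(),vs.max(),onz([c],cam,46)[0].round(1),deproj([c],d,cam).round(1))
# grey box top corners, white disc ellipse
w=((hs[:,:,1]<40)&(hs[:,:,2]>235)).astype(np.uint8); w[:150]=0;w[275:]=0;w[:,:215]=0;w[:,360:]=0
w=cv2.morphologyEx(w,cv2.MORPH_CLOSE,np.ones((5,5)))
cn,_=cv2.findContours(w,cv2.RETR_EXTERNAL,cv2.CHAIN_APPROX_NONE); c=max(cn,key=cv2.contourArea); print(cv2.contourArea(c))
e=cv2.fitEllipse(cv2.convexHull(c)); print(e,onz([e[0]],cam,46)[0].round(1))
k=((hs[:,:,2]<90)).astype(np.uint8);k[:180]=0;k[250:]=0;k[:,:250]=0;k[:,:]*=1;k[:,320:]=0
cn,_=cv2.findContours(k,cv2.RETR_EXTERNAL,cv2.CHAIN_APPROX_NONE); c=max(cn,key=cv2.contourArea); print("dark",cv2.boundingRect(c))
q=lambda x,y:(x/1.4,y/1.4)
B=[onz([q(*p)],cam,45)[0] for p in [(407,198),(497,309),(390,390),(301,292)]]; print(np.round(B,1),np.mean(B,0).round(1),[np.linalg.norm(B[i]-B[i-1]).round(1) for i in range(4)])
for uv in [(285,210),(283,222),(275,195),(278,230),(300,205),(290,205),(265,225),(295,215)]: print(uv,deproj([uv],d,cam)[0].round(1))
E
```

```text
85 [280.1, 178.4] 277 283 171 185 [ 391.7 -304.    46. ] [[ 391.9 -303.8   47.3]]
8847.0
((285.92181396484375, 211.8826141357422), (119.13428497314453, 127.10757446289062), 102.68345642089844) [ 374.4 -332.5   46. ]
dark (258, 190, 53, 51)
[[ 421.5 -284.6   45. ]
 [ 419.3 -383.8   45. ]
 [ 322.1 -381.7   45. ]
 [ 324.6 -285.1   45. ]] [ 371.9 -333.8   45. ] [np.float64(97.0), np.float64(99.3), np.float64(97.2), np.float64(96.6)]
(285, 210) [ 375.9 -329.2   51.6]
(283, 222) [ 373.4 -328.9   84.5]
(275, 195) [ 378.6 -311.8   52.5]
(278, 230) [ 365.8 -331.    87. ]
(300, 205) [ 390.5 -333.7   56.2]
(290, 205) [ 382.8 -328.5   52. ]
(265, 225) [ 357.7 -322.6   76.1]
(295, 215) [ 384.8 -331.6   81.7]
```

View pics/knob_m.png

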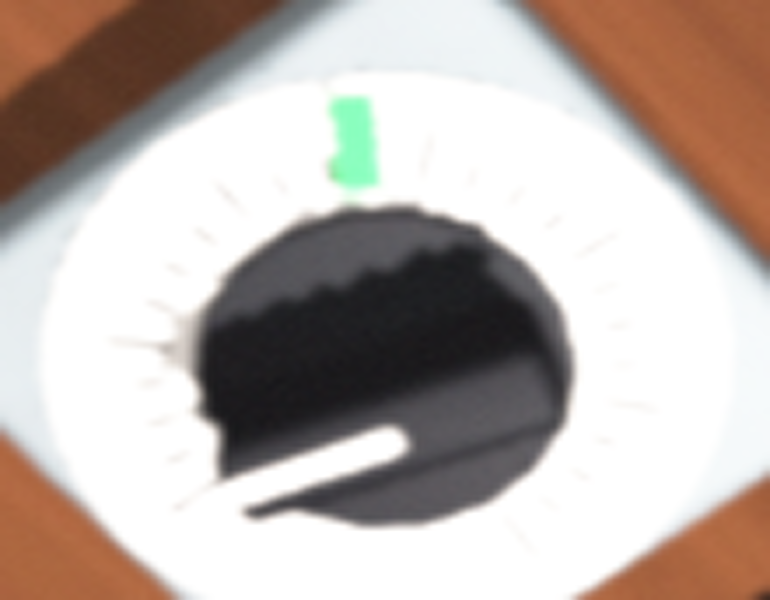

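```bash
python3 - <<'E'
from h import *
im,d,cam=load("wrist","m")
q=lambda x,y:(230+x/7-.4,155+y/6-.4)
f=lambda p,z:onz([q(*p)],cam,z)[0].round(1)
C=f((402,438),84);T=f((240,489),84);R_=f((566,390),84)
print("centre",C,"tip",T,np.linalg.norm(C-T),"rightend",R_,np.linalg.norm(R_-C))
# edges of top face
for a,b in [((230,455),(540,360)),((250,515),(565,427)),((400,438),(230,492))]:
    v=f(b,84)-f(a,84); print("edge",np.degrees(np.arctan2(v[1],v[0])))
print("skirt c", f((388,367),52))
g=f((357,188),46); print("green inner",g, "outer",f((350,98),46))
for c in [(374.4,-332.5),(371.9,-333.8),(373.,-333)]:
    print(c, np.linalg.norm(g[:2]-c), np.degrees(np.arctan2(g[1]-c[1],g[0]-c[0])),np.degrees(np.arctan2(f((350,98),46)[1]-c[1],f((350,98),46)[0]-c[0])))
E
```

```text
centre [ 372.5 -335.2   84. ] tip [ 352.1 -327.8   84. ] 21.70069123323031 rightend [ 392.6 -343.    84. ] 21.560380330597166
edge -20.37643521383633
edge -22.005853862247886
edge 160.37979035845547
skirt c [ 372.3 -333.5   52. ]
green inner [ 387.3 -309.8   46. ] outer [ 396.  -298.3   46. ]
(374.4, -332.5) 26.109385285755014 60.39121293526318 57.72435568542234
(371.9, -333.8) 28.515960443232505 57.31306345898939 55.82846666818184
(373.0, -333) 27.25307322119837 58.35117868914966 56.462619066644706
```

```bash
python3 - <<'E'
import m;from m import *
plan([((372.4,-334.3,150),down(60),0,10)])
E
```

```text
mm,deg per row [(8.4, 10.1)]
[[0.0004, 0.0024, 0.008, 0.0, 0.0, -0.176, 0], [0.0009, 0.0049, 0.016, 0.0, 0.0, -0.353, 0], [0.0013, 0.0073, 0.024, 0.0, 0.0, -0.529, 0], [0.0018, 0.0098, 0.032, 0.0, 0.0, -0.705, 0], [0.0022, 0.0122, 0.04, 0.0, 0.0, -0.882, 0], [0.0027, 0.0146, 0.048, 0.0, 0.0, -1.058, 0], [0.0031, 0.0171, 0.056, 0.0, 0.0, -1.234, 0], [0.0036, 0.0195, 0.064, 0.0, 0.0, -1.41, 0], [0.004, 0.0219, 0.072, 0.0, 0.0, -1.587, 0], [0.0045, 0.0244, 0.08, 0.0, 0.0, -1.763, 0]]
```

Request:
arm_command(plan=[[0,0.0024,0.008,0,0,-0.176,0],[0.001,0.005,0.016,0,0,-0.353,0],[0.0013,0.0073,0.024,0,0,-0.529,0],[0.0018,0.01,0.032,0,0,-0.705,0],[0.0022,0.012,0.04,0,0,-0.882,0],[0.0027,0.0146,0.048,0,0,-1.058,0],[0.003,0.017,0.056,0,0,-1.234,0],[0.0036,0.0195,0.064,0,0,-1.41,0],[0.004,0.022,0.072,0,0,-1.587,0],[0.0045,0.0244,0.08,0,0,-1.763,0]])

```text
time_s: 35.05
tcp_pos: [372.4, -333.5, 149.2]
eef_rot: [[0.496, 0.869, 0.0], [0.869, -0.496, 0.001], [0.001, -0.0, -1.0]]
ft_force: [-0.4, 0.0, -0.1]
finger_gap: 43.5
```

```bash
python3 - <<'E'
import m;from m import *
m.done(); check()
from h import *
im,d,cam=snap("wrist","n"); cv2.imwrite("pics/wrist_n_d.png",cv2.resize(im,None,fx=1.4,fy=1.4))
c=(372.4,-334.3)
plan([((*c,150),down(69.3),0,2),((*c,57),down(69.3),0,6),((*c,57),down(69.3),0,2)])
E
```

```text
t 35.05 tcp [ 372.37 -333.46  149.23] cmd [ 372.39 -334.31  150.  ] f [-0.4  0.  -0.1] gap 43.5 q [ 49.6   7.3 -13.9 107.1   1.9  65.8  95.4]
 origin [ 437.2 -370.3  157.7] prongs [ 448.1 -351.2  143.7] [ 426.3 -389.4  143.7] head -29.7
mm,deg per row [(0.0, 4.7), (15.5, 0.0), (0.0, 0.0)]
[[0.0, 0.0, 0.0, 0.0, 0.0, -0.081, 0], [0.0, 0.0, 0.0, 0.0, 0.0, -0.162, 0], [0.0, 0.0, 0.0155, 0.0, 0.0, -0.162, 0], [0.0, 0.0, 0.031, 0.0, 0.0, -0.162, 0], [0.0, 0.0, 0.0465, 0.0, 0.0, -0.162, 0], [0.0, 0.0, 0.062, 0.0, 0.0, -0.162, 0], [0.0, 0.0, 0.0775, 0.0, 0.0, -0.162, 0], [0.0, 0.0, 0.093, 0.0, 0.0, -0.162, 0], [0.0, 0.0, 0.093, 0.0, 0.0, -0.162, 0], [0.0, 0.0, 0.093, 0.0, 0.0, -0.162, 0]]
```

View pics/wrist_n_d.png

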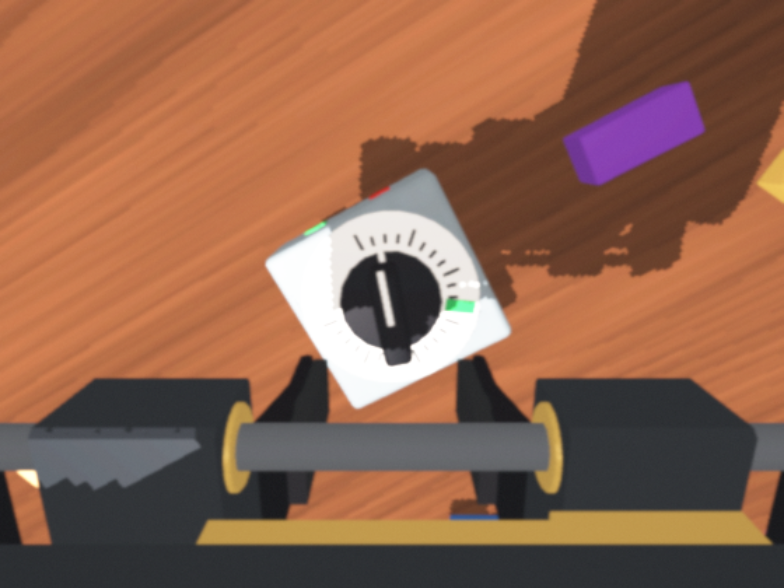

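```bash
python3 - <<'E'
from h import *
im,d,cam=load("wrist","n")
cv2.imwrite("pics/knob_n.png",cv2.resize(im[140:280,200:360],None,fx=5,fy=4.2,interpolation=cv2.INTER_CUBIC))
for a,c,l in mask(im,(40,90,60),(90,255,255),20)[1]: vs,us=np.nonzero(l); print(a,c,us.min(),us.max(),onz([c],cam,46)[0].round(1))
E
```

```text
45 [225.2, 162.3] 218 232 [ 318.8 -348.6   46. ]
148 [328.1, 218.0] 319 338 [ 392.2 -304.1   46. ]
```

View pics/knob_n.png

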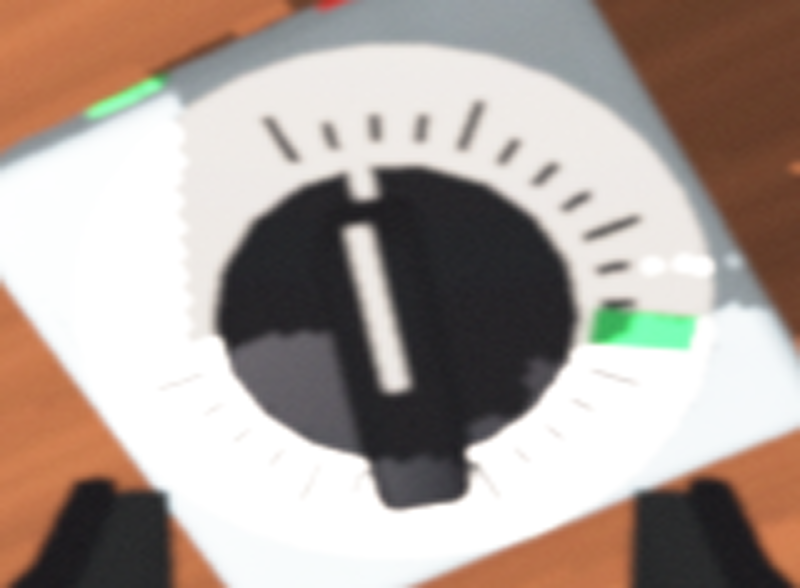

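```bash
python3 - <<'E'
from h import *
im,d,cam=load("wrist","n")
q=lambda x,y:(200+x/5-.4,140+y/4.2-.4)
f=lambda p,z:onz([q(*p)],cam,z)[0]
print("skirtc",f((397,311),52)); a=f((355,228),84);b=f((398,390),84);print("line",a,b,np.degrees(np.arctan2(*(a-b)[1::-1])))
t=f((362,170),52);g=f((595,326),46);G=f((693,332),46); print(t,g,G)
for c in [(372.4,-334.3),(372.5,-333.5)]:
    A=lambda p:np.degrees(np.arctan2(p[1]-c[1],p[0]-c[0])).round(1); r=lambda p:np.hypot(p[0]-c[0],p[1]-c[1]).round(1)
    print("tip",A(t),r(t),"g",A(g),r(g),"G",A(G))
E
```

```text
skirtc [ 369.52532286 -333.32428682   52.        ]
line [ 347.53193436 -326.75957394   84.        ] [ 372.4503007  -334.77980475   84.        ] 162.15869829975745
[ 345.55264888 -325.33315885   52.        ] [ 388.11086208 -309.93111137   46.        ] [ 396.35365626 -297.74005578   46.        ]
tip 161.5 28.3 g 57.2 29.0 G 56.8
tip 163.1 28.2 g 56.5 28.3 G 56.3
```

Request:
arm_command(plan=[[0,0,0,0,0,-0.09,0],[0,0,0,0,0,-0.183,0],[0,0,0.0155,0,0,-0.183,0],[0,0,0.031,0,0,-0.183,0],[0,0,0.0465,0,0,-0.183,0],[0,0,0.062,0,0,-0.183,0],[0,0,0.0775,0,0,-0.183,0],[0,0,0.093,0,0,-0.183,0],[0,0,0.093,0,0,-0.183,-0.3],[0,0,0.093,0,0,-0.183,-1]], newtons=20)

```text
time_s: 36.35
tcp_pos: [372.1, -333.8, 57.3]
eef_rot: [[0.336, 0.942, 0.001], [0.942, -0.336, -0.0], [0.0, 0.001, -1.0]]
ft_force: [-0.8, -0.2, -0.4]
finger_gap: 30.6
```

Request:
arm_command(plan=[[0,0,0,0,0,0,-1],[0,0,0,0,0,0,-1],[0,0,0,0,0,0,-1],[0,0,0,0,0,0,-1],[0,0,0,0,0,0.15,-1],[0,0,0,0,0,0.3,-1],[0,0,0,0,0,0.45,-1],[0,0,0,0,0,0.6,-1],[0,0,0,0,0,0.75,-1],[0,0,0,0,0,0.9,-1]])

```text
time_s: 37.6
tcp_pos: [372.1, -334.1, 57.5]
eef_rot: [[0.948, 0.318, 0.001], [0.318, -0.948, -0.001], [0.001, 0.001, -1.0]]
ft_force: [-1.1, -2.5, 5.1]
finger_gap: 13.7
```

```bash
python3 - <<'E'
import m;from m import *
setp((372.4,-334.3,57),down(60+np.degrees(.183-.9))); check()
E
```

```text
t 37.6 tcp [ 372.12 -334.11   57.47] cmd [ 372.4 -334.3   57. ] f [-1.1 -2.5  5.1] gap 13.7 q [ 44.   13.2  -8.1 112.5   2.3  54.4  53.4]
 origin [ 396.  -404.8   66. ] prongs [ 416.8 -397.8   52.1] [ 375.1 -411.8   52. ] head -71.46
```

Request:
arm_command(plan=[[0,0,0,0,0,0.15,-1],[0,0,0,0,0,0.3,-1],[0,0,0,0,0,0.45,-1],[0,0,0,0,0,0.6,-1],[0,0,0,0,0,0.75,-1],[0,0,0,0,0,0.85,-1],[0,0,0,0,0,0.9,-1],[0,0,0,0,0,0.9,-1],[0,0,0,0,0,0.9,-1],[0,0,0,0,0,0.9,-1]])

```text
time_s: 38.85
tcp_pos: [372.2, -334.1, 57.4]
eef_rot: [[0.841, -0.54, 0.001], [-0.54, -0.841, -0.001], [0.002, -0.0, -1.0]]
ft_force: [-0.8, -2.1, 5.6]
finger_gap: 13.7
```

Request:
arm_command(plan=[[0,0,0,0,0,0,-0.4],[0,0,0,0,0,0,-0.2],[0,0,0,0,0,0,0],[0,0,0,0,0,0,0],[0,0,-0.03,0,0,0,0],[0,0,-0.06,0,0,0,0],[0,0,-0.09,0,0,0,0],[0,0,-0.12,0,0,0,0],[0,0,-0.12,0,0,0,0],[0,0,-0.12,0,0,0,0]])

```text
time_s: 40.1
tcp_pos: [371.6, -333.4, 176.3]
eef_rot: [[0.841, -0.541, -0.0], [-0.541, -0.841, 0.001], [-0.0, -0.001, -1.0]]
ft_force: [-0.8, 0.2, -0.3]
finger_gap: 43.8
```

```bash
python3 - <<'E'
import m;from m import *
setp((372.4,-334.3,177),down(60+np.degrees(.183-1.8))); check()
from h import *
im,d,cam=snap("wrist","o"); cv2.imwrite("pics/knob_o.png",cv2.resize(im[160:300,200:360],None,fx=5,fy=4.2,interpolation=cv2.INTER_CUBIC))
for a,c,l in mask(im,(40,90,60),(90,255,255),20)[1]: vs,us=np.nonzero(l); print(a,c,us.min(),us.max(),onz([c],cam,46)[0].round(1))
E
```

```text
t 40.1 tcp [ 371.56 -333.39  176.31] cmd [ 372.4 -334.3  177. ] f [-0.8  0.2 -0.3] gap 43.8 q [ 38.5   5.2  -1.9 105.9   0.2  68.9   3.8]
 origin [ 331.3 -396.2  184.8] prongs [ 349.8 -408.1  170.8] [ 312.8 -384.3  170.8] head -122.73
145 [282.6, 160.3] 278 286 [ 391.7 -304.6   46. ]
```

View pics/knob_o.png

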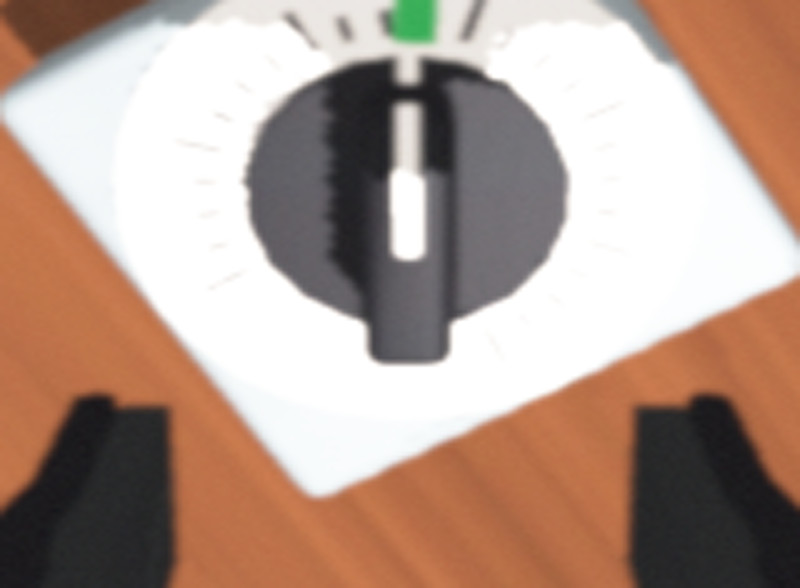

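```bash
python3 - <<'E'
import m;from m import *
plan([((420,5,240),down(70),0,10)])
E
```

```text
mm,deg per row [(34.8, 10.3)]
[[-0.0143, -0.0311, -0.0063, 0.0, 0.0, -0.179, 0], [-0.0286, -0.0623, -0.0126, 0.0, 0.0, -0.358, 0], [-0.0429, -0.0934, -0.0189, 0.0, 0.0, -0.537, 0], [-0.0572, -0.1245, -0.0252, 0.0, 0.0, -0.717, 0], [-0.0715, -0.1557, -0.0315, 0.0, 0.0, -0.896, 0], [-0.0858, -0.1868, -0.0378, 0.0, 0.0, -1.075, 0], [-0.1001, -0.218, -0.0441, 0.0, 0.0, -1.254, 0], [-0.1144, -0.2491, -0.0504, 0.0, 0.0, -1.433, 0], [-0.1287, -0.2802, -0.0567, 0.0, 0.0, -1.612, 0], [-0.143, -0.3114, -0.063, 0.0, 0.0, -1.792, 0]]
```

Request:
arm_command(plan=[[-0.0143,-0.031,-0.0063,0,0,-0.179,0],[-0.0286,-0.062,-0.0126,0,0,-0.358,0],[-0.043,-0.093,-0.019,0,0,-0.537,0],[-0.057,-0.1245,-0.025,0,0,-0.717,0],[-0.0715,-0.156,-0.0315,0,0,-0.896,0],[-0.0858,-0.187,-0.0378,0,0,-1.075,0],[-0.1,-0.218,-0.044,0,0,-1.254,0],[-0.1144,-0.249,-0.05,0,0,-1.433,0],[-0.1287,-0.28,-0.0567,0,0,-1.612,0],[-0.143,-0.3114,-0.063,0,0,-1.792,0]])

```text
time_s: 41.4
tcp_pos: [419.5, 6.7, 239.3]
eef_rot: [[0.338, 0.941, -0.001], [0.941, -0.338, 0.0], [-0.0, -0.001, -1.0]]
ft_force: [-0.1, -0.6, -0.1]
finger_gap: 43.7
```

```bash
python3 - <<'E'
import m;from m import *
m.done()
plan([((415,5,240),down(90),0.2,3),((415,5,240),down(90),0.2,7)])
E
```

```text
mm,deg per row [(1.7, 6.7), (0.0, 0.0)]
[[-0.0006, -0.0016, 0.0, 0.0, 0.0, -0.116, 0.2], [-0.0012, -0.0031, 0.0, 0.0, 0.0, -0.232, 0.2], [-0.0017, -0.0047, 0.0, 0.0, 0.0, -0.349, 0.2], [-0.0017, -0.0047, 0.0, 0.0, 0.0, -0.349, 0.2], [-0.0017, -0.0047, 0.0, 0.0, 0.0, -0.349, 0.2], [-0.0017, -0.0047, 0.0, 0.0, 0.0, -0.349, 0.2], [-0.0017, -0.0047, 0.0, 0.0, 0.0, -0.349, 0.2], [-0.0017, -0.0047, 0.0, 0.0, 0.0, -0.349, 0.2], [-0.0017, -0.0047, 0.0, 0.0, 0.0, -0.349, 0.2], [-0.0017, -0.0047, 0.0, 0.0, 0.0, -0.349, 0.2]]
```

Request:
arm_command(plan=[[0,-0.0016,0,0,0,-0.116,0.2],[-0.001,-0.003,0,0,0,-0.232,0.2],[-0.0017,-0.0047,0,0,0,-0.349,0.2],[-0.0017,-0.0047,0,0,0,-0.349,0.2],[-0.0017,-0.0047,0,0,0,-0.349,0.2],[-0.0017,-0.0047,0,0,0,-0.349,0.2],[-0.0017,-0.0047,0,0,0,-0.349,0.2],[-0.0017,-0.0047,0,0,0,-0.349,0.2],[-0.0017,-0.0047,0,0,0,-0.349,0.2],[-0.0017,-0.0047,0,0,0,-0.349,0.2]])

```text
time_s: 42.65
tcp_pos: [414.9, 5.7, 240.1]
eef_rot: [[0.001, 1.0, 0.001], [1.0, -0.001, 0.0], [0.0, 0.001, -1.0]]
ft_force: [0.4, -0.1, 0.1]
finger_gap: 52.2
```

```bash
cat >> h.py <<'E'
def blanks(im,d,cam,vmax=265):
    """yellow blobs -> depth points with z 22..34 (top faces) -> min area rect in the world plane"""
    m_,cs=mask(im,(15,90,70),(35,255,255),120)
    out=[]
    for a,c,l in cs:
        vs,us=np.nonzero(l); k=(vs<vmax); 
        if k.sum()<120: continue
        P=deproj(np.c_[us,vs][k],d,cam); t=P[(P[:,2]>23)&(P[:,2]<33)]
        if len(t)<80: continue
        # top-face pixels cast onto z=28
        top=onz(np.c_[us,vs][k][(P[:,2]>23)&(P[:,2]<33)],cam,28)[:,:2]
        (cx,cy),(w,h),ang=cv2.minAreaRect(top.astype(np.float32))
        if w<h: w,h,ang=h,w,ang+90
        out.append((np.round(c,1),round(cx,1),round(cy,1),round(w,1),round(h,1),round((ang+90)%180-90,1),round(float(np.median(t[:,2])),1)))
    return out
E
python3 - <<'E'
import m;from m import *
m.done(); check()
from h import *
im,d,cam=snap("wrist","p")
for o in blanks(im,d,cam): print(o)
cv2.imwrite("pics/wrist_p_d.png",cv2.resize(im,None,fx=1.4,fy=1.4))
E
```

```text
t 42.65 tcp [414.93   5.67 240.06] cmd [414.98   5.05 240.  ] f [ 0.4 -0.1  0.1] gap 52.2 q [ 15.8  -7.6 -20.7 110.3  -2.8  76.8  85.8]
 origin [489.5   5.7 248.6] prongs [489.6  27.7 234.6] [489.5 -16.3 234.6] head -0.07
(array([368.2, 187.4]), 420.5, 97.6, 59.1, 28.7, 0.3, 28.0)
(array([212.3, 217.3]), 455.8, -72.0, 60.1, 29.0, 28.0, 27.6)
(array([276.5, 226.5]), 460.4, 0.1, 60.5, 27.5, -0.9, 28.0)
```

View pics/wrist_p_d.png

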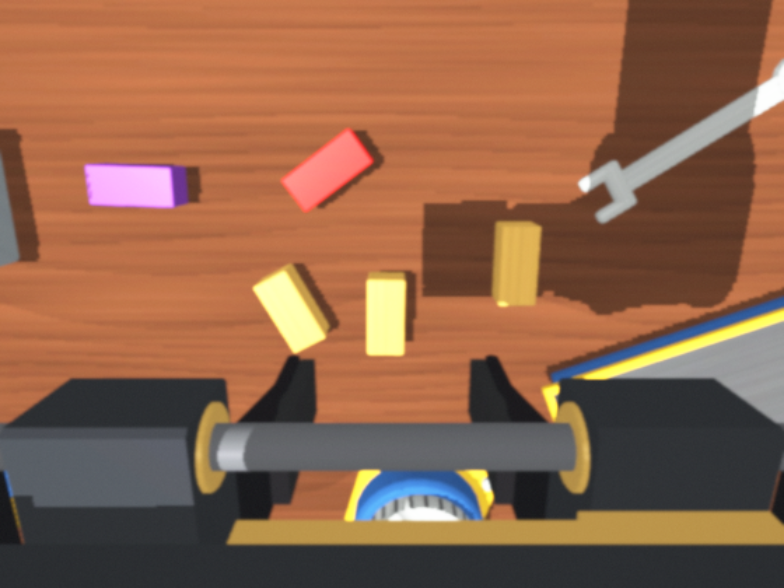

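```bash
python3 - <<'E'
import m;from m import *
R=down(90.3); p=(420.5,97.6)
plan([((*p,100),R,0.2,5),((*p,4),R,0.2,4),((*p,4),R,0.2,1)])
E
```

```text
mm,deg per row [(33.6, 0.1), (24.0, 0.0), (0.0, 0.0)]
[[0.0185, 0.0011, 0.028, 0.0, 0.0, -0.001, 0.2], [0.037, 0.0022, 0.056, 0.0, 0.0, -0.002, 0.2], [0.0555, 0.0033, 0.084, 0.0, 0.0, -0.003, 0.2], [0.074, 0.0044, 0.112, 0.0, 0.0, -0.004, 0.2], [0.0925, 0.0056, 0.14, 0.0, 0.0, -0.005, 0.2], [0.0925, 0.0056, 0.164, 0.0, 0.0, -0.005, 0.2], [0.0925, 0.0056, 0.188, 0.0, 0.0, -0.005, 0.2], [0.0925, 0.0056, 0.212, 0.0, 0.0, -0.005, 0.2], [0.0925, 0.0056, 0.236, 0.0, 0.0, -0.005, 0.2], [0.0925, 0.0056, 0.236, 0.0, 0.0, -0.005, 0.2]]
```

Request:
arm_command(plan=[[0.0185,0.001,0.028,0,0,-0.001,0.2],[0.037,0.002,0.056,0,0,-0.002,0.2],[0.0555,0.0033,0.084,0,0,-0.003,0.2],[0.074,0.0044,0.112,0,0,-0.004,0.2],[0.0925,0.0056,0.14,0,0,-0.005,0.2],[0.0925,0.0056,0.165,0,0,-0.005,0.2],[0.0925,0.0056,0.19,0,0,-0.005,0.2],[0.0925,0.0056,0.213,0,0,-0.005,0.2],[0.0925,0.0056,0.236,0,0,-0.005,0.2],[0.0925,0.0056,0.236,0,0,-0.005,0.2]], newtons=40)

```text
time_s: 43.95
tcp_pos: [419.5, 98.1, 2.9]
eef_rot: [[-0.004, 1.0, -0.003], [1.0, 0.004, 0.0], [0.0, -0.003, -1.0]]
ft_force: [-0.2, -0.1, 0.9]
finger_gap: 52.3
```

Request:
arm_command(plan=[[0,0,0,0,0,0,-1],[0,0,0,0,0,0,-1],[0,0,0,0,0,0,-1],[0,0,0,0,0,0,-1],[0,0,0,0,0,0,-1],[0,0,-0.02,0,0,0,-1],[0,0,-0.05,0,0,0,-1],[0,0,-0.09,0,0,0,-1],[0,0,-0.13,0,0,0,-1],[0,0,-0.15,0,0,0,-1]])

```text
time_s: 45.2
tcp_pos: [421.2, 98.3, 156.0]
eef_rot: [[-0.004, 1.0, 0.003], [1.0, 0.004, 0.0], [0.0, 0.003, -1.0]]
ft_force: [0.5, 0.6, -3.2]
finger_gap: 27.3
```

```bash
python3 - <<'E'
import m;from m import *
m.done(); p,R=get(); setp(p+[0,0,150],R); check()
# view of the rack from before it: TCP at rack centre height
plan([((480,250,260),down(110.2),-1,6),((480,250,260),down(110.2),-1,4)])
E
```

```text
t 45.2 tcp [421.15  98.27 156.05] cmd [420.55  97.55 154.  ] f [ 0.5  0.6 -3.2] gap 27.3 q [ 10.4  -1.1 -28.9 114.9  -0.5  65.9  71.9]
 origin [495.7  98.7 164.8] prongs [495.7 120.7 150.8] [495.9  76.7 150.7] head 0.22
mm,deg per row [(32.5, 3.3), (0.0, 0.0)]
[[0.0254, 0.01, -0.0177, 0.0, 0.0, -0.058, -1], [0.0507, 0.0201, -0.0353, 0.0, 0.0, -0.116, -1], [0.0761, 0.0301, -0.053, 0.0, 0.0, -0.174, -1], [0.1014, 0.0402, -0.0707, 0.0, 0.0, -0.231, -1], [0.1268, 0.0502, -0.0883, 0.0, 0.0, -0.289, -1], [0.1521, 0.0603, -0.106, 0.0, 0.0, -0.347, -1], [0.1521, 0.0603, -0.106, 0.0, 0.0, -0.347, -1], [0.1521, 0.0603, -0.106, 0.0, 0.0, -0.347, -1], [0.1521, 0.0603, -0.106, 0.0, 0.0, -0.347, -1], [0.1521, 0.0603, -0.106, 0.0, 0.0, -0.347, -1]]
```

Request:
arm_command(plan=[[0.0254,0.01,-0.0177,0,0,-0.058,-1],[0.05,0.02,-0.035,0,0,-0.116,-1],[0.076,0.03,-0.053,0,0,-0.174,-1],[0.1,0.04,-0.07,0,0,-0.231,-1],[0.127,0.05,-0.088,0,0,-0.289,-1],[0.1521,0.0603,-0.106,0,0,-0.347,-1],[0.1521,0.0603,-0.106,0,0,-0.347,-1],[0.1521,0.0603,-0.106,0,0,-0.347,-1],[0.1521,0.0603,-0.106,0,0,-0.347,-1],[0.1521,0.0603,-0.106,0,0,-0.347,-1]])

```text
time_s: 46.45
tcp_pos: [480.2, 249.7, 259.8]
eef_rot: [[-0.343, 0.939, 0.0], [0.939, 0.343, -0.0], [-0.0, 0.0, -1.0]]
ft_force: [0.5, -0.1, -2.2]
finger_gap: 27.5
```

```bash
python3 - <<'E'
import m;from m import *
m.done(); check()
from h import *
im,d,cam=snap("wrist","q"); cv2.imwrite("pics/wrist_q_d.png",cv2.resize(im,None,fx=1.4,fy=1.4))
# plane of bed from depth: dark grey pixels
hs=cv2.cvtColor(im,cv2.COLOR_BGR2HSV)
b=((hs[:,:,1]<60)&(hs[:,:,2]<160)&(hs[:,:,2]>30)).astype(np.uint8); b[262:]=0; b=cv2.erode(b,np.ones((7,7)))
n,l,st,c=cv2.connectedComponentsWithStats(b); i=1+np.argmax(st[1:,4]); print(st[i])
vs,us=np.nonzero(l==i); P=deproj(np.c_[us,vs],d,cam); P=P[(P[:,2]>20)&(P[:,2]<90)]
c0=P.mean(0); u,s_,v=np.linalg.svd(P-c0,full_matrices=False); nrm=v[2]*np.sign(v[2][2]); print("normal",nrm,np.degrees(np.arccos(nrm[2])),"dir",np.degrees(np.arctan2(-nrm[1],-nrm[0])),"resid",np.std((P-c0)@nrm))
print("z at (514.5,279)",c0[2]-((514.5-c0[0])*nrm[0]+(279-c0[1])*nrm[1])/nrm[2])
np.save("bedplane.npy",np.r_[c0,nrm])
E
```

```text
t 46.45 tcp [480.21 249.72 259.82] cmd [480.03 249.98 260.  ] f [ 0.5 -0.1 -2.2] gap 27.5 q [ -0.1  10.4 -36.3  91.7   6.3  80.   73. ]
 origin [550.2 275.4 268.3] prongs [542.7 296.1 254.3] [557.8 254.8 254.3] head 20.04
[  161   180   271    79 17632]
normal [-0.28983306 -0.10718547  0.95105629] 18.00004151751406 dir 20.29529780917014 resid 0.7755835477382632
z at (514.5,279) 55.24907508336934
```

View pics/wrist_q_d.png

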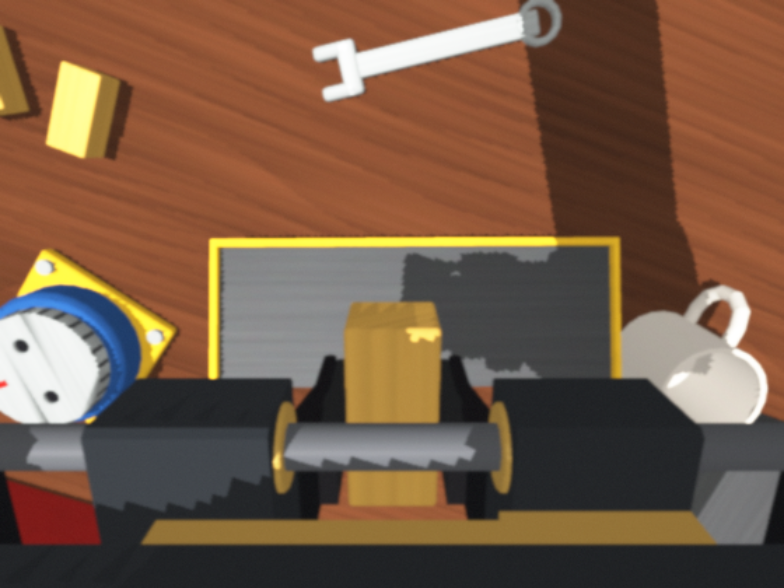

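```bash
python3 - <<'E'
from h import *
im,d,cam=load("wrist","q")
pl=np.load("bedplane.npy"); c0,n=pl[:3],pl[3:]
def onpl(uv,off):
    r=rays([uv],cam)[0]; o=cam[1]; return o+r*((c0+n*off-o)@n)/(r@n)
q=lambda x,y:(x/1.4-.3,y/1.4-.3)
L=onpl(q(621.5,237.5),8);R=onpl(q(209,239),8); print(L,R,np.linalg.norm(L-R))
y=(L-R)/np.linalg.norm(L-R); x=np.cross(y,n); print("x",x,"y",y,np.degrees(np.arctan2(y[1],y[0])))
C=(L+R)/2+x*52-n*8; print("centre",C)
# right rim lower extents check
for u in [(209,375),(621,375)]: p=onpl(q(*u),8); print(p,(p-C)@x,(p-C)@y)
E
```

```text
[408.67096329 401.22101977  45.18401679] [512.7450453  119.19741227  45.11596442] 300.6139290934603
x [0.89226611 0.32919495 0.3090176 ] y [-3.46205122e-01  9.38158815e-01  2.26377962e-04] 110.25537880351852
centre [509.42450645 278.18483704  53.6104555 ]
[600.77549482 152.25375267  75.6686187 ] 46.869874813692235 -149.764543476913
[498.34936875 432.38790047  76.02593839] 47.8076781557363 148.50630703652556
```

```bash
cat >> m.py <<'E'
a_=np.radians(20.25);t_=np.radians(18)
XR=np.array([np.cos(t_)*np.cos(a_),np.cos(t_)*np.sin(a_),np.sin(t_)]);YR=np.array([-np.sin(a_),np.cos(a_),0]);ZR=np.cross(XR,YR)
CR=np.array([513.9,279.8,55.2]); RR=np.c_[YR,XR,-ZR]
def place(Y,h,X=0): return CR+YR*Y+XR*X+ZR*h
def rk():
    from workcell import sensors
    s=sensors.state(); v=np.array(s["tcp_pos"])-CR; print("in rack frame",(v@XR).round(1),(v@YR).round(1),(v@ZR).round(1),"zang",np.degrees(np.arccos(-np.array(s["eef_rot"])[:,2]@ZR)).round(2))
E
python3 - <<'E'
import m;from m import *
print(np.linalg.det(RR))
plan([(place(67,70),RR,-1,6),(place(67,20),RR,-1,3),(place(67,20),RR,-1,1)])
E
```

```text
1.0
mm,deg per row [(27.1, 3.0), (16.7, 0.0), (0.0, 0.0)]
[[0.0139, 0.0034, 0.023, -0.052, 0.0, 0.0, -1], [0.0278, 0.0068, 0.0461, -0.105, 0.0, 0.0, -1], [0.0416, 0.0102, 0.0691, -0.157, 0.0, -0.001, -1], [0.0555, 0.0136, 0.0922, -0.209, 0.0, -0.001, -1], [0.0694, 0.017, 0.1152, -0.262, 0.0, -0.001, -1], [0.0833, 0.0204, 0.1382, -0.314, 0.0, -0.001, -1], [0.0833, 0.0255, 0.1541, -0.314, 0.0, -0.001, -1], [0.0833, 0.0307, 0.1699, -0.314, 0.0, -0.001, -1], [0.0833, 0.0358, 0.1858, -0.314, 0.0, -0.001, -1], [0.0833, 0.0358, 0.1858, -0.314, 0.0, -0.001, -1]]
```

Request:
arm_command(plan=[[0.014,0.0034,0.023,-0.052,0,0,-1],[0.028,0.007,0.046,-0.105,0,0,-1],[0.0416,0.01,0.069,-0.157,0,0,-1],[0.0555,0.0136,0.092,-0.209,0,0,-1],[0.0694,0.017,0.115,-0.262,0,0,-1],[0.0833,0.0204,0.138,-0.314,0,-0.001,-1],[0.0833,0.0255,0.154,-0.314,0,-0.001,-1],[0.0833,0.0307,0.17,-0.314,0,-0.001,-1],[0.0833,0.0358,0.1858,-0.314,0,-0.001,-1],[0.0833,0.0358,0.1858,-0.314,0,-0.001,-1]])

```text
time_s: 47.75
tcp_pos: [485.5, 340.1, 73.0]
eef_rot: [[-0.344, 0.894, 0.288], [0.939, 0.327, 0.105], [-0.0, 0.307, -0.952]]
ft_force: [-0.3, -0.2, -2.2]
finger_gap: 27.9
```

```bash
python3 - <<'E'
import m;from m import *
m.done(); check(); rk()
E
```

```text
t 47.75 tcp [485.54 340.12  72.96] cmd [484.87 340.52  74.2 ] f [-0.3 -0.2 -2.2] gap 27.9 q [-10.3  15.5 -36.8 112.7  25.8  41.   47.8]
 origin [549.7 363.8 103.9] prongs [546.2 385.9  90.6] [561.3 344.6  90.6] head 20.1
in rack frame 0.0 66.4 18.7 zang 0.15
```

Descend 15 mm along the tool, check contact, then release.

Request:
arm_command(plan=[[0,0,0.004,0,0,0,-1],[0,0,0.008,0,0,0,-1],[0,0,0.011,0,0,0,-1],[0,0,0.014,0,0,0,-1],[0,0,0.0155,0,0,0,-1],[0,0,0.0155,0,0,0,-1],[0,0,0.0155,0,0,0,-1],[0,0,0.0155,0,0,0,-1],[0,0,0.0155,0,0,0,-1],[0,0,0.0155,0,0,0,-1]])

```text
time_s: 49.0
tcp_pos: [489.9, 342.7, 59.6]
eef_rot: [[-0.345, 0.893, 0.29], [0.939, 0.328, 0.107], [-0.0, 0.309, -0.951]]
ft_force: [0.2, -0.7, -2.4]
finger_gap: 27.5
```

```bash
python3 - <<'E'
import m;from m import *
p,R=get(); setp(p+R[:,2]*15.5,R); check(); rk()
E
```

```text
t 49.0 tcp [489.92 342.69  59.61] cmd [489.37 342.17  59.46] f [ 0.2 -0.7 -2.4] gap 27.5 q [-11.1  17.1 -36.  112.7  27.7  39.7  46.3]
 origin [554.  366.4  90.8] prongs [550.5 388.5  77.5] [565.6 347.2  77.5] head 20.16
in rack frame 0.7 67.3 4.4 zang 0.04
```

Request:
arm_command(plan=[[0,0,0.001,0,0,0,-1],[0,0,0.001,0,0,0,-1],[0,0,0.001,0,0,0,-0.25],[0,0,0.001,0,0,0,-0.1],[0,0,0.001,0,0,0,0.1],[0,0,0.001,0,0,0,0.2],[0,0,0.001,0,0,0,0.2],[0,0,-0.03,0,0,0,0.2],[0,0,-0.07,0,0,0,0.2],[0,0,-0.11,0,0,0,0.2]])

```text
time_s: 50.25
tcp_pos: [457.4, 330.8, 165.2]
eef_rot: [[-0.345, 0.893, 0.29], [0.939, 0.328, 0.107], [0.0, 0.309, -0.951]]
ft_force: [1.6, -1.4, 0.5]
finger_gap: 52.3
```

```bash
python3 - <<'E'
import m;from m import *
p,R=get(); setp(p-R[:,2]*110,R); check(); rk()
from h import *
im,d,cam=snap("wrist","r"); snap("side","r"); im,d,cam=snap("wrist","r2")
for o in blanks(im,d,cam): print(o)
cv2.imwrite("pics/r_d.png",np.hstack([cv2.resize(im,(400,300)),cv2.resize(cv2.imread("pics/side_r.png")[180:390,180:420],(343,300))]))
E
```

```text
t 50.25 tcp [457.45 330.85 165.15] cmd [457.48 330.43 164.08] f [ 1.6 -1.4  0.5] gap 52.3 q [ -5.5   4.5 -40.7 111.3  13.9  49.7  56.9]
 origin [521.5 354.5 196.3] prongs [518.  376.7 183. ] [533.2 335.4 183. ] head 20.17
in rack frame 0.4 67.4 115.5 zang 0.02
```

View pics/r_d.png

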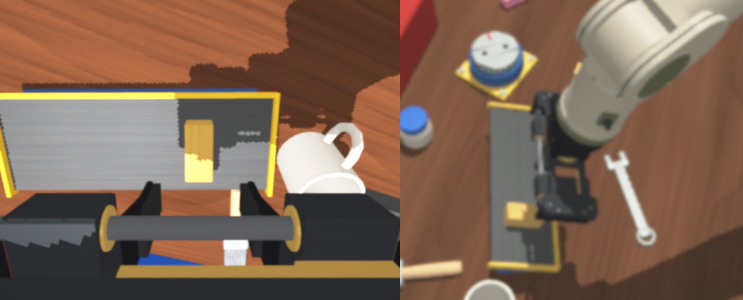

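```bash
python3 - <<'E'
import m;from m import *
plan([((430,0,200),down(89.1),0.2,8),((430,0,200),down(89.1),0.2,2)])
E
```

```text
mm,deg per row [(41.7, 3.5), (0.0, 0.0)]
[[-0.0376, -0.0153, -0.0097, 0.039, -0.007, 0.046, 0.2], [-0.0751, -0.0306, -0.0194, 0.078, -0.014, 0.092, 0.2], [-0.1127, -0.0458, -0.029, 0.116, -0.022, 0.137, 0.2], [-0.1503, -0.0611, -0.0387, 0.155, -0.029, 0.183, 0.2], [-0.1878, -0.0764, -0.0484, 0.194, -0.036, 0.229, 0.2], [-0.2254, -0.0917, -0.0581, 0.233, -0.043, 0.275, 0.2], [-0.2629, -0.1069, -0.0677, 0.272, -0.051, 0.32, 0.2], [-0.3005, -0.1222, -0.0774, 0.31, -0.058, 0.366, 0.2], [-0.3005, -0.1222, -0.0774, 0.31, -0.058, 0.366, 0.2], [-0.3005, -0.1222, -0.0774, 0.31, -0.058, 0.366, 0.2]]
```

Request:
arm_command(plan=[[-0.0376,-0.015,-0.01,0.039,-0.007,0.046,0.2],[-0.075,-0.03,-0.019,0.078,-0.014,0.092,0.2],[-0.113,-0.046,-0.029,0.116,-0.022,0.137,0.2],[-0.15,-0.061,-0.039,0.155,-0.029,0.183,0.2],[-0.188,-0.076,-0.048,0.194,-0.036,0.229,0.2],[-0.225,-0.092,-0.058,0.233,-0.043,0.275,0.2],[-0.263,-0.107,-0.068,0.272,-0.051,0.32,0.2],[-0.3005,-0.1222,-0.0774,0.31,-0.058,0.366,0.2],[-0.3005,-0.1222,-0.0774,0.31,-0.058,0.366,0.2],[-0.3005,-0.1222,-0.0774,0.31,-0.058,0.366,0.2]])

```text
time_s: 51.65
tcp_pos: [429.7, 1.1, 199.2]
eef_rot: [[0.017, 1.0, -0.0], [1.0, -0.017, 0.0], [0.0, -0.0, -1.0]]
ft_force: [-0.7, 0.3, -0.7]
finger_gap: 52.4
```

```bash
python3 - <<'E'
import m;from m import *
m.done(); check()
from h import *
im,d,cam=snap("wrist","s")
for o in blanks(im,d,cam,300): print(o)
E
```

```text
t 51.65 tcp [429.73   1.1  199.17] cmd [4.3001e+02 1.0000e-02 2.0000e+02] f [-0.7  0.3 -0.7] gap 52.4 q [ 15.3  -4.  -20.5 112.2  -1.5  71.5  84.4]
 origin [504.3   0.  207.7] prongs [504.7  22.  193.7] [503.9 -22.  193.7] head -0.96
(array([210. , 215.7]), 455.7, -71.8, 60.0, 29.3, 28.1, 27.4)
(array([283.1, 218.1]), 460.1, -0.0, 60.5, 27.9, -1.0, 28.0)
```

View pics/wrist_s.png

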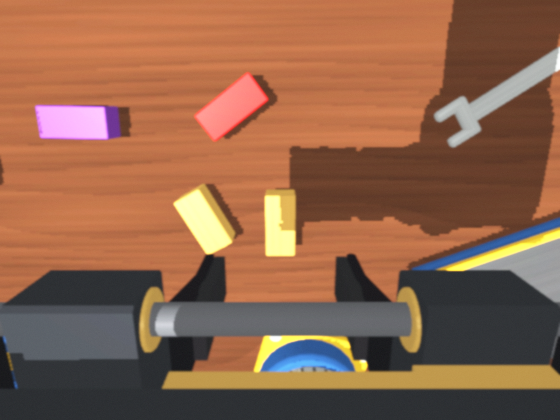

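```bash
python3 - <<'E'
import m;from m import *
R=down(89); p=(460.2,0)
plan([((*p,60),R,0.15,5),((*p,4),R,0.15,4),((*p,4),R,0.15,1)])
E
```

```text
mm,deg per row [(28.6, 0.0), (14.0, 0.0), (0.0, 0.0)]
[[0.0001, 0.006, 0.028, 0.0, 0.0, 0.0, 0.15], [0.0002, 0.012, 0.056, 0.0, 0.0, 0.001, 0.15], [0.0003, 0.0181, 0.084, 0.0, 0.0, 0.001, 0.15], [0.0004, 0.0241, 0.112, 0.0, 0.0, 0.001, 0.15], [0.0005, 0.0301, 0.14, 0.0, 0.0, 0.002, 0.15], [0.0005, 0.0301, 0.154, 0.0, 0.0, 0.002, 0.15], [0.0005, 0.0301, 0.168, 0.0, 0.0, 0.002, 0.15], [0.0005, 0.0301, 0.182, 0.0, 0.0, 0.002, 0.15], [0.0005, 0.0301, 0.196, 0.0, 0.0, 0.002, 0.15], [0.0005, 0.0301, 0.196, 0.0, 0.0, 0.002, 0.15]]
```

Request:
arm_command(plan=[[0,0.006,0.028,0,0,0,0.15],[0,0.012,0.056,0,0,0.001,0.15],[0,0.018,0.084,0,0,0.001,0.15],[0,0.024,0.112,0,0,0.001,0.15],[0.0005,0.03,0.14,0,0,0.002,0.15],[0.0005,0.03,0.155,0,0,0.002,0.15],[0.0005,0.03,0.17,0,0,0.002,0.15],[0.0005,0.03,0.183,0,0,0.002,0.15],[0.0005,0.0301,0.196,0,0,0.002,0.15],[0.0005,0.0301,0.196,0,0,0.002,0.15]])

```text
time_s: 52.95
tcp_pos: [459.6, 0.6, 3.3]
eef_rot: [[0.019, 1.0, -0.001], [1.0, -0.019, 0.0], [0.0, -0.001, -1.0]]
ft_force: [-0.8, 0.4, -1.1]
finger_gap: 50.4
```

Request:
arm_command(plan=[[0,0,0,0,0,0,-1],[0,0,0,0,0,0,-1],[0,0,0,0,0,0,-1],[0,0,0,0,0,0,-1],[0,0,0,0,0,0,-1],[0,0,-0.02,0,0,0,-1],[0,0,-0.05,0,0,0,-1],[0,0,-0.09,0,0,0,-1],[0,0,-0.13,0,0,0,-1],[0,0,-0.15,0,0,0,-1]])

```text
time_s: 54.2
tcp_pos: [460.4, 0.6, 155.7]
eef_rot: [[0.019, 1.0, 0.003], [1.0, -0.019, -0.0], [-0.0, 0.003, -1.0]]
ft_force: [0.3, -0.0, -3.4]
finger_gap: 27.8
```

```bash
python3 - <<'E'
import m;from m import *
m.done(); p,R=get(); setp(p+[0,0,150],R); check()
plan([((500,130,170),down(100),-1,4),(place(0,70),RR,-1,5),(place(0,70),RR,-1,1)])
E
```

```text
t 54.2 tcp [460.43   0.58 155.72] cmd [4.6020e+02 1.0000e-02 1.5401e+02] f [ 0.3 -0.  -3.4] gap 27.8 q [ 15.1   2.3 -21.1 111.7   0.9  66.   82.5]
 origin [535.   -0.7 164.4] prongs [535.5  21.3 150.4] [534.6 -22.7 150.4] head -1.11
mm,deg per row [(34.2, 2.8), (30.1, 4.1), (0.0, 0.0)]
[[0.0327, 0.0094, -0.004, 0.0, 0.0, -0.048, -1], [0.0653, 0.0188, -0.008, 0.0, 0.0, -0.096, -1], [0.098, 0.0281, -0.012, 0.0, 0.0, -0.144, -1], [0.1307, 0.0375, -0.016, 0.0, 0.0, -0.192, -1], [0.1591, 0.0357, -0.0063, -0.062, 0.012, -0.228, -1], [0.1875, 0.0339, 0.0033, -0.124, 0.023, -0.263, -1], [0.216, 0.0321, 0.0129, -0.186, 0.035, -0.298, -1], [0.2444, 0.0304, 0.0226, -0.248, 0.047, -0.333, -1], [0.2729, 0.0286, 0.0322, -0.31, 0.059, -0.368, -1], [0.2729, 0.0286, 0.0322, -0.31, 0.059, -0.368, -1]]
```

Request:
arm_command(plan=[[0.0327,0.009,-0.004,0,0,-0.048,-1],[0.065,0.019,-0.008,0,0,-0.096,-1],[0.098,0.028,-0.012,0,0,-0.144,-1],[0.131,0.0375,-0.016,0,0,-0.192,-1],[0.159,0.036,-0.006,-0.062,0.012,-0.228,-1],[0.1875,0.034,0.0033,-0.124,0.023,-0.263,-1],[0.216,0.032,0.013,-0.186,0.035,-0.298,-1],[0.2444,0.03,0.0226,-0.248,0.047,-0.333,-1],[0.2729,0.0286,0.0322,-0.31,0.059,-0.368,-1],[0.2729,0.0286,0.0322,-0.31,0.059,-0.368,-1]])

```text
time_s: 55.45
tcp_pos: [491.5, 274.2, 120.2]
eef_rot: [[-0.349, 0.892, 0.288], [0.937, 0.332, 0.107], [0.0, 0.307, -0.952]]
ft_force: [-0.6, -0.1, -2.7]
finger_gap: 27.9
```

```bash
python3 - <<'E'
import m;from m import *
m.done(); check(); rk()
plan([(place(0,20),RR,-1,4),(place(0,4),RR,-1,4),(place(0,4),RR,-1,2)])
E
```

```text
t 55.45 tcp [491.55 274.23 120.23] cmd [493.64 272.35 121.79] f [-0.6 -0.1 -2.7] gap 27.9 q [ -3.5   6.6 -34.8 114.9  13.1  43.2  64.5]
 origin [555.6 298.2 151.2] prongs [552.  320.3 137.9] [567.3 279.1 137.9] head 20.39
in rack frame -1.7 2.5 68.9 zang 0.13
mm,deg per row [(12.5, 0.0), (4.0, 0.0), (0.0, 0.0)]
[[0.0, 0.0, 0.0125, 0.0, 0.0, 0.0, -1], [0.0, 0.0, 0.025, 0.0, 0.0, 0.0, -1], [0.0, 0.0, 0.0375, 0.0, 0.0, 0.0, -1], [-0.0001, 0.0, 0.05, 0.0, 0.0, 0.0, -1], [-0.0001, 0.0, 0.054, 0.0, 0.0, 0.0, -1], [-0.0001, 0.0, 0.058, 0.0, 0.0, 0.0, -1], [-0.0001, 0.0, 0.062, 0.0, 0.0, 0.0, -1], [-0.0001, 0.0, 0.066, 0.0, 0.0, 0.0, -1], [-0.0001, 0.0, 0.066, 0.0, 0.0, 0.0, -1], [-0.0001, 0.0, 0.066, 0.0, 0.0, 0.0, -1]]
```

Request:
arm_command(plan=[[0,0,0.0125,0,0,0,-1],[0,0,0.025,0,0,0,-1],[0,0,0.0375,0,0,0,-1],[0,0,0.05,0,0,0,-1],[0,0,0.054,0,0,0,-1],[0,0,0.058,0,0,0,-1],[0,0,0.062,0,0,0,-1],[0,0,0.0665,0,0,0,-1],[0,0,0.0665,0,0,0,-1],[0,0,0.0665,0,0,0,-1]])

```text
time_s: 56.7
tcp_pos: [513.5, 280.2, 59.1]
eef_rot: [[-0.345, 0.892, 0.291], [0.939, 0.328, 0.107], [0.0, 0.31, -0.951]]
ft_force: [-2.4, -0.6, 3.3]
finger_gap: 27.8
```

```bash
python3 - <<'E'
import m;from m import *
p,R=get(); setp(p+R[:,2]*66.5,R); check(); rk()
E
```

```text
t 56.7 tcp [513.53 280.18  59.11] cmd [512.91 279.5   58.55] f [-2.4 -0.6  3.3] gap 27.8 q [ -6.3  14.5 -32.4 115.2  21.6  36.8  57.9]
 origin [577.6 303.8  90.3] prongs [574.1 326.   77. ] [589.2 284.7  77. ] head 20.16
in rack frame 1.0 0.5 3.8 zang 0.07
```

Contact felt (+3 N); release and retreat, then look.

Request:
arm_command(plan=[[0,0,0,0,0,0,-0.25],[0,0,0,0,0,0,-0.1],[0,0,0,0,0,0,0.05],[0,0,0,0,0,0,0.15],[0,0,0,0,0,0,0.15],[0,0,-0.025,0,0,0,0.15],[0,0,-0.05,0,0,0,0.15],[0,0,-0.08,0,0,0,0.15],[0,0,-0.11,0,0,0,0.15],[0,0,-0.11,0,0,0,0.15]])

```text
time_s: 57.95
tcp_pos: [482.1, 268.8, 165.7]
eef_rot: [[-0.345, 0.891, 0.294], [0.939, 0.327, 0.108], [0.0, 0.313, -0.95]]
ft_force: [0.2, 0.3, -0.3]
finger_gap: 50.1
```

```bash
python3 - <<'E'
import m;from m import *
p,R=get(); setp(p-R[:,2]*110,R); check(); rk()
from h import *
im,d,cam=snap("wrist","t")
plan([((430,-40,200),down(100),0.15,8),((430,-40,200),down(118),0.15,2)])
E
```

```text
t 57.95 tcp [482.14 268.81 165.7 ] cmd [481.03 267.68 163.16] f [ 0.2  0.3 -0.3] gap 50.1 q [ -1.4   1.5 -35.8 113.7   8.2  47.8  68.5]
 origin [546.1 292.4 197.2] prongs [542.6 314.6 183.9] [557.8 273.3 183.9] head 20.16
in rack frame 2.2 0.7 115.5 zang 0.27
mm,deg per row [(39.3, 2.6), (0.0, 9.0)]
[[-0.0339, -0.0169, -0.0104, 0.039, -0.004, 0.022, 0.15], [-0.0677, -0.0339, -0.0207, 0.078, -0.007, 0.044, 0.15], [-0.1016, -0.0508, -0.0311, 0.117, -0.011, 0.067, 0.15], [-0.1355, -0.0677, -0.0414, 0.157, -0.014, 0.089, 0.15], [-0.1694, -0.0846, -0.0518, 0.196, -0.018, 0.111, 0.15], [-0.2032, -0.1016, -0.0622, 0.235, -0.021, 0.133, 0.15], [-0.2371, -0.1185, -0.0725, 0.274, -0.025, 0.155, 0.15], [-0.271, -0.1354, -0.0829, 0.313, -0.029, 0.177, 0.15], [-0.271, -0.1354, -0.0829, 0.314, -0.004, 0.022, 0.15], [-0.271, -0.1354, -0.0829, 0.314, 0.021, -0.134, 0.15]]
```

View pics/wrist_t.png

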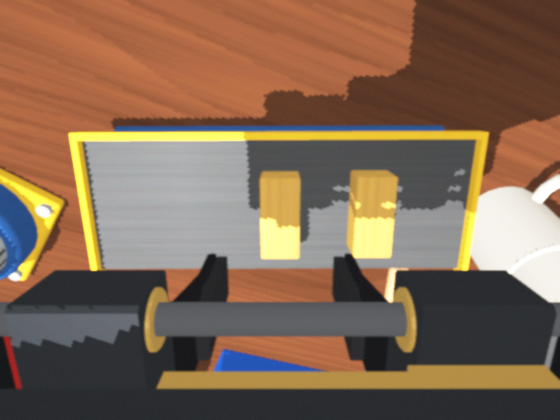

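Request:
arm_command(plan=[[-0.034,-0.017,-0.01,0.039,-0.004,0.015,0.15],[-0.068,-0.034,-0.021,0.078,0,0,0.15],[-0.102,-0.051,-0.031,0.117,0,-0.015,0.15],[-0.1355,-0.068,-0.041,0.157,0,-0.03,0.15],[-0.169,-0.085,-0.052,0.196,0.005,-0.05,0.15],[-0.203,-0.102,-0.062,0.235,0.01,-0.07,0.15],[-0.237,-0.1185,-0.0725,0.274,0.015,-0.1,0.15],[-0.271,-0.1354,-0.0829,0.314,0.021,-0.134,0.15],[-0.271,-0.1354,-0.0829,0.314,0.021,-0.134,0.15],[-0.271,-0.1354,-0.0829,0.314,0.021,-0.134,0.15]])

```text
time_s: 59.25
tcp_pos: [429.6, -38.9, 199.1]
eef_rot: [[-0.468, 0.884, -0.001], [0.884, 0.468, 0.001], [0.001, -0.001, -1.0]]
ft_force: [-0.4, 0.0, 0.6]
finger_gap: 49.7
```

```bash
python3 - <<'E'
import m;from m import *
m.done(); check()
from h import *
im,d,cam=snap("wrist","u")
bl=blanks(im,d,cam,300)
for o in bl: print(o)
R=down(118); p=(455.7,-71.8)
plan([((*p,60),R,0.15,5),((*p,4),R,0.15,4),((*p,4),R,0.15,1)])
E
```

```text
t 59.25 tcp [429.62 -38.88 199.1 ] cmd [430.01 -40.03 200.03] f [-0.4  0.   0.6] gap 49.7 q [ 15.5  -3.8 -15.6 112.2  -1.1  71.6 118.2]
 origin [495.5  -3.8 207.5] prongs [485.2  15.6 193.6] [505.8 -23.3 193.5] head 27.9
(array([236.8, 204.6]), 455.9, -72.7, 59.2, 28.2, 27.9, 27.9)
mm,deg per row [(29.2, 0.0), (14.0, 0.0), (0.0, 0.0)]
[[-0.008, 0.0016, 0.028, 0.0, 0.0, 0.0, 0.15], [-0.0161, 0.0031, 0.056, 0.0, 0.0, 0.0, 0.15], [-0.0241, 0.0047, 0.084, 0.0, 0.0, 0.0, 0.15], [-0.0321, 0.0062, 0.112, 0.0, 0.0, 0.0, 0.15], [-0.0402, 0.0078, 0.14, 0.0, 0.0, 0.0, 0.15], [-0.0402, 0.0078, 0.154, 0.0, 0.0, 0.0, 0.15], [-0.0402, 0.0078, 0.168, 0.0, 0.0, 0.0, 0.15], [-0.0402, 0.0078, 0.182, 0.0, 0.0, 0.0, 0.15], [-0.0402, 0.0078, 0.196, 0.0, 0.0, 0.0, 0.15], [-0.0402, 0.0078, 0.196, 0.0, 0.0, 0.0, 0.15]]
```

View pics/wrist_u.png

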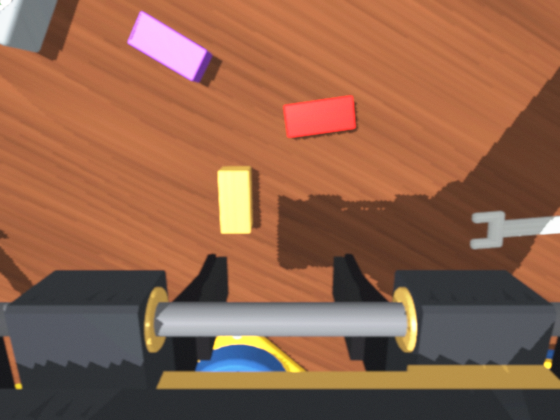

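The one remaining brass blank is at pixel (237,205); red (320,116) and purple (170,46) are the look-alikes. Grasp it.

Request:
arm_command(plan=[[-0.008,0.0016,0.028,0,0,0,0.15],[-0.016,0.003,0.056,0,0,0,0.15],[-0.024,0.0047,0.084,0,0,0,0.15],[-0.032,0.006,0.112,0,0,0,0.15],[-0.0405,0.0078,0.14,0,0,0,0.15],[-0.0405,0.0078,0.155,0,0,0,0.15],[-0.0405,0.0078,0.17,0,0,0,0.15],[-0.0405,0.0078,0.183,0,0,0,0.15],[-0.0405,0.0078,0.196,0,0,0,0.15],[-0.0405,0.0078,0.196,0,0,0,0.15]])

```text
time_s: 60.55
tcp_pos: [455.1, -71.3, 3.3]
eef_rot: [[-0.468, 0.884, -0.001], [0.884, 0.468, 0.001], [0.001, -0.001, -1.0]]
ft_force: [0.4, -0.1, 0.3]
finger_gap: 50.0
```

Request:
arm_command(plan=[[0,0,0,0,0,0,-1],[0,0,0,0,0,0,-1],[0,0,0,0,0,0,-1],[0,0,0,0,0,0,-1],[0,0,0,0,0,0,-1],[0,0,-0.02,0,0,0,-1],[0,0,-0.05,0,0,0,-1],[0,0,-0.09,0,0,0,-1],[0,0,-0.13,0,0,0,-1],[0,0,-0.15,0,0,0,-1]])

```text
time_s: 61.8
tcp_pos: [456.0, -71.5, 155.7]
eef_rot: [[-0.468, 0.884, 0.002], [0.884, 0.468, 0.0], [-0.001, 0.002, -1.0]]
ft_force: [-0.0, -0.6, -3.3]
finger_gap: 27.8
```

```bash
python3 - <<'E'
import m;from m import *
m.done(); p,R=get(); setp(p+[0,0,150],R); check()
plan([((500,60,180),down(114),-1,4),(place(-67,70),RR,-1,5),(place(-67,70),RR,-1,1)])
E
```

```text
t 61.8 tcp [455.97 -71.46 155.7 ] cmd [455.7  -71.84 154.02] f [-0.  -0.6 -3.3] gap 27.8 q [ 17.2   2.1 -14.2 111.9   0.5  66.  120.7]
 origin [521.8 -36.4 164.3] prongs [511.5 -17.  150.3] [532.1 -55.9 150.3] head 27.91
mm,deg per row [(35.4, 1.0), (32.3, 3.7), (0.0, 0.0)]
[[0.0239, 0.0252, -0.0065, 0.0, 0.0, 0.017, -1], [0.0478, 0.0505, -0.013, 0.0, 0.0, 0.035, -1], [0.0717, 0.0757, -0.0195, 0.0, 0.0, 0.052, -1], [0.0956, 0.101, -0.026, 0.0, 0.0, 0.07, -1], [0.1204, 0.118, -0.0143, -0.063, -0.005, 0.083, -1], [0.1453, 0.135, -0.0027, -0.126, -0.009, 0.096, -1], [0.1701, 0.152, 0.009, -0.188, -0.013, 0.108, -1], [0.1949, 0.169, 0.0206, -0.251, -0.017, 0.121, -1], [0.2197, 0.186, 0.0323, -0.314, -0.022, 0.134, -1], [0.2197, 0.186, 0.0323, -0.314, -0.022, 0.134, -1]]
```

Request:
arm_command(plan=[[0.024,0.025,-0.0065,0,0,0.017,-1],[0.048,0.05,-0.013,0,0,0.035,-1],[0.072,0.076,-0.0195,0,0,0.052,-1],[0.0956,0.101,-0.026,0,0,0.07,-1],[0.12,0.118,-0.0143,-0.063,-0.005,0.083,-1],[0.145,0.135,-0.0027,-0.126,-0.009,0.096,-1],[0.17,0.152,0.009,-0.188,-0.013,0.108,-1],[0.195,0.169,0.0206,-0.251,-0.017,0.121,-1],[0.2197,0.186,0.0323,-0.314,-0.022,0.134,-1],[0.2197,0.186,0.0323,-0.314,-0.022,0.134,-1]])

```text
time_s: 63.05
tcp_pos: [514.8, 211.4, 119.9]
eef_rot: [[-0.348, 0.892, 0.288], [0.937, 0.331, 0.107], [0.0, 0.307, -0.952]]
ft_force: [0.6, -1.4, -2.3]
finger_gap: 27.8
```

```bash
python3 - <<'E'
import m;from m import *
m.done(); check(); rk()
plan([(place(-67,20),RR,-1,4),(place(-67,4),RR,-1,4),(place(-67,4),RR,-1,2)])
E
```

```text
t 63.05 tcp [514.82 211.38 119.95] cmd [516.8  209.47 121.73] f [ 0.6 -1.4 -2.3] gap 27.8 q [ -1.4   5.  -28.  116.2   7.4  41.9  76.6]
 origin [578.9 235.3 150.9] prongs [575.3 257.4 137.6] [590.6 216.2 137.6] head 20.37
in rack frame -1.7 -64.5 68.6 zang 0.14
mm,deg per row [(12.5, 0.0), (4.0, 0.0), (0.0, 0.0)]
[[0.0, 0.0, 0.0125, 0.0, 0.0, 0.0, -1], [0.0, 0.0, 0.025, 0.0, 0.0, 0.0, -1], [0.0, 0.0, 0.0375, 0.0, 0.0, 0.0, -1], [0.0, 0.0, 0.05, 0.0, 0.0, 0.0, -1], [0.0, 0.0, 0.054, 0.0, 0.0, 0.0, -1], [0.0, 0.0, 0.058, 0.0, 0.0, 0.0, -1], [0.0, 0.0, 0.062, 0.0, 0.0, 0.0, -1], [0.0, 0.0, 0.066, 0.0, 0.0, 0.0, -1], [0.0, 0.0, 0.066, 0.0, 0.0, 0.0, -1], [0.0, 0.0, 0.066, 0.0, 0.0, 0.0, -1]]
```

Request:
arm_command(plan=[[0,0,0.0125,0,0,0,-1],[0,0,0.025,0,0,0,-1],[0,0,0.0375,0,0,0,-1],[0,0,0.05,0,0,0,-1],[0,0,0.054,0,0,0,-1],[0,0,0.058,0,0,0,-1],[0,0,0.062,0,0,0,-1],[0,0,0.0665,0,0,0,-1],[0,0,0.0665,0,0,0,-1],[0,0,0.0665,0,0,0,-1]])

```text
time_s: 64.3
tcp_pos: [536.8, 216.8, 59.1]
eef_rot: [[-0.345, 0.892, 0.291], [0.939, 0.328, 0.106], [-0.001, 0.31, -0.951]]
ft_force: [-3.7, -1.5, 4.9]
finger_gap: 28.0
```

```bash
python3 - <<'E'
import m;from m import *
p,R=get(); setp(p+R[:,2]*66.5,R); check(); rk()
E
```

```text
t 64.3 tcp [536.84 216.81  59.08] cmd [536.1  216.55  58.49] f [-3.7 -1.5  4.9] gap 28.0 q [ -3.6  12.8 -26.4 116.4  14.5  34.9  70.9]
 origin [600.9 240.5  90.3] prongs [597.4 262.6  77. ] [612.5 221.3  77. ] head 20.16
in rack frame 0.9 -67.0 3.8 zang 0.1
```

Request:
arm_command(plan=[[0,0,0,0,0,0,-0.25],[0,0,0,0,0,0,-0.1],[0,0,0,0,0,0,0.05],[0,0,0,0,0,0,0.15],[0,0,0,0,0,0,0.15],[0,0,-0.025,0,0,0,0.15],[0,0,-0.06,0,0,0,0.15],[0,0,-0.1,0,0,0,0.15],[0,0,-0.14,0,0,0,0.15],[0,0,-0.16,0,0,0,0.15]])

```text
time_s: 65.55
tcp_pos: [490.2, 199.9, 213.2]
eef_rot: [[-0.345, 0.892, 0.294], [0.939, 0.328, 0.107], [-0.001, 0.312, -0.95]]
ft_force: [0.4, -0.3, 0.2]
finger_gap: 50.1
```

```bash
python3 - <<'E'
import m;from m import *
p,R=get(); setp(p-R[:,2]*160,R); check(); rk()
plan([((400,-30,300),down(70),0.15,8),((400,-30,300),down(70),0.15,2)])
E
```

```text
t 65.55 tcp [490.24 199.94 213.21] cmd [489.67 199.51 210.65] f [ 0.4 -0.3  0.2] gap 50.1 q [ 1.100e+00 -5.100e+00 -2.820e+01  1.134e+02 -1.000e-01  5.300e+01
  8.280e+01]
 origin [554.2 223.6 244.6] prongs [550.7 245.8 231.3] [565.9 204.5 231.3] head 20.18
in rack frame 1.4 -66.7 165.7 zang 0.22
mm,deg per row [(32.8, 5.5), (0.0, 0.0)]
[[-0.023, -0.016, -0.0169, 0.038, -0.014, 0.087, 0.15], [-0.0461, -0.032, -0.0339, 0.075, -0.027, 0.174, 0.15], [-0.0691, -0.048, -0.0508, 0.113, -0.041, 0.261, 0.15], [-0.0922, -0.064, -0.0677, 0.151, -0.055, 0.348, 0.15], [-0.1152, -0.08, -0.0846, 0.188, -0.069, 0.435, 0.15], [-0.1383, -0.096, -0.1016, 0.226, -0.082, 0.522, 0.15], [-0.1613, -0.112, -0.1185, 0.264, -0.096, 0.61, 0.15], [-0.1843, -0.128, -0.1354, 0.301, -0.11, 0.697, 0.15], [-0.1843, -0.128, -0.1354, 0.301, -0.11, 0.697, 0.15], [-0.1843, -0.128, -0.1354, 0.301, -0.11, 0.697, 0.15]]
```

```bash
python3 - <<'E'
from h import *
im,d,cam=snap("wrist","v")
import m
hs=cv2.cvtColor(im,cv2.COLOR_BGR2HSV)
for a,c,l in mask(im,(15,90,70),(35,255,255),300)[1]:
    vs,us=np.nonzero(l); P=deproj(np.c_[us,vs],d,cam); z=(P-m.CR)@m.ZR; k=(z>24)&(z<32); T=P[k]
    if k.sum()<200: continue
    X=(T-m.CR)@m.XR; Y=(T-m.CR)@m.YR
    print(c,k.sum(),cv2.minAreaRect(np.c_[X,Y].astype(np.float32)),"top z",np.median(z[k]).round(1))
E
```

```text
[280.0, 198.1] 2337 ((0.9397830963134766, -67.19273376464844), (27.776527404785156, 60.126731872558594), 89.16310119628906) top z 27.8
[435.7, 197.3] 2413 ((0.4312248229980469, 66.43492889404297), (28.72476577758789, 59.53080749511719), 89.60052490234375) top z 27.9
[358.5, 198.5] 2361 ((1.0578899383544922, -0.011211395263671875), (59.44038009643555, 28.27848243713379), 0.04718049615621567) top z 27.9
```

Request:
arm_command(plan=[[-0.023,-0.016,-0.017,0.038,-0.014,0.087,0.15],[-0.046,-0.032,-0.034,0.075,-0.027,0.174,0.15],[-0.069,-0.048,-0.051,0.113,-0.041,0.261,0.15],[-0.092,-0.064,-0.068,0.151,-0.055,0.348,0.15],[-0.115,-0.08,-0.085,0.188,-0.069,0.435,0.15],[-0.138,-0.096,-0.102,0.226,-0.082,0.522,0.15],[-0.161,-0.112,-0.1185,0.264,-0.096,0.61,0.15],[-0.1843,-0.128,-0.1354,0.301,-0.11,0.697,0.15],[-0.1843,-0.128,-0.1354,0.301,-0.11,0.697,0.15],[-0.1843,-0.128,-0.1354,0.301,-0.11,0.697,0.15]])

```text
time_s: 66.85
tcp_pos: [400.1, -29.0, 299.4]
eef_rot: [[0.343, 0.94, 0.001], [0.94, -0.343, 0.0], [0.001, 0.001, -1.0]]
ft_force: [-0.5, 0.4, -0.2]
finger_gap: 49.9
```

```bash
python3 - <<'E'
from h import *
import m; m.done(); m.check()
t,_,_=snap("top","w"); s,_,_=snap("side","w"); snap("wrist","w")
cv2.imwrite("pics/top_w_big.png",cv2.resize(t[120:320,100:460],None,fx=2.2,fy=2.2,interpolation=cv2.INTER_CUBIC))
cv2.imwrite("pics/side_w_big.png",cv2.resize(s[70:390,180:420],None,fx=1.85,fy=1.85,interpolation=cv2.INTER_CUBIC))
E
```

```text
t 66.85 tcp [400.06 -28.99 299.38] cmd [399.96 -29.97 299.95] f [-0.5  0.4 -0.2] gap 49.9 q [ 14.7 -10.9 -14.6 106.3  -2.8  84.3  70.6]
 origin [470.2 -54.4 307.9] prongs [477.7 -33.7 293.9] [462.7 -75.1 293.9] head -20.03
```

View pics/top_w_big.png

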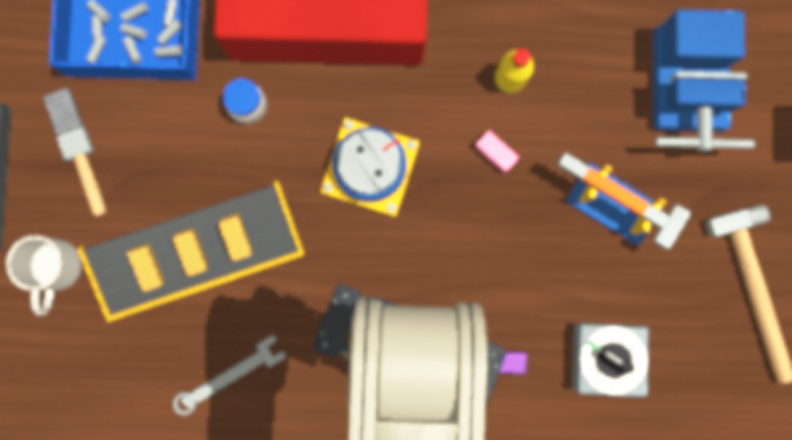

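View pics/side_w_big.png

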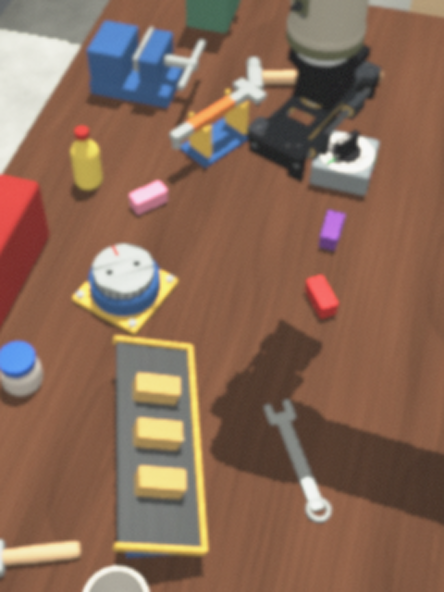

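```bash
python3 - <<'E'
from h import *
im,d,cam=load("top","w")
q=lambda x,y:(100+x/2.2-.3,120+y/2.2-.3)
f=lambda p,z:onz([q(*p)],cam,z)[0]
a=f((360,149),63);b=f((379,173),63);v=a-b;print("holes",a,b,np.degrees(np.arctan2(v[1],v[0])))
r1=f((384,150),63);r2=f((398,140),63);c=(a+b)/2;print("red line ang",[np.degrees(np.arctan2(*(x-c)[1::-1])) for x in (r1,r2)],"(mark -49.3)")
h=f((674,227),84);e=f((565,160),86);print("spanner",h,e,np.linalg.norm(h-e)); u=(h-e)[:2]/np.linalg.norm((h-e)[:2]); print("ang",np.degrees(np.arctan2(u[1],u[0])),"grip",e[:2]+u*110,h[:2]-u*75,"rest 604,-345")
t=im[140:235,230:310]; cv2.imwrite("pics/w_crop.png",np.hstack([cv2.resize(im[165:225,240:300],(390,390),interpolation=cv2.INTER_CUBIC),cv2.resize(im[260:308,355:403],(390,390),interpolation=cv2.INTER_CUBIC)]))
E
```

```text
holes [668.68666348  41.37146925  63.        ] [634.0224931   12.68644454  63.        ] 39.60817232085241
red line ang [np.float64(-51.059682684795746), np.float64(-51.8330266907985)] (mark -49.3)
spanner [ 564.06254679 -410.29123492   84.        ] [ 656.34960472 -253.79036255   86.        ] 181.6959661391558
ang -120.5274436022937 grip [ 600.47499374 -348.54281818] [ 602.15887246 -345.6872879 ] rest 604,-345
```

View pics/w_crop.png

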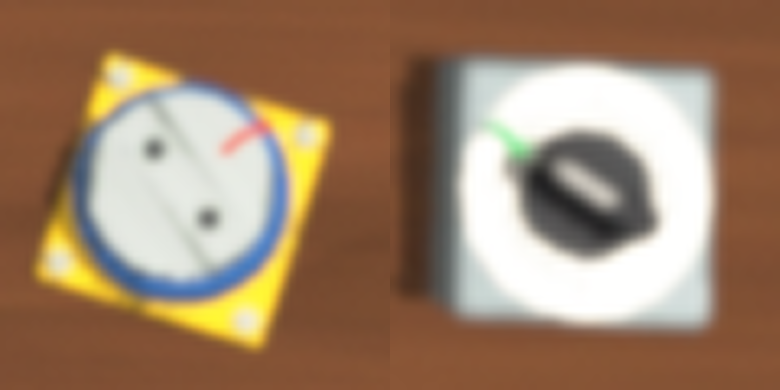

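```bash
python3 - <<'E'
from workcell import workorder,sensors
s=sensors.state(); print(s["time_s"],max(abs(v) for v in s["joint_vel"]))
print(workorder.finish_job())
E
```

```text
67.0 0.19089574158197664
the job is handed in; nothing more can be done
None
```

The drilling station is set up and I handed the job in at 67 s; finish_job gives no verdict, so the results below are my own checks.

- **Spanner and ring:** Both prongs went about 9.5 mm into the ring's holes. I turned the ring clockwise until it reached its stop. The last top view shows the ring's red line on the red mark, measured within about 2°.
- **Spanner tilt:** I held the spanner tilted 4° so its heel would clear the rack's rim during the turn.
- **Spanner rest:** The spanner now lies across both forks. Its grip point is about 2–5 mm from the middle, and it lines up with the forks to within about 1°.
- **Speed knob:** I turned it only after the ring, to the green mark. The pointer looked about 1 mm off the mark (limit 4.2 mm).
- **Blanks:** I found three brass blanks; a fourth was not there. All three lie flat on the rack bed, lengthwise down the slope. Each is within about 1 mm and 1° of its slot in the row, with tops 28 mm above the bed.
- **Other things on the bench:** The look-alikes (red, pink and purple) and the bystanders were never touched, and they look unmoved in the last pictures.

**What went wrong or disagreed:**
- The first grip on the spanner closed empty because I lifted before the fingers had shut. The spanner had not moved, and the second grip held.
- I set the spanner down once and regripped it the other way round, to stay within the last joint's range.
- The third blank was about 2 cm from where the first, rougher top view put it. I used the closer measurement.

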